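# Set up developed TLC plates in the bench air dryer

### The job

Set the developed plates to dry: first put the white drip tray in the middle of the air dryer's deck, square to it with its long side along the blower, and then stand the empty drying rack centred in the tray, lengthwise. Then move every plate from the grey holder into the drying rack, each upright in a slot of its own and lowered gently right to the bottom, never dropped or laid over; with all of them in, push the dryer's start button fully down and let it come up again. Leave the bottle, flask and box alone, and finish with tray and rack still centred.

Things in the scene. Friction and masses are not known exactly. Their poses are not given: they have to be found in the camera images.
- deck (a point): centre of the top face of the air dryer's flat steel deck, 240 (x) x 200 (y) mm, 12 mm above the bench. The dryer is fixed to the bench; its white blower housing, 300 (x) x 80 (y) mm and 95 mm high, stands along the deck's -y edge (its face at y = -100 mm). x and y run along the deck's edges, z up.
- start (a joint): travel of the dryer's round black push button (28 mm across, on top of the blower housing near its robot-side end), pressed straight down: 0 is up, 0.006 m is fully down; a spring pushes it back up and fully down takes about 5 N
- start_top (a point): centre of the top face of the start button; moves with it
- tray_c (a point): centre of the inner floor of the loose white plastic drip tray, 4 mm above its underside. Tray 188 (x) x 116 (y) mm, 0.2 kg, rim 14 mm high (4 mm thick at the sides). In the middle of each short end stands an upright grip lug, 10 mm thick (x), 50 mm wide (y), its top 36 mm above the tray's underside, its mid-thickness at x = +89 and -89 mm. z up; either end may face either way.
- rack_c (a point): centre of the loose aluminium drying rack, half-way up (27 mm above its underside). Rack 116 (x) x 64 (y) x 54 mm high, about 0.35 kg, two comb-shaped side rails with five slots, open at the top; slot middles at x = -40, -20, 0, 20, 40 mm, each slot 7 mm wide (wider at its rounded mouth) and 56 mm long in y; a plate in a slot stands on cross bars 8 mm above the rack's underside with its faces square to x. Can be gripped across its 64 mm width. z up.
- holder: grey plastic holder fixed to the bench in which the plates stand at first; origin at the centre of its underside, 130 (x) x 76 (y) mm, comb rails 40 mm high (64 mm over the rails), slots as in the drying rack (middles at x = -40, -20, 0, 20, 40 mm), plates stand 8 mm above its underside with their faces square to x
- bottle_c (a point): bystander: middle of an amber bottle with a red cap, 76 mm diameter, 170 mm high
- flask_c (a point): bystander: middle of a conical glass flask, 84 mm wide at its foot, 122 mm high
- platebox_c (a point): bystander: middle of a blue box, 75 x 130 x 60 mm
- plate0_c (a point): centre of a loose glass plate with a white layer, 4 mm thick (x), 50 mm wide (y), 100 mm high (z up while it stands), 40 g; may be absent. Best held by its two 50 mm-apart side edges near its top.
- plate1_c (a point): centre of a loose glass plate with a white layer, 4 mm thick (x), 50 mm wide (y), 100 mm high (z up while it stands), 40 g; may be absent. Best held by its two 50 mm-apart side edges near its top.
- plate2_c (a point): centre of a loose glass plate with a white layer, 4 mm thick (x), 50 mm wide (y), 100 mm high (z up while it stands), 40 g; may be absent. Best held by its two 50 mm-apart side edges near its top.
- plate3_c (a point): centre of a loose glass plate with a white layer, 4 mm thick (x), 50 mm wide (y), 100 mm high (z up while it stands), 40 g; may be absent. Best held by its two 50 mm-apart side edges near its top.
- plate4_c (a point): centre of a loose glass plate with a white layer, 4 mm thick (x), 50 mm wide (y), 100 mm high (z up while it stands), 40 g; may be absent. Best held by its two 50 mm-apart side edges near its top.

How it is judged:
By the outcome, as a careful person would: the job done as asked, in the order asked, and still so for the second after the job is handed in, with the robot touching nothing.
Of plate0, plate1, plate2, plate3, plate4 only 3 to 5 are there at a start; the rules pass over those that are not, and their reading is None.
At some moment in a run one of tray, rack may be knocked a few centimetres aside while the robot is not near it.
It also fails if it takes over 210 s, if anything falls off the work surface, if the arm or the gripper's body presses on something with over 40 N, if the wrist force passes 120 N, or if a joint passes its speed limit or range.

### The arm

A 7-joint arm with a two-finger parallel gripper is mounted at the origin on the work surface. World frame = base frame: x ahead of the robot, y to its left, z up, the work surface at z = 0. Lengths are in m, angles in rad, forces in N, time in s.
With the tool pointing down it reaches from about 0.425 to 0.875 m from the base axis. Payload 4.7 kg.
Tool frame: the origin (TCP) lies midway between the tips of the shut fingers; the grasp point (between the pads) lies 19 mm behind it (ctrl.grip_point_offset is the distance from the TCP to the grasp point, in m); z points along the fingers, y is the line along which they close (so a half turn about z gives the same grasp; the last joint's range is limited). The gripper opens to 87 mm and grips with 3 to 60 N. Pads are 19 mm wide; open, the fingers measure 117 mm over their backs; the gripper's body (75 mm by 190 mm) begins 51 mm behind the grasp point.
Start: joints at [-1.318, 0.321, -0.07, 1.45, 0.023, 1.371, -0.057], TCP at [0.154, 0.632, 0.187] pointing down, gripper open.
Joint ranges: [-2.86, 2.86], [-0.3, 2.09], [-1.38, 1.24], [0.06, 2.45], [-1.56, 4.7], [0.09, 2.05], [-2.69, 2.69]. Speed limits (rad/s): [2.57, 2.57, 3.14, 3.14, 3.14, 3.14, 3.14].

### API

Orientations are given as a rotation vector (axis times angle).
In Python, from bench import ctrl gives the robot as it stands. The module is installed in compiled form; this text tells all that it offers.
- The arm moves only by the shell command python3 -m handwheel 'ROWS' [OPENING] [FORCE]. ROWS is JSON, a list of rows, each an object of numbers: "x", "y", "z": the shift along the tool's x, y, z in m; "wx", "wy", "wz": the turn, a rotation vector about the tool's x, y, z in degrees. A call has 1 to 10 rows; each row is the pose to reach, as a shift and turn from the pose commanded when the call began, along the tool's axes at that moment; what a row does not reach only later rows make up. A row lasts 1/12 s, in which the tool goes at most 41.7 mm and 7.16 degrees, less where a joint would pass 70% of its speed; a pose out of reach is approached as far as the arm can. A call with a gripper value outside its range is refused whole. OPENING is the finger opening in m, from 0 to 0.087, set as the call begins (- or left out, the last holds). The fingers move at their own pace and stop on an object; FORCE is the grip in N (left out, the last holds). Time passes only in rows, so rows that repeat a pose let the fingers close. It gives the time, the measured TCP pose, the force, the opening and the grip force at its end, in the units of the state.
- ctrl.get_state(): the state, without advancing time (a new reading comes with each control period).
- ctrl.get_image(name): name is "scene" or "side" or "wrist"; returns a dict with "image" (420x560x3 uint8, red, green, blue), "K" (3x3 intrinsics, pixels), "world_to_cam" (4x4, takes a point from world to camera coordinates); the wrist camera has in their place "hand_eye" (4x4, takes a point from camera to tool coordinates, whose origin is the TCP and whose axes are the flange's). Camera axes: x right, y down, z forward; pixel columns grow to the right and rows downward; lengths in m; the calibration is good to about 2 mm. A picture is of the moment at which its call begins: read the wrist's pose just before it. There is no depth.
- ctrl.close_job(): hands the job in; it is judged then, once.
The state is a dict: "time": time; "joint_positions": joint angles; "qd": joint speeds; "joint_torque": joint torques, N m; "position": TCP position; "tool_rot": TCP orientation; "ft_force": force on the tool from outside, world axes, zero at the start; "torque": the same for the moment, N m; "grip_width": opening from 0.0 (shut) to 1.0 (fully open); "grip_force": force on a finger pad.
Only numpy, scipy, OpenCV 4.12 (cv2) and the standard library are available. Lean on these libraries where they do the work, as an engineer would, in place of code of your own. Each camera call takes 0.05 s, during which the arm holds its last target. There are 200 camera calls.

## Working session

There is one attempt and no reset: what is moved stays moved. The work goes in short steps, Python scripts to look and compute and a shell command to move; the robot and the scene stay as the last step left them, time stands still between calls to the robot, and variables do not carry over. Pictures are saved under pics/ and viewed, at most 14 in all, crops included, and the job is handed in when it is done.

```bash
mkdir -p pics; cat > h.py <<'E'
import numpy as np, cv2, json
from scipy.spatial.transform import Rotation as R
from bench import ctrl
def tool():
    s=ctrl.get_state(); T=np.eye(4); T[:3,:3]=R.from_rotvec(s["tool_rot"]).as_matrix(); T[:3,3]=s["position"]; return T
def shot(name,fn=None):
    T=tool(); d=ctrl.get_image(name)
    c2w = T@d["hand_eye"] if name=="wrist" else np.linalg.inv(d["world_to_cam"])
    if fn: cv2.imwrite("pics/"+fn,d["image"][:,:,::-1])
    return d["image"],d["K"],c2w
def cast(px,z,K,c2w):
    px=np.atleast_2d(px).astype(float)
    r=np.c_[px,np.ones(len(px))]@np.linalg.inv(K).T@c2w[:3,:3].T
    o=c2w[:3,3]; t=(z-o[2])/r[:,2]
    return o+r*t[:,None]
def proj(P,K,c2w):
    P=np.atleast_2d(P); c=(P-c2w[:3,3])@c2w[:3,:3]; p=c@K.T; return p[:,:2]/p[:,2:]
E
python3 - <<'E'
from h import *
s=ctrl.get_state(); print(s)
ims=[]
for n in ["scene","side","wrist"]:
    i,K,c=shot(n,n+"0.png"); print(n,K.round(1).tolist(),c.round(3).tolist()); np.savez("pics/"+n+"0.npz",i=i,K=K,c=c)
E
```

```text
{'time': 0.0, 'joint_positions': array([-1.31789156,  0.32185041, -0.07008859,  1.4516663 ,  0.02258292,
        1.37079813, -0.05694589]), 'qd': array([ 7.09496265e-04, -3.29773647e-04, -4.42606450e-04, -1.31305372e-04,
        1.06433563e-04, -5.45543175e-04, -7.13147532e-05]), 'joint_torque': array([ 2.31127542e-04, -4.91293716e+01, -4.03679274e-01, -3.12529492e+01,
       -6.37595449e-02,  4.39919543e-02,  1.93324217e-04]), 'position': array([0.15364819, 0.63094043, 0.18614817]), 'tool_rot': array([-3.74228576e-01, -3.11907027e+00,  3.03044829e-03]), 'ft_force': array([0.70719245, 0.79000289, 0.07226814]), 'torque': array([0.0267429 , 0.03302309, 0.0127326 ]), 'grip_force': 0.0, 'grip_width': 0.9984268564390518}
scene [[386.4, 0.0, 278.0], [0.0, 386.4, 210.5], [0.0, 0.0, 1.0]] [[-0.272, 0.797, -0.54, 1.075], [0.962, 0.227, -0.15, 0.146], [0.003, -0.56, -0.828, 0.804], [0.0, 0.0, 0.0, 1.0]]
side [[385.2, 0.0, 277.8], [0.0, 385.2, 209.9], [0.0, 0.0, 1.0]] [[-0.933, -0.239, 0.27, 0.333], [-0.36, 0.656, -0.663, 0.694], [-0.019, -0.716, -0.698, 0.818], [0.0, 0.0, 0.0, 1.0]]
wrist [[343.6, 0.0, 276.7], [0.0, 343.6, 215.1], [0.0, 0.0, 1.0]] [[0.236, 0.936, 0.26, 0.082], [0.972, -0.227, -0.065, 0.648], [-0.002, 0.268, -0.963, 0.382], [0.0, 0.0, 0.0, 1.0]]
```

View pics/scene0.png

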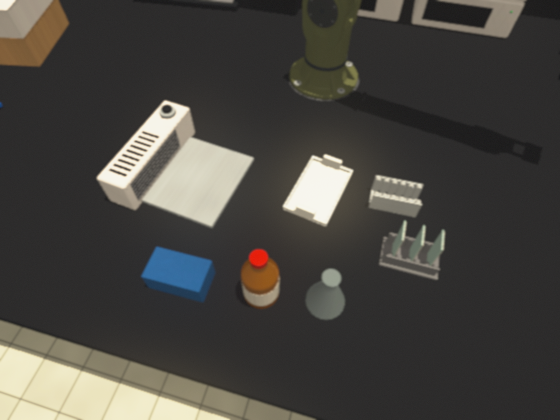

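View pics/side0.png

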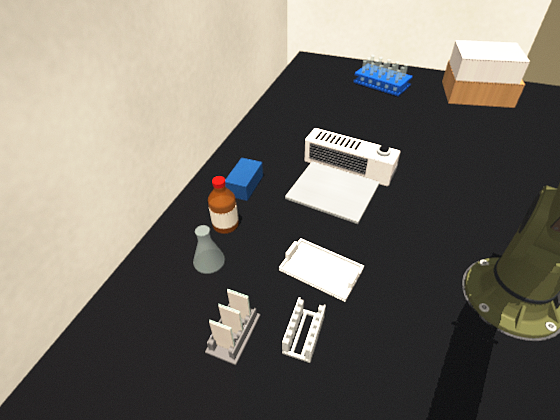

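The scene view shows the dryer at (150,155) with its button at (167,110), the deck at (200,180), the tray at (318,190), the rack at (396,195) and the holder with 3 plates at (412,252). The side view agrees: tray (322,268), rack (304,330), holder (233,335), button (384,149).

```bash
python3 - <<'E'
from h import *
def ld(n): d=np.load(f"pics/{n}0.npz"); return d["i"],d["K"],d["c"]
for n,pts in {"scene":dict(deck=(205,185),tray=(318,190)),"side":dict(deck=(335,195),tray=(322,268))}.items():
    i,K,c=ld(n); g=i.min(axis=2); print(n,"tcp px",proj(tool()[:3,3],K,c).round())
    for k,p in pts.items():
        print(k,i[p[1],p[0]])
        z=.012 if k=="deck" else .010
        m=(g>(90)).astype(np.uint8)
        nl,lab=cv2.connectedComponents(m); mm=(lab==lab[p[1],p[0]]).astype(np.uint8)
        if k=="deck" : mm=((np.abs(i.astype(int)-i[p[1],p[0]].astype(int)).max(axis=2)<28)&(lab==lab[p[1],p[0]])).astype(np.uint8); mm=cv2.morphologyEx(mm,cv2.MORPH_OPEN,np.ones((7,7)))
        ct=max(cv2.findContours(mm,0,2)[0],key=cv2.contourArea)[:,0]
        W=cast(ct,z,K,c)[:,:2]
        (cx,cy),(w,h),a=cv2.minAreaRect((W*1000).astype(np.float32)); print(k,cx,cy,w,h,a)
# hand-picked
for n,L in {"scene":{"rack rail tops":([(373,178),(422,183),(371,205),(419,214)],.03),"holder base":([(380,262),(438,275)],0.0),"platetops":([(403,224),(423,228),(443,232)],.108),"button":([(167,110)],.1),"bottle":([(259,258)],.17),"box":([(178,268)],.06),"flask":([(331,277)],.122)},
 "side":{"rack":([(300,301),(325,306),(283,350),(312,360)],.03),"holder":([(207,351),(236,361),(258,317)],0.0),"platetops":([(238,293),(229,308),(220,324)],.108),"button":([(384,149)],.1),"bottle":([(219,182)],.17),"box":([(245,172)],.06),"flask":([(202,231)],.122)}}.items():
    i,K,c=ld(n)
    for k,(p,z) in L.items(): print(n,k,cast(p,z,K,c)[:,:2].round(3).tolist())
E
```

```text
scene tcp px [[573.  96.]]
deck [214 210 190]
deck 515.10693359375 -223.95013427734375 198.45181274414062 236.42950439453125 82.78294372558594
tray [247 246 238]
tray 451.8759765625 85.80084228515625 125.06536865234375 221.89952087402344 79.79771423339844
side tcp px [[456. 612.]]
deck [247 244 237]
deck 516.2026977539062 -222.61129760742188 202.2223358154297 238.56936645507812 82.87816619873047
tray [255 255 255]
tray 468.22857666015625 85.5844955444336 127.63789367675781 202.15225219726562 79.6837387084961
scene rack rail tops [[0.407, 0.213], [0.389, 0.336], [0.493, 0.22], [0.487, 0.335]]
scene holder base [[0.624, 0.266], [0.621, 0.397]]
scene platetops [[0.582, 0.286], [0.58, 0.327], [0.579, 0.368]]
scene button [[0.386, -0.354]]
scene bottle [[0.772, 0.027]]
scene box [[0.789, -0.152]]
scene flask [[0.75, 0.162]]
side rack [[0.478, 0.214], [0.419, 0.206], [0.473, 0.341], [0.408, 0.34]]
side holder [[0.635, 0.389], [0.565, 0.387], [0.562, 0.272]]
side platetops [[0.596, 0.289], [0.597, 0.329], [0.598, 0.369]]
side button [[0.394, -0.361]]
side bottle [[0.766, 0.033]]
side box [[0.784, -0.151]]
side flask [[0.751, 0.166]]
```

View pics/wrist0.png

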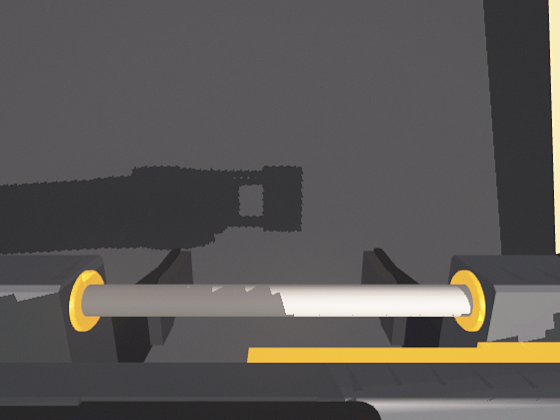

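Wrist view shows only bare bench, a shadow and the fingers at (170,290) and (385,290). Moving to an overview above the tray.

```bash
cat >> h.py <<'E'
def to(x,y,z,phi,p=True):
    "shift/turn (tool axes, m/deg) from the measured pose to TCP x,y,z pointing down, tool y at world angle phi"
    T=tool(); a=np.radians(phi); yy=np.array([np.cos(a),np.sin(a),0]); zz=np.array([0,0,-1.]); G=np.c_[np.cross(yy,zz),yy,zz]
    d=T[:3,:3].T@(np.array([x,y,z])-T[:3,3]); w=np.degrees(R.from_matrix(T[:3,:3].T@G).as_rotvec())
    f=np.degrees(np.arctan2(T[1,1],T[0,1])); print("now",T[:3,3].round(4),"phi",f.round(2),"| shift",d.round(4),"turn",w.round(2))
E
python3 -m handwheel '[{"x":-0.24,"y":-0.21,"z":-0.114,"wz":42},{"x":-0.24,"y":-0.21,"z":-0.114,"wz":42},{"x":-0.24,"y":-0.21,"z":-0.114,"wz":42},{"x":-0.24,"y":-0.21,"z":-0.114,"wz":42},{"x":-0.24,"y":-0.21,"z":-0.114,"wz":42},{"x":-0.24,"y":-0.21,"z":-0.114,"wz":42},{"x":-0.24,"y":-0.21,"z":-0.114,"wz":42},{"x":-0.24,"y":-0.21,"z":-0.114,"wz":42},{"x":-0.24,"y":-0.21,"z":-0.114,"wz":42},{"x":-0.24,"y":-0.21,"z":-0.114,"wz":42}]'
python3 -c "from h import *; to(.52,.1,.3,-8)"
```

```text
now [0.1536 0.6311 0.1864] phi 76.32 | shift [-0.4815 -0.4296 -0.1129] turn [-6.000e-02  7.000e-02  8.432e+01]invalid input at $[0]: expected keys x, y, z, wx, wy, wz
```

```bash

python3 -m handwheel '[{"x":-0.03,"y":-0.02,"z":-0.01,"wx":0,"wy":0,"wz":7},{"x":-0.06,"y":-0.045,"z":-0.03,"wx":0,"wy":0,"wz":14},{"x":-0.09,"y":-0.07,"z":-0.05,"wx":0,"wy":0,"wz":21},{"x":-0.12,"y":-0.095,"z":-0.07,"wx":0,"wy":0,"wz":28},{"x":-0.15,"y":-0.12,"z":-0.09,"wx":0,"wy":0,"wz":35},{"x":-0.18,"y":-0.145,"z":-0.1,"wx":0,"wy":0,"wz":42},{"x":-0.21,"y":-0.17,"z":-0.11,"wx":0,"wy":0,"wz":49},{"x":-0.24,"y":-0.2,"z":-0.113,"wx":0,"wy":0,"wz":56},{"x":-0.27,"y":-0.22,"z":-0.113,"wx":0,"wy":0,"wz":63},{"x":-0.3,"y":-0.25,"z":-0.113,"wx":0,"wy":0,"wz":70}]'
python3 -c "from h import *; to(.52,.1,.3,-8)"
```

```text
time: 0.98
position: [0.3866, 0.3177, 0.3007]
tool_rot: [2.103, 2.334, 0.002]
ft_force: [1.0, 0.2, 0.3]
grip_width: 1.002
grip_force: 0.0
now [0.3866 0.3177 0.3007] phi 5.97 | shift [-0.2304  0.11    0.0006] turn [ 0.06 -0.06 13.97]
```

```bash

python3 -m handwheel '[{"x":-0.03,"y":0.015,"z":0,"wx":0,"wy":0,"wz":3},{"x":-0.06,"y":0.03,"z":0,"wx":0,"wy":0,"wz":6},{"x":-0.09,"y":0.045,"z":0,"wx":0,"wy":0,"wz":9},{"x":-0.12,"y":0.06,"z":0,"wx":0,"wy":0,"wz":12},{"x":-0.15,"y":0.075,"z":0,"wx":0,"wy":0,"wz":14},{"x":-0.18,"y":0.09,"z":0,"wx":0,"wy":0,"wz":14},{"x":-0.21,"y":0.1,"z":0,"wx":0,"wy":0,"wz":14},{"x":-0.23,"y":0.11,"z":0,"wx":0,"wy":0,"wz":14},{"x":-0.23,"y":0.11,"z":0,"wx":0,"wy":0,"wz":14},{"x":-0.23,"y":0.11,"z":0,"wx":0,"wy":0,"wz":14}]'
python3 - <<'E'
from h import *
to(.52,.1,.3,-8)
i,K,c=shot("wrist","w1.png"); np.savez("pics/w1.npz",i=i,K=K,c=c)
E
```

```text
time: 1.82
position: [0.5201, 0.1012, 0.3]
tool_rot: [-2.369, -2.063, 0.001]
ft_force: [-1.0, 0.5, 0.2]
grip_width: 1.001
grip_force: 0.0
now [0.5201 0.1012 0.3   ] phi -7.88 | shift [-0.0012  0.0001  0.    ] turn [-0.02  0.01  0.12]
```

View pics/w1.png

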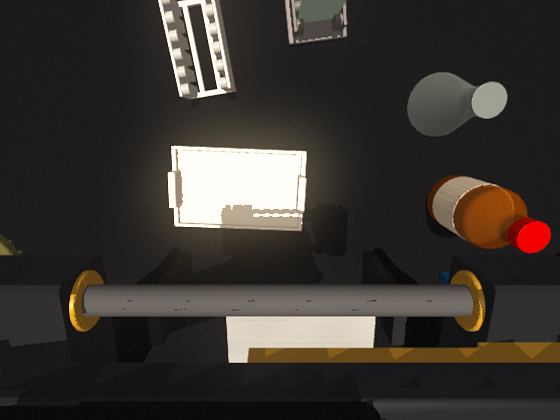

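The wrist view shows the tray with rim corners about (172,147), (306,151), (302,230), (175,227), lugs at (174,188) and (303,190), the rack end at (205,95) and the holder at (318,25).

```bash
python3 - <<'E'
from h import *
d=np.load("pics/w1.npz"); i,K,c=d["i"],d["K"],d["c"]
P=cast([(172,147),(306,151),(302,230),(175,227)],.014,K,c)[:,:2]; print(P.round(4).tolist())
g=i.min(axis=2)
# edge lines by subpixel scanning
def edge(cols,rows,axis):
    out=[]
    for a in (cols if axis=='v' else rows):
        v=(g[rows[0]:rows[-1]+1,a] if axis=='v' else g[a,cols[0]:cols[-1]+1]).astype(int)
        k=np.argmax(np.abs(np.diff(v)))+ (rows[0] if axis=='v' else cols[0])+.5
        out.append((a,k) if axis=='v' else (k,a))
    return np.array(out,float)
def line(px,z):
    W=cast(px,z,K,c)[:,:2]; vx,vy,x,y=cv2.fitLine(W.astype(np.float32),cv2.DIST_HUBER,0,1e-4,1e-4).ravel(); return np.array([x,y]),np.degrees(np.arctan(vy/vx)) 
top=edge(range(185,295),range(138,158),'v'); bot=edge(range(185,220),range(218,240),'v')
print("top",line(top,.014),"bot",line(bot,.014))
e=P[1]-P[0];print(np.linalg.norm(P[1]-P[0]),np.linalg.norm(P[2]-P[1]),np.linalg.norm(P[3]-P[2]),np.linalg.norm(P[0]-P[3]))
print("ctr",P.mean(0))
# lugs' tops
print("lug far top",cast([(300,178),(299,203),(306,178),(305,206)],.036,K,c).round(4).tolist())
print("rack end tops",cast([(180,97),(235,92),(162,0),(217,0)],.054,K,c)[:,:2].round(4).tolist())
E
```

```text
[[0.3817, 0.1564], [0.5644, 0.1258], [0.5455, 0.0124], [0.3609, 0.0424]]
top (array([0.46700335, 0.14332564], dtype=float32), np.float32(-10.180901)) bot (array([0.40028962, 0.03702826], dtype=float32), np.float32(-10.351268))
0.18520399029119095 0.11498199679721173 0.18694222949945943 0.11586324956105179
ctr [0.46311055 0.08427038]
lug far top [[0.5507, 0.0933, 0.036], [0.5452, 0.0591, 0.036], [0.5587, 0.0922, 0.036], [0.5529, 0.0537, 0.036]]
rack end tops [[0.4167, 0.2152], [0.4841, 0.2118], [0.4184, 0.3205], [0.4804, 0.312]]
```

```bash

python3 -m handwheel '[{"x":-0.01,"y":0.01,"z":0.03,"wx":0,"wy":0,"wz":0},{"x":-0.02,"y":0.02,"z":0.07,"wx":0,"wy":0,"wz":1},{"x":-0.0275,"y":0.035,"z":0.11,"wx":0,"wy":0,"wz":2.4},{"x":-0.0275,"y":0.035,"z":0.14,"wx":0,"wy":0,"wz":2.4},{"x":-0.0275,"y":0.035,"z":0.17,"wx":0,"wy":0,"wz":2.4},{"x":-0.0275,"y":0.035,"z":0.2,"wx":0,"wy":0,"wz":2.4},{"x":-0.0275,"y":0.035,"z":0.22,"wx":0,"wy":0,"wz":2.4},{"x":-0.0275,"y":0.035,"z":0.23,"wx":0,"wy":0,"wz":2.4},{"x":-0.0275,"y":0.035,"z":0.23,"wx":0,"wy":0,"wz":2.4}]' 0.04 40
python3 - <<'E'
from h import *
to(.551,.069,.01,-10.3)
i,K,c=shot("wrist","w2.png"); np.savez("pics/w2.npz",i=i,K=K,c=c)
a=np.radians(-10.3);u=np.array([np.cos(a),np.sin(a)]);v=np.array([-u[1],u[0]])
L=np.array([.463,.0843])+.089*u
print(proj([[*(L+s*.005*u+t*.025*v),.036] for s in(1,-1) for t in(1,-1)],K,c).round())
E
```

```text
time: 2.62
position: [0.5485, 0.0721, 0.0678]
tool_rot: [-2.404, -2.019, 0.007]
ft_force: [-0.4, -0.8, 0.0]
grip_width: 0.479
grip_force: 0.0
now [0.5485 0.0721 0.0678] phi -9.94 | shift [-0.0026  0.0033  0.0578] turn [-0.26  0.1   0.36]
[[288. 197.]
 [287. 265.]
 [274. 197.]
 [273. 265.]]
```

View pics/w2.png

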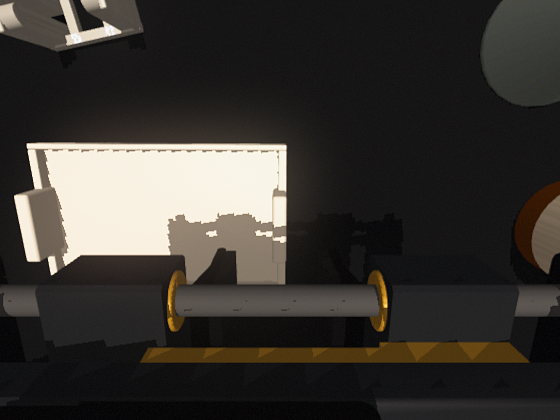

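The lug is at columns 273–287, rows 190–262, between the open fingers, so descend and grip.

```bash

python3 -m handwheel '[{"x":0,"y":0.003,"z":0.02,"wx":0,"wy":0,"wz":0.4},{"x":0,"y":0.003,"z":0.035,"wx":0,"wy":0,"wz":0.4},{"x":0,"y":0.003,"z":0.047,"wx":0,"wy":0,"wz":0.4},{"x":0,"y":0.003,"z":0.055,"wx":0,"wy":0,"wz":0.4},{"x":0,"y":0.003,"z":0.057,"wx":0,"wy":0,"wz":0.4},{"x":0,"y":0.003,"z":0.057,"wx":0,"wy":0,"wz":0.4}]'
python3 -c "from h import *; to(.551,.072,.01,-10.3)"
python3 -m handwheel '[{"x":0,"y":0,"z":0,"wx":0,"wy":0,"wz":0},{"x":0,"y":0,"z":0,"wx":0,"wy":0,"wz":0},{"x":0,"y":0,"z":0,"wx":0,"wy":0,"wz":0},{"x":0,"y":0,"z":0,"wx":0,"wy":0,"wz":0},{"x":0,"y":0,"z":0,"wx":0,"wy":0,"wz":0},{"x":0,"y":0,"z":0,"wx":0,"wy":0,"wz":0}]' 0 40
```

```text
time: 3.17
position: [0.554, 0.0704, 0.0135]
tool_rot: [-2.415, -2.009, -0.0]
ft_force: [-1.4, 0.2, 0.8]
grip_width: 0.458
grip_force: 0.0
now [0.554  0.0704 0.0135] phi -10.47 | shift [ 0.001  -0.0032  0.0035] turn [ 0.01 -0.01 -0.17]
time: 3.67
position: [0.554, 0.0702, 0.0135]
tool_rot: [2.415, 2.009, 0.001]
ft_force: [0.1, 0.1, -0.6]
grip_width: 0.093
grip_force: 0.0
```

```bash

python3 -m handwheel '[{"x":0,"y":0,"z":0,"wx":0,"wy":0,"wz":0},{"x":0,"y":0,"z":0,"wx":0,"wy":0,"wz":0},{"x":0,"y":0,"z":0,"wx":0,"wy":0,"wz":0}]' 0 40
python3 - <<'E'
from h import *
to(.551,.072,.01,-10.3)
i,K,c=shot("wrist","w3.png")
E
```

```text
time: 3.92
position: [0.5538, 0.0702, 0.0133]
tool_rot: [-2.415, -2.009, -0.0]
ft_force: [-0.2, -0.6, -0.2]
grip_width: 0.008
grip_force: 0.0
now [0.5538 0.0702 0.0133] phi -10.48 | shift [ 0.0012 -0.0031  0.0033] turn [-0.   -0.   -0.18]
```

View pics/w3.png

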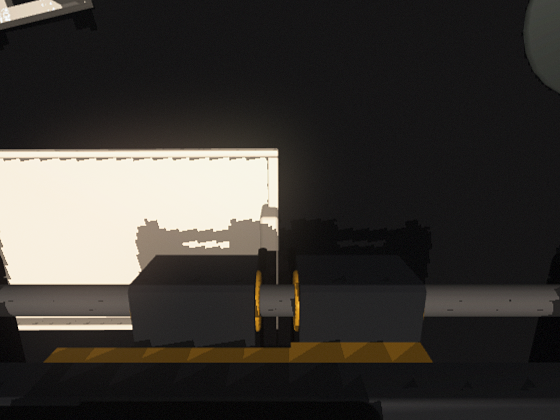

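```bash
python3 - <<'E'
from h import *
T=tool(); i,K,c=shot("wrist")
print("hand_eye",(np.linalg.inv(T)@c).round(3).tolist())
print("tcp px",proj(T[:3,3],K,c), "grasp", proj(T[:3,3]-.019*T[:3,2],K,c))
print("tray corner",cast([(278,150)],.014,K,c)[0], "lug top corner px",cast([(260,206),(277,206)],.036,K,c))
print("before corner", cast([(286,144)],.014,*[np.load('pics/w2.npz')[k] for k in "Kc"]))
for n in("scene","side"):
    im,K,c=shot(n); x=proj(T[:3,3],K,c)[0]; u,v=x.astype(int); print(n,u,v)
    cv2.imwrite(f"pics/{n}3.png",cv2.resize(im[max(0,v-75):v+75,max(0,u-100):u+100,::-1],None,fx=3,fy=3,interpolation=cv2.INTER_CUBIC))
a=cv2.imread("pics/scene3.png")
E
```

```text
hand_eye [[0.001, -0.964, -0.268, 0.072], [1.0, 0.001, 0.001, -0.0], [-0.0, -0.268, 0.964, -0.196], [0.0, 0.0, 0.0, 1.0]]
tcp px [[276.69353889 243.36152725]] grasp [[276.70047281 255.28410144]]
tray corner [0.56466122 0.12504016 0.014     ] lug top corner px [[0.55053801 0.10033026 0.036     ]
 [0.55923003 0.09872936 0.036     ]]
before corner [[0.5643325  0.12565573 0.014     ]]
scene 304 214
side 290 252
```

View pics/scene3.png

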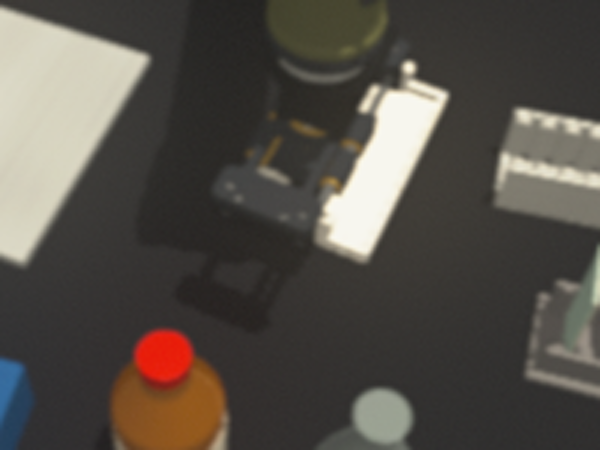

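The scene crop shows the gripper body over the tray's far end with the lug hidden; the fingers read shut. One montage to see the fingertips.

```bash
python3 - <<'E'
import cv2,numpy as np
a=cv2.imread("pics/w3.png")[180:330,180:380]; a=cv2.resize(np.clip(a.astype(float)*2.0,0,255).astype(np.uint8),(800,600)[:2] if 0 else (400,300))
b=cv2.imread("pics/side3.png"); b=np.clip(b.astype(float)*1.6,0,255).astype(np.uint8); b=cv2.resize(b[75:375,100:500],(400,300)) 
c=cv2.imread("pics/w2.png")[180:330,180:380]; c=cv2.resize(np.clip(c.astype(float)*2.0,0,255).astype(np.uint8),(400,300))
cv2.imwrite("pics/m3.png",np.vstack([np.hstack([a,c]),np.hstack([b,b*0])]))
E
```

```text
(no output)
```

View pics/m3.png

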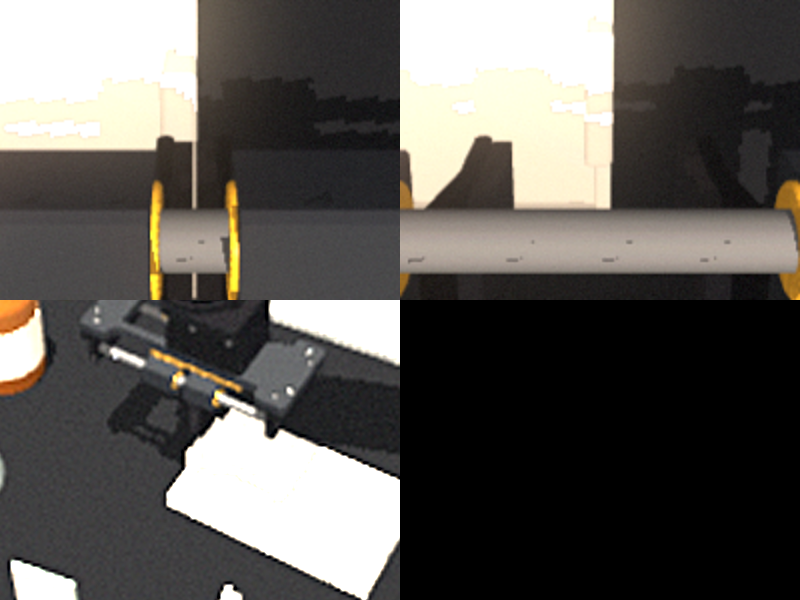

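The montage shows the fingers shut with only the tray's rim visible through the slit, and the fingertips (end at row 250) in front of and above the lug. By scale the tips seem to end well behind the stated TCP. I'll open and feel downwards.

```bash
python3 -c "from h import *; print(ctrl.grip_point_offset)"
python3 -m handwheel '[{"x":0.001,"y":-0.003,"z":0,"wx":0,"wy":0,"wz":0},{"x":0.001,"y":-0.003,"z":0,"wx":0,"wy":0,"wz":0},{"x":0.001,"y":-0.003,"z":0,"wx":0,"wy":0,"wz":0},{"x":0.001,"y":-0.003,"z":0.002,"wx":0,"wy":0,"wz":0},{"x":0.001,"y":-0.003,"z":0.004,"wx":0,"wy":0,"wz":0},{"x":0.001,"y":-0.003,"z":0.006,"wx":0,"wy":0,"wz":0},{"x":0.001,"y":-0.003,"z":0.006,"wx":0,"wy":0,"wz":0}]' 0.04 40 
python3 -m handwheel '[{"x":0,"y":0,"z":0.001,"wx":0,"wy":0,"wz":0},{"x":0,"y":0,"z":0.002,"wx":0,"wy":0,"wz":0},{"x":0,"y":0,"z":0.002,"wx":0,"wy":0,"wz":0}]' |egrep 'pos|ft'
python3 -m handwheel '[{"x":0,"y":0,"z":0.001,"wx":0,"wy":0,"wz":0},{"x":0,"y":0,"z":0.002,"wx":0,"wy":0,"wz":0},{"x":0,"y":0,"z":0.002,"wx":0,"wy":0,"wz":0}]' |egrep 'pos|ft'
```

```text
0.0187
time: 4.7
position: [0.5507, 0.0716, 0.0067]
tool_rot: [-2.415, -2.009, 0.001]
ft_force: [-0.0, 0.4, -0.1]
grip_width: 0.423
grip_force: 0.0
position: [0.551, 0.0717, 0.005]
ft_force: [-0.1, -0.4, -0.6]
position: [0.551, 0.0717, 0.0031]
ft_force: [0.4, -0.5, 0.2]
```

```bash

python3 -m handwheel '[{"x":0,"y":0,"z":0.001,"wx":0,"wy":0,"wz":0},{"x":0,"y":0,"z":0.002,"wx":0,"wy":0,"wz":0},{"x":0,"y":0,"z":0.002,"wx":0,"wy":0,"wz":0}]' |egrep 'pos|ft'
python3 -m handwheel '[{"x":0,"y":0,"z":0.001,"wx":0,"wy":0,"wz":0},{"x":0,"y":0,"z":0.002,"wx":0,"wy":0,"wz":0},{"x":0,"y":0,"z":0.002,"wx":0,"wy":0,"wz":0}]' |egrep 'pos|ft'
python3 - <<'E'
from h import *
i,K,c=shot("wrist"); cv2.imwrite("pics/w4.png",cv2.resize(np.clip(i[180:330,180:380,::-1].astype(float)*1.8,0,255).astype(np.uint8),None,fx=3,fy=3))
E
```

```text
position: [0.5509, 0.0717, 0.0011]
ft_force: [0.5, 0.2, 0.1]
position: [0.5509, 0.0717, -0.001]
ft_force: [-0.0, -0.0, 0.9]
```

View pics/w4.png

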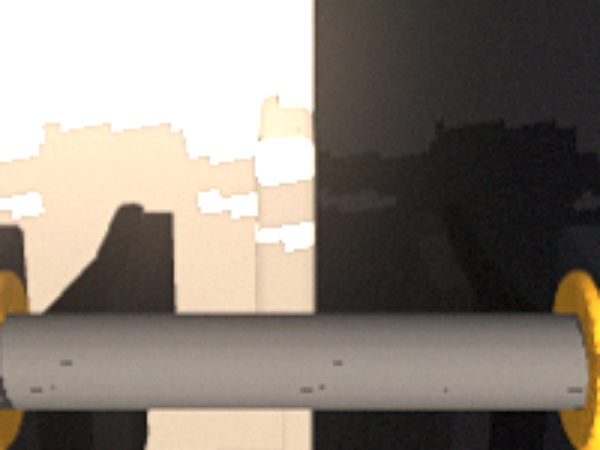

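```bash
cat > ok.py <<'E'
from h import *
s=ctrl.get_state(); f=np.linalg.norm(s["ft_force"]); print(s["position"].round(4),s["ft_force"].round(1)); raise SystemExit(f>3.5)
E
python3 -m handwheel '[{"x":0,"y":0,"z":0.001,"wx":0,"wy":0,"wz":0},{"x":0,"y":0,"z":0.002,"wx":0,"wy":0,"wz":0},{"x":0,"y":0,"z":0.003,"wx":0,"wy":0,"wz":0}]' >/dev/null; python3 ok.py &&
python3 -m handwheel '[{"x":0,"y":0,"z":0.001,"wx":0,"wy":0,"wz":0},{"x":0,"y":0,"z":0.002,"wx":0,"wy":0,"wz":0},{"x":0,"y":0,"z":0.003,"wx":0,"wy":0,"wz":0}]' >/dev/null; python3 ok.py &&
python3 -m handwheel '[{"x":0,"y":0,"z":0.001,"wx":0,"wy":0,"wz":0},{"x":0,"y":0,"z":0.002,"wx":0,"wy":0,"wz":0},{"x":0,"y":0,"z":0.002,"wx":0,"wy":0,"wz":0}]' >/dev/null; python3 ok.py &&
python3 -m handwheel '[{"x":0,"y":0,"z":0.001,"wx":0,"wy":0,"wz":0},{"x":0,"y":0,"z":0.002,"wx":0,"wy":0,"wz":0},{"x":0,"y":0,"z":0.002,"wx":0,"wy":0,"wz":0}]' >/dev/null; python3 ok.py &&
python3 -m handwheel '[{"x":0,"y":0,"z":0.001,"wx":0,"wy":0,"wz":0},{"x":0,"y":0,"z":0.002,"wx":0,"wy":0,"wz":0},{"x":0,"y":0,"z":0.002,"wx":0,"wy":0,"wz":0}]' >/dev/null; python3 ok.py &&
python3 -m handwheel '[{"x":0,"y":0,"z":0.001,"wx":0,"wy":0,"wz":0},{"x":0,"y":0,"z":0.002,"wx":0,"wy":0,"wz":0},{"x":0,"y":0,"z":0.002,"wx":0,"wy":0,"wz":0}]' >/dev/null; python3 ok.py
```

```text
[ 0.5511  0.0717 -0.0038] [ 0.4 -0.2  0. ]
[ 0.5511  0.0717 -0.0038] [ 0.4 -0.2  0. ]
[ 0.5511  0.0717 -0.0038] [ 0.4 -0.2  0. ]
[ 0.5511  0.0717 -0.0038] [ 0.4 -0.2  0. ]
[ 0.5511  0.0717 -0.0038] [ 0.4 -0.2  0. ]
[ 0.5511  0.0717 -0.0038] [ 0.4 -0.2  0. ]False
False
False
False
False
False
```

```bash
sed -i 's/SystemExit(f>3.5)/SystemExit(int(f>3.5))/' ok.py
python3 -m handwheel '[{"x":0,"y":0,"z":0.001,"wx":0,"wy":0,"wz":0},{"x":0,"y":0,"z":0.002,"wx":0,"wy":0,"wz":0},{"x":0,"y":0,"z":0.003,"wx":0,"wy":0,"wz":0}]' >/dev/null; python3 ok.py &&
python3 -m handwheel '[{"x":0,"y":0,"z":0.001,"wx":0,"wy":0,"wz":0},{"x":0,"y":0,"z":0.002,"wx":0,"wy":0,"wz":0},{"x":0,"y":0,"z":0.002,"wx":0,"wy":0,"wz":0}]' >/dev/null; python3 ok.py &&
python3 -m handwheel '[{"x":0,"y":0,"z":0.001,"wx":0,"wy":0,"wz":0},{"x":0,"y":0,"z":0.002,"wx":0,"wy":0,"wz":0},{"x":0,"y":0,"z":0.002,"wx":0,"wy":0,"wz":0}]' >/dev/null; python3 ok.py &&
python3 -m handwheel '[{"x":0,"y":0,"z":0.001,"wx":0,"wy":0,"wz":0},{"x":0,"y":0,"z":0.002,"wx":0,"wy":0,"wz":0},{"x":0,"y":0,"z":0.002,"wx":0,"wy":0,"wz":0}]' >/dev/null; python3 ok.py &&
python3 -m handwheel '[{"x":0,"y":0,"z":0.001,"wx":0,"wy":0,"wz":0},{"x":0,"y":0,"z":0.002,"wx":0,"wy":0,"wz":0},{"x":0,"y":0,"z":0.002,"wx":0,"wy":0,"wz":0}]' >/dev/null; python3 ok.py
```

```text
[ 0.5511  0.0717 -0.0069] [-0.5 -0.6  0.9]
[ 0.5509  0.0717 -0.009 ] [ 0.3 -0.5 -0. ]
[ 0.5509  0.0717 -0.0109] [ 0.4 -1.3 -1.6]
[ 0.5509  0.0717 -0.013 ] [0.  0.  0.4]
[ 0.551   0.0717 -0.0149] [-0.2  0.   0.1]
```

```bash

python3 -m handwheel '[{"x":0,"y":0,"z":0.001,"wx":0,"wy":0,"wz":0},{"x":0,"y":0,"z":0.002,"wx":0,"wy":0,"wz":0},{"x":0,"y":0,"z":0.002,"wx":0,"wy":0,"wz":0}]' >/dev/null; python3 ok.py &&
python3 -m handwheel '[{"x":0,"y":0,"z":0.001,"wx":0,"wy":0,"wz":0},{"x":0,"y":0,"z":0.002,"wx":0,"wy":0,"wz":0},{"x":0,"y":0,"z":0.002,"wx":0,"wy":0,"wz":0}]' >/dev/null; python3 ok.py &&
python3 -m handwheel '[{"x":0,"y":0,"z":0.001,"wx":0,"wy":0,"wz":0},{"x":0,"y":0,"z":0.002,"wx":0,"wy":0,"wz":0},{"x":0,"y":0,"z":0.002,"wx":0,"wy":0,"wz":0}]' >/dev/null; python3 ok.py &&
python3 -m handwheel '[{"x":0,"y":0,"z":0.001,"wx":0,"wy":0,"wz":0},{"x":0,"y":0,"z":0.002,"wx":0,"wy":0,"wz":0},{"x":0,"y":0,"z":0.002,"wx":0,"wy":0,"wz":0}]' >/dev/null; python3 ok.py &&
python3 -m handwheel '[{"x":0,"y":0,"z":0.001,"wx":0,"wy":0,"wz":0},{"x":0,"y":0,"z":0.002,"wx":0,"wy":0,"wz":0},{"x":0,"y":0,"z":0.002,"wx":0,"wy":0,"wz":0}]' >/dev/null; python3 ok.py
```

```text
[ 0.5509  0.0717 -0.0169] [-0.   0.1  0.1]
[ 0.551   0.0717 -0.0189] [-0.4  0.9 -0.1]
[ 0.5509  0.0717 -0.021 ] [ 0.3 -0.2 -0.2]
[ 0.5509  0.0717 -0.023 ] [-0.   0.5 -0.1]
[ 0.5509  0.0717 -0.0249] [0.3 0.8 0.3]
```

```bash

python3 -m handwheel '[{"x":0,"y":0,"z":0,"wx":0,"wy":0,"wz":0},{"x":0,"y":0,"z":0,"wx":0,"wy":0,"wz":0},{"x":0,"y":0,"z":0,"wx":0,"wy":0,"wz":0},{"x":0,"y":0,"z":0,"wx":0,"wy":0,"wz":0},{"x":0,"y":0,"z":0,"wx":0,"wy":0,"wz":0},{"x":0,"y":0,"z":0,"wx":0,"wy":0,"wz":0},{"x":0,"y":0,"z":0,"wx":0,"wy":0,"wz":0},{"x":0,"y":0,"z":0,"wx":0,"wy":0,"wz":0},{"x":0,"y":0,"z":0,"wx":0,"wy":0,"wz":0}]' 0 50
python3 -m handwheel '[{"x":0,"y":0,"z":0,"wx":0,"wy":0,"wz":0},{"x":0,"y":0,"z":-0.003,"wx":0,"wy":0,"wz":0},{"x":0,"y":0,"z":-0.008,"wx":0,"wy":0,"wz":0},{"x":0,"y":0,"z":-0.015,"wx":0,"wy":0,"wz":0},{"x":0,"y":0,"z":-0.025,"wx":0,"wy":0,"wz":0},{"x":0,"y":0,"z":-0.035,"wx":0,"wy":0,"wz":0},{"x":0,"y":0,"z":-0.045,"wx":0,"wy":0,"wz":0},{"x":0,"y":0,"z":-0.05,"wx":0,"wy":0,"wz":0},{"x":0,"y":0,"z":-0.05,"wx":0,"wy":0,"wz":0},{"x":0,"y":0,"z":-0.05,"wx":0,"wy":0,"wz":0}]' 
python3 - <<'E'
from h import *
to(0.604,-.234,.05,-7.2)
a=shot("side")[0][170:320,200:400,::-1]; b=shot("wrist")[0][:,:,::-1]
cv2.imwrite("pics/m5.png",np.hstack([cv2.resize(a,(400,300)),cv2.resize(b,(400,300))]))
E
```

```text
time: 9.25
position: [0.551, 0.0717, -0.0247]
tool_rot: [-2.415, -2.009, 0.0]
ft_force: [-0.7, -1.4, 0.9]
grip_width: 0.114
grip_force: 50.0
time: 10.08
position: [0.5514, 0.072, 0.0258]
tool_rot: [2.415, 2.009, 0.002]
ft_force: [-0.0, 0.3, -1.5]
grip_width: 0.111
grip_force: 50.0
now [0.5514 0.072  0.0258] phi -10.47 | shift [-0.2913  0.1073 -0.0243] turn [ 0.05 -0.04 -3.27]
```

View pics/m5.png

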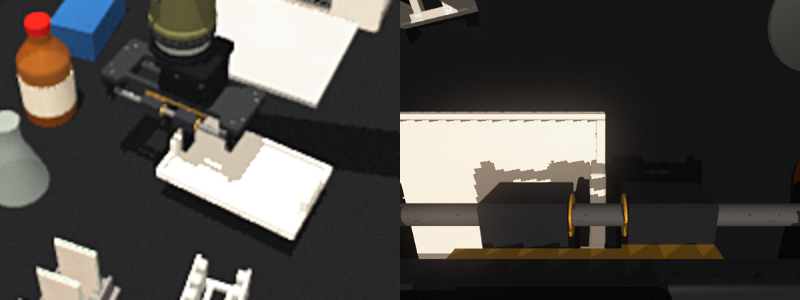

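The tray is held level by its far lug. Measure how it sits in the hand.

```bash
python3 - <<'E'
from h import *
T=tool(); i,K,c=shot("wrist"); g=i.min(axis=2).astype(int)
z=T[2,3]+.0247+.014
px=[]
for col in range(20,270,3):
    v=g[130:190,col]; k=np.argmax(v>110); px.append((col,130+k))
W=cast(px,z,K,c); L=(W-T[:3,3])@T[:3,:3]
m,b=np.polyfit(L[:,1],L[:,0],1); print("edge slope deg",np.degrees(np.arctan(m)),"x at y=-.089",m*-.089+b, "resid",np.std(L[:,0]-m*L[:,1]-b))
off=m*-.089+b-.058; print("tray centre tool x",off, "deck est")
phi=-7.2+np.degrees(np.arctan(m)); 
# also end edge col
px=[(270+np.argmin(np.diff(g[r,270:300])),r) for r in range(165,200,3)]
print("end edge tool y",((cast(px,z,K,c)-T[:3,3])@T[:3,:3])[:,1].round(4))
E
```

```text
edge slope deg 0.17005497971872444 x at y=-.089 0.0557184160564942 resid 0.00021866071838633704
tray centre tool x -0.002281583943505805 deck est
end edge tool y [0.0042 0.0042 0.0042 0.0042 0.0042 0.0043 0.0043 0.0043 0.0043 0.0043
 0.0043 0.0043]
```

```bash

python3 -m handwheel '[{"x":-0.005,"y":0.002,"z":-0.005,"wx":0,"wy":0,"wz":0},{"x":-0.015,"y":0.006,"z":-0.01,"wx":0,"wy":0,"wz":0},{"x":-0.03,"y":0.011,"z":-0.015,"wx":0,"wy":0,"wz":-0.5},{"x":-0.05,"y":0.019,"z":-0.02,"wx":0,"wy":0,"wz":-1},{"x":-0.07,"y":0.026,"z":-0.02,"wx":0,"wy":0,"wz":-1.5},{"x":-0.09,"y":0.034,"z":-0.02,"wx":0,"wy":0,"wz":-2},{"x":-0.11,"y":0.041,"z":-0.02,"wx":0,"wy":0,"wz":-2.5},{"x":-0.13,"y":0.048,"z":-0.02,"wx":0,"wy":0,"wz":-3},{"x":-0.15,"y":0.056,"z":-0.02,"wx":0,"wy":0,"wz":-3.3},{"x":-0.17,"y":0.063,"z":-0.02,"wx":0,"wy":0,"wz":-3.3}]' >/dev/null
python3 -m handwheel '[{"x":-0.02,"y":0.007,"z":0,"wx":0,"wy":0,"wz":0},{"x":-0.04,"y":0.015,"z":0,"wx":0,"wy":0,"wz":0},{"x":-0.06,"y":0.022,"z":0,"wx":0,"wy":0,"wz":0},{"x":-0.08,"y":0.03,"z":0,"wx":0,"wy":0,"wz":0},{"x":-0.1,"y":0.037,"z":0,"wx":0,"wy":0,"wz":0},{"x":-0.11,"y":0.041,"z":0,"wx":0,"wy":0,"wz":0},{"x":-0.117,"y":0.044,"z":0,"wx":0,"wy":0,"wz":0},{"x":-0.117,"y":0.044,"z":0,"wx":0,"wy":0,"wz":0},{"x":-0.117,"y":0.044,"z":0,"wx":0,"wy":0,"wz":0}]'
python3 -c "from h import *; to(.6043,-.2319,-.012,-7.2)"
```

```text
time: 11.82
position: [0.611, -0.2279, 0.0451]
tool_rot: [-2.355, -2.077, -0.0]
ft_force: [0.6, 1.0, -1.2]
grip_width: 0.11
grip_force: 50.0
now [ 0.611  -0.2279  0.0451] phi -7.18 | shift [-0.0049 -0.0061  0.0571] turn [-0.03 -0.05  0.02]
```

```bash

python3 -m handwheel '[{"x":-0.0025,"y":-0.003,"z":0.01,"wx":0,"wy":0,"wz":0},{"x":-0.005,"y":-0.006,"z":0.022,"wx":0,"wy":0,"wz":0},{"x":-0.005,"y":-0.006,"z":0.034,"wx":0,"wy":0,"wz":0},{"x":-0.005,"y":-0.006,"z":0.044,"wx":0,"wy":0,"wz":0},{"x":-0.005,"y":-0.006,"z":0.05,"wx":0,"wy":0,"wz":0},{"x":-0.005,"y":-0.006,"z":0.053,"wx":0,"wy":0,"wz":0},{"x":-0.005,"y":-0.006,"z":0.055,"wx":0,"wy":0,"wz":0},{"x":-0.005,"y":-0.006,"z":0.0555,"wx":0,"wy":0,"wz":0}]'
python3 ok.py && python3 -m handwheel '[{"x":0,"y":0,"z":0.0005,"wx":0,"wy":0,"wz":0},{"x":0,"y":0,"z":0.001,"wx":0,"wy":0,"wz":0},{"x":0,"y":0,"z":0.001,"wx":0,"wy":0,"wz":0}]'; python3 ok.py
python3 -c "from h import *; to(.6043,-.2319,-.012,-7.2)"
```

```text
time: 12.48
position: [0.6046, -0.2326, -0.0106]
tool_rot: [-2.356, -2.078, 0.0]
ft_force: [-0.4, -0.3, -1.5]
grip_width: 0.115
grip_force: 50.0
[ 0.6046 -0.2326 -0.0106] [-0.4 -0.3 -1.5]
time: 12.73
position: [0.6049, -0.2328, -0.0108]
tool_rot: [2.356, 2.078, 0.001]
ft_force: [0.2, -0.6, -2.3]
grip_width: 0.113
grip_force: 50.0
[ 0.6049 -0.2328 -0.0108] [ 0.2 -0.6 -2.3]
now [ 0.6049 -0.2328 -0.0108] phi -7.18 | shift [ 0.0008 -0.0007  0.0012] turn [ 0.05 -0.    0.02]
```

```bash

python3 -m handwheel '[{"x":0.001,"y":-0.0007,"z":0.0007,"wx":0,"wy":0,"wz":0},{"x":0.001,"y":-0.0007,"z":0.0012,"wx":0,"wy":0,"wz":0},{"x":0.001,"y":-0.0007,"z":0.0012,"wx":0,"wy":0,"wz":0},{"x":0.001,"y":-0.0007,"z":0.0012,"wx":0,"wy":0,"wz":0}]'
python3 ok.py
python3 -m handwheel '[{"x":0,"y":0,"z":0.0005,"wx":0,"wy":0,"wz":0},{"x":0,"y":0,"z":0.001,"wx":0,"wy":0,"wz":0},{"x":0,"y":0,"z":0.001,"wx":0,"wy":0,"wz":0}]'; python3 ok.py
```

```text
time: 13.07
position: [0.6041, -0.2315, -0.0123]
tool_rot: [2.356, 2.078, 0.0]
ft_force: [0.1, 0.9, -1.0]
grip_width: 0.107
grip_force: 50.0
[ 0.6041 -0.2315 -0.0123] [ 0.1  0.9 -1. ]
time: 13.32
position: [0.6041, -0.2316, -0.0127]
tool_rot: [-2.356, -2.078, -0.001]
ft_force: [-2.8, 0.8, 4.1]
grip_width: 0.111
grip_force: 50.0
[ 0.6041 -0.2316 -0.0127] [-2.8  0.8  4.1]
```

Contact. Release, rise, and measure the tray against the deck.

```bash

python3 -m handwheel '[{"x":0,"y":0,"z":0,"wx":0,"wy":0,"wz":0},{"x":0,"y":0,"z":0,"wx":0,"wy":0,"wz":0},{"x":0,"y":0,"z":0,"wx":0,"wy":0,"wz":0},{"x":0,"y":0,"z":0,"wx":0,"wy":0,"wz":0},{"x":0,"y":0,"z":-0.01,"wx":0,"wy":0,"wz":0},{"x":0,"y":0,"z":-0.03,"wx":0,"wy":0,"wz":0},{"x":0,"y":0,"z":-0.06,"wx":0,"wy":0,"wz":0},{"x":0,"y":0,"z":-0.1,"wx":0,"wy":0,"wz":0},{"x":0,"y":0,"z":-0.14,"wx":0,"wy":0,"wz":0},{"x":0,"y":0,"z":-0.18,"wx":0,"wy":0,"wz":0}]' 0.05 40
python3 -m handwheel '[{"x":0,"y":0,"z":-0.04,"wx":0,"wy":0,"wz":0},{"x":0,"y":0,"z":-0.08,"wx":0,"wy":0,"wz":0},{"x":0,"y":0,"z":-0.1,"wx":0,"wy":0,"wz":0},{"x":-0.03,"y":-0.04,"z":-0.1,"wx":0,"wy":0,"wz":0},{"x":-0.06,"y":-0.08,"z":-0.1,"wx":0,"wy":0,"wz":0},{"x":-0.06,"y":-0.1,"z":-0.1,"wx":0,"wy":0,"wz":0},{"x":-0.06,"y":-0.1,"z":-0.1,"wx":0,"wy":0,"wz":0},{"x":-0.06,"y":-0.1,"z":-0.1,"wx":0,"wy":0,"wz":0}]' >/dev/null
python3 - <<'E'
from h import *
for n in ("wrist","side"):
    i,K,c=shot(n,n+"6.png"); np.savez(f"pics/{n}6.npz",i=i,K=K,c=c)
print(tool()[:3,3])
a=cv2.imread("pics/wrist6.png");b=cv2.imread("pics/side6.png")[100:250,260:460]
cv2.imwrite("pics/m6.png",np.hstack([a[:300],cv2.resize(b,(240,180))[:0] if 0 else np.vstack([cv2.resize(b,(240,180)),np.zeros((120,240,3),np.uint8)])]))
E
```

```text
time: 14.15
position: [0.6036, -0.2318, 0.1691]
tool_rot: [2.356, 2.077, 0.0]
ft_force: [0.7, 0.8, 0.1]
grip_width: 0.57
grip_force: 0.0
[ 0.49806547 -0.2779307   0.26720986]
```

View pics/m6.png

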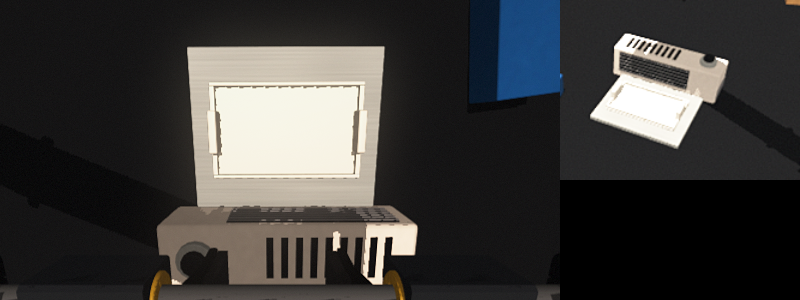

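The picture shows the tray (209–365, 83–178) well inside the deck (188–384, 47–207), square to it; the button is at (195,260).

```bash
python3 - <<'E'
from h import *
d=np.load("pics/wrist6.npz"); i,K,c=d["i"],d["K"],d["c"]; g=i.max(axis=2).astype(int)
def hedge(cols,r0,r1,sgn): # subpixel-ish: max signed gradient down column
    return [(x, r0+np.argmax(sgn*np.diff(g[r0:r1,x]))+.5) for x in cols]
def vedge(rows,c0,c1,sgn): return [(c0+np.argmax(sgn*np.diff(g[y,c0:c1]))+.5,y) for y in rows]
def fit(px,z): 
    W=cast(px,z,K,c)[:,:2]; return cv2.fitLine(W.astype(np.float32),cv2.DIST_HUBER,0,1e-5,1e-5).ravel()
def inter(a,b):
    t=np.linalg.solve(np.c_[a[:2],-b[:2]],b[2:]-a[2:]); return a[2:]+t[0]*a[:2]
def quad(L,R_,T,B): return np.array([inter(L,T),inter(R_,T),inter(R_,B),inter(L,B)])
D=quad(fit(vedge(range(60,190,4),180,204,1),.012),fit(vedge(range(60,190,4),370,392,-1),.012),fit(hedge(range(200,370,4),38,56,1),.012),fit(hedge(range(205,365,4),200,212,-1),.012))
zt=.012+.014
Q=quad(fit(vedge([*range(88,104,2),*range(160,175,2)],203,219,1),zt),fit(vedge([*range(88,104,2),*range(160,175,2)],355,371,-1),zt),fit(hedge(range(215,358,4),76,90,1),zt),fit(hedge(range(220,352,4),172,184,-1),zt))
for n,q in(("deck",D),("tray",Q)):
    e=q[1]-q[0]; print(n,q.mean(0).round(4),"len",[round(float(np.linalg.norm(q[k]-q[(k+1)%4])),4) for k in range(4)],"ang",np.degrees(np.arctan2(e[1],e[0])).round(2))
print("button top", cast([(195,258)],.105,K,c))
E
```

```text
deck [ 0.5142 -0.2234] len [0.2377, 0.1999, 0.2379, 0.1979] ang -6.92
tray [ 0.5149 -0.2262] len [0.1703, 0.1106, 0.1898, 0.1101] ang -7.25
button top [[ 0.39493322 -0.34488813  0.105     ]]
```

```bash

python3 -m handwheel '[{"x":0.02,"y":0,"z":0,"wx":0,"wy":0,"wz":0},{"x":0.06,"y":0,"z":0,"wx":0,"wy":0,"wz":0},{"x":0.1,"y":-0.01,"z":0,"wx":0,"wy":0,"wz":0},{"x":0.14,"y":-0.015,"z":0,"wx":0,"wy":0,"wz":-1},{"x":0.18,"y":-0.02,"z":0,"wx":0,"wy":0,"wz":-2},{"x":0.22,"y":-0.025,"z":0,"wx":0,"wy":0,"wz":-3},{"x":0.26,"y":-0.03,"z":0,"wx":0,"wy":0,"wz":-4},{"x":0.3,"y":-0.035,"z":0,"wx":0,"wy":0,"wz":-5},{"x":0.34,"y":-0.04,"z":0,"wx":0,"wy":0,"wz":-6},{"x":0.38,"y":-0.05,"z":0,"wx":0,"wy":0,"wz":-7}]' 0.085 40 >/dev/null
python3 -m handwheel '[{"x":0.03,"y":0,"z":0.01,"wx":0,"wy":0,"wz":0},{"x":0.06,"y":0,"z":0.017,"wx":0,"wy":0,"wz":0},{"x":0.08,"y":0,"z":0.017,"wx":0,"wy":0,"wz":0},{"x":0.086,"y":0,"z":0.017,"wx":0,"wy":0,"wz":0},{"x":0.086,"y":0,"z":0.017,"wx":0,"wy":0,"wz":0},{"x":0.086,"y":0,"z":0.017,"wx":0,"wy":0,"wz":0}]'
python3 - <<'E'
from h import *
d=np.load("pics/wrist6.npz"); P=cast([(209,83),(365,83),(359,178),(214,178)],.026,d["K"],d["c"])[:,:2]; print(P.mean(0),[round(float(np.linalg.norm(P[k]-P[k-1])),4) for k in range(4)])
i,K,c=shot("wrist","w7.png"); np.savez("pics/w7.npz",i=i,K=K,c=c); to(.5,.19,.25,0)
cv2.imwrite("pics/w7.png",np.clip(i[:300,:,::-1].astype(float)*1.3,0,255).astype(np.uint8))
E
```

```text
time: 16.25
position: [0.496, 0.19, 0.2495]
tool_rot: [2.224, 2.217, -0.001]
ft_force: [-0.2, -0.1, -0.5]
grip_width: 0.976
grip_force: 0.0
[ 0.51580056 -0.22461017] [0.1144, 0.1867, 0.1146, 0.1863]
now [0.4962 0.1891 0.2498] phi -0.29 | shift [ 0.001   0.0038 -0.0002] turn [ 0.02  0.05 -0.29]
```

View pics/w7.png

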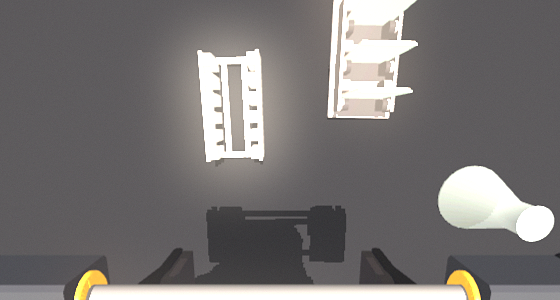

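The rack's top outer corners are about (199,52), (260,50), (263,160), (208,161); the holder is at (330–400, 0–118) with plates at rows about 10, 48 and 92.

```bash
python3 - <<'E'
from h import *
d=np.load("pics/w7.npz"); i,K,c=d["i"],d["K"],d["c"]; print("cam",c[:3,3].round(3))
for z in(.054,.045):
    P=cast([(199,52),(260,50),(263,160),(208,161)],z,K,c)[:,:2]; print(z,P.round(4).tolist(),P.mean(0).round(4),[round(float(np.linalg.norm(P[k]-P[k-1])),4) for k in range(4)])
    for a,b in((3,0),(2,1)): e=P[b]-P[a]; print(np.degrees(np.arctan2(e[1],e[0])))
g=i.min(axis=2); m=(g>100).astype(np.uint8); 
# plate edges seen: tops
print("plate tops left/right",cast([(345,90),(412,92),(342,45),(417,44)],.108,K,c)[:,:2].round(4).tolist())
print("holder base near end",cast([(329,118),(388,118)],.0,K,c)[:,:2].round(4).tolist())
# rack mask rect
n,lab,st,ce=cv2.connectedComponentsWithStats(m); k=lab[60,230]; 
ct=max(cv2.findContours((lab==k).astype(np.uint8),0,2)[0],key=cv2.contourArea)[:,0]; print(st[k])
r=cv2.minAreaRect((cast(ct,.054,K,c)[:,:2]*1000).astype(np.float32)); print(r)
E
```

```text
cam [0.496 0.263 0.446]
0.054 [[0.415, 0.3303], [0.4788, 0.332], [0.4804, 0.218], [0.4181, 0.217]] [0.4481 0.2743] [0.1133, 0.0638, 0.1141, 0.0624]
91.53899180162787
90.82183293580204
0.045 [[0.4132, 0.3318], [0.4784, 0.3336], [0.4801, 0.217], [0.4163, 0.216]] [0.447  0.2746] [0.1159, 0.0652, 0.1167, 0.0638]
91.53899180162786
90.82183293580202
plate tops left/right [[0.5594, 0.2884], [0.6216, 0.2865], [0.5547, 0.3264], [0.6219, 0.3271]]
holder base near end [[0.5614, 0.2637], [0.635, 0.2636]]
[ 185   40  100  132 9570]
((452.1654357910156, 273.9707336425781), (105.73242950439453, 136.04571533203125), 5.318999767303467)
```

```bash

python3 -m handwheel '[{"x":0.02,"y":-0.01,"z":0.02,"wx":0,"wy":0,"wz":0},{"x":0.05,"y":-0.03,"z":0.05,"wx":0,"wy":0,"wz":-1},{"x":0.075,"y":-0.04,"z":0.08,"wx":0,"wy":0,"wz":-1.5},{"x":0.085,"y":-0.0485,"z":0.11,"wx":0,"wy":0,"wz":-1.5},{"x":0.085,"y":-0.0485,"z":0.14,"wx":0,"wy":0,"wz":-1.5},{"x":0.085,"y":-0.0485,"z":0.16,"wx":0,"wy":0,"wz":-1.5},{"x":0.085,"y":-0.0485,"z":0.17,"wx":0,"wy":0,"wz":-1.5},{"x":0.085,"y":-0.0485,"z":0.17,"wx":0,"wy":0,"wz":-1.5},{"x":0.085,"y":-0.0485,"z":0.17,"wx":0,"wy":0,"wz":-1.5}]' 0.087 35
python3 - <<'E'
from h import *
to(.448,.2743,.002,1.2)
i,K,c=shot("wrist","w8.png"); np.savez("pics/w8.npz",i=i,K=K,c=c)
a=np.radians(91.2);u=np.array([np.cos(a),np.sin(a)]);v=np.array([-u[1],u[0]])
print(proj([[*(np.array([.448,.2743])+s*.058*u+t*.032*v),.054] for s in(1,-1) for t in(1,-1)],K,c).round())
g=i.min(axis=2)
for r in (20,60,100,140,180): 
    x=np.where(g[r,120:440]>110)[0]; print(r,(x.min()+120,x.max()+120) if len(x) else None)
E
```

```text
time: 17.05
position: [0.4484, 0.2749, 0.0805]
tool_rot: [2.198, 2.244, 0.001]
ft_force: [0.5, 0.1, 0.9]
grip_width: 0.997
grip_force: 0.0
now [0.4484 0.2749 0.0805] phi 1.19 | shift [-0.0006 -0.0005  0.0785] turn [ 0.06 -0.02 -0.01]
[[226. 144.]
 [327. 144.]
 [232. 307.]
 [320. 307.]]
20 None
60 (np.int64(434), np.int64(439))
100 (np.int64(427), np.int64(437))
140 (np.int64(229), np.int64(430))
180 (np.int64(225), np.int64(424))
```

```bash

python3 -m handwheel '[{"x":0,"y":0,"z":0.02,"wx":0,"wy":0,"wz":0},{"x":0,"y":0,"z":0.035,"wx":0,"wy":0,"wz":0},{"x":0,"y":0,"z":0.05,"wx":0,"wy":0,"wz":0},{"x":0,"y":0,"z":0.062,"wx":0,"wy":0,"wz":0},{"x":0,"y":0,"z":0.07,"wx":0,"wy":0,"wz":0},{"x":0,"y":0,"z":0.075,"wx":0,"wy":0,"wz":0},{"x":0,"y":0,"z":0.0785,"wx":0,"wy":0,"wz":0},{"x":0,"y":0,"z":0.0785,"wx":0,"wy":0,"wz":0}]'  >/dev/null; python3 ok.py &&
python3 -m handwheel '[{"x":0,"y":0,"z":0,"wx":0,"wy":0,"wz":0},{"x":0,"y":0,"z":0,"wx":0,"wy":0,"wz":0},{"x":0,"y":0,"z":0,"wx":0,"wy":0,"wz":0},{"x":0,"y":0,"z":0,"wx":0,"wy":0,"wz":0},{"x":0,"y":0,"z":0,"wx":0,"wy":0,"wz":0},{"x":0,"y":0,"z":0,"wx":0,"wy":0,"wz":0},{"x":0,"y":0,"z":0,"wx":0,"wy":0,"wz":0}]' 0 35 
python3 -m handwheel '[{"x":0,"y":0,"z":0,"wx":0,"wy":0,"wz":0},{"x":0,"y":0,"z":-0.003,"wx":0,"wy":0,"wz":0},{"x":0,"y":0,"z":-0.01,"wx":0,"wy":0,"wz":0},{"x":0,"y":0,"z":-0.02,"wx":0,"wy":0,"wz":0},{"x":0,"y":0,"z":-0.035,"wx":0,"wy":0,"wz":0},{"x":0,"y":0,"z":-0.055,"wx":0,"wy":0,"wz":0},{"x":0,"y":0,"z":-0.075,"wx":0,"wy":0,"wz":0},{"x":0,"y":0,"z":-0.09,"wx":0,"wy":0,"wz":0},{"x":0,"y":0,"z":-0.1,"wx":0,"wy":0,"wz":0},{"x":0,"y":0,"z":-0.1,"wx":0,"wy":0,"wz":0}]'
```

```text
[0.4474 0.2758 0.001 ] [-1.2  0.2  0.3]
time: 18.35
position: [0.447, 0.276, 0.0014]
tool_rot: [-2.195, -2.247, 0.0]
ft_force: [-1.6, -1.1, 4.1]
grip_width: 0.728
grip_force: 35.0
time: 19.18
position: [0.4488, 0.2767, 0.1038]
tool_rot: [2.196, 2.246, 0.008]
ft_force: [0.3, 0.3, -2.8]
grip_width: 0.733
grip_force: 35.0
```

```bash
python3 - <<'E'
from h import *
T=tool(); i,K,c=shot("wrist","w9.png"); g=i.min(axis=2)
m=(g>100).astype(np.uint8); 
sub=m[60:245,190:365]
rows=np.where(sub.sum(1)>6)[0]; print("rows",rows[:3]+60)
for col in range(205,352,6):
    k=np.where(m[60:245,col])[0]; print((col,k[0]+60) if len(k) else (col,None),end=" ")
# expected: tool-frame projection of rack end at top if centred
he=np.linalg.inv(T)@c
for x in(.050,.054,.058,.062): print("\n",x,proj([[x,-.032,-.0526],[x,.032,-.0526],[x,.032,-.0526+.012],[x,.0,-.0526+.046]],K,he).round(1).tolist())
cv2.imwrite("pics/w9c.png",np.clip(i[60:300,150:410,::-1].astype(float)*1.3,0,255).astype(np.uint8))
E
```

```text
rows [147 148 149]
(205, np.int64(156)) (211, np.int64(153)) (217, np.int64(150)) (223, np.int64(147)) (229, np.int64(147)) (235, np.int64(147)) (241, np.int64(147)) (247, np.int64(147)) (253, np.int64(147)) (259, np.int64(147)) (265, np.int64(147)) (271, np.int64(147)) (277, np.int64(147)) (283, np.int64(147)) (289, np.int64(147)) (295, np.int64(147)) (301, np.int64(147)) (307, np.int64(147)) (313, np.int64(147)) (319, np.int64(147)) (325, np.int64(147)) (331, np.int64(147)) (337, np.int64(150)) (343, np.int64(153)) (349, np.int64(156)) 
 0.05 [[201.0, 174.7], [353.5, 174.8], [347.8, 170.7], [277.1, 161.8]]

 0.054 [[200.5, 165.2], [354.0, 165.3], [348.3, 161.9], [277.1, 154.4]]

 0.058 [[199.9, 155.5], [354.6, 155.6], [348.8, 152.9], [277.1, 147.0]]

 0.062 [[199.3, 145.6], [355.2, 145.8], [349.3, 143.8], [277.1, 139.5]]
```

View pics/w9c.png

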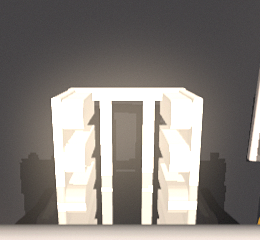

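The in-hand picture confirms the rack is gripped square and its end at row 147–156 puts it centred on the TCP. Carry it to the tray.

```bash

python3 -m handwheel '[{"x":-0.01,"y":0.001,"z":0,"wx":0,"wy":0,"wz":-1},{"x":-0.03,"y":0.003,"z":0,"wx":0,"wy":0,"wz":-4},{"x":-0.055,"y":0.006,"z":0,"wx":0,"wy":0,"wz":-8},{"x":-0.08,"y":0.009,"z":0,"wx":0,"wy":0,"wz":-13},{"x":-0.105,"y":0.012,"z":0,"wx":0,"wy":0,"wz":-18},{"x":-0.13,"y":0.015,"z":0,"wx":0,"wy":0,"wz":-23},{"x":-0.155,"y":0.018,"z":0,"wx":0,"wy":0,"wz":-28},{"x":-0.18,"y":0.021,"z":0,"wx":0,"wy":0,"wz":-33},{"x":-0.205,"y":0.024,"z":0,"wx":0,"wy":0,"wz":-38},{"x":-0.23,"y":0.026,"z":0,"wx":0,"wy":0,"wz":-42}]'
python3 -c "from h import *; to(.5153,-.2242,.10,82.9)"
```

```text
time: 20.07
position: [0.4775, 0.045, 0.0997]
tool_rot: [-1.238, -2.886, 0.002]
ft_force: [-0.1, 0.2, -4.3]
grip_width: 0.731
grip_force: 35.0
now [0.4775 0.045  0.0997] phi 43.56 | shift [-2.211e-01 -1.581e-01 -2.000e-04] turn [ -0.09  -0.09 -39.34]
```

```bash

python3 -m handwheel '[{"x":-0.022,"y":-0.015,"z":0,"wx":0,"wy":0,"wz":-4},{"x":-0.044,"y":-0.03,"z":0,"wx":0,"wy":0,"wz":-9},{"x":-0.066,"y":-0.046,"z":0,"wx":0,"wy":0,"wz":-14},{"x":-0.088,"y":-0.062,"z":0,"wx":0,"wy":0,"wz":-19},{"x":-0.11,"y":-0.078,"z":0,"wx":0,"wy":0,"wz":-24},{"x":-0.132,"y":-0.094,"z":0,"wx":0,"wy":0,"wz":-29},{"x":-0.154,"y":-0.11,"z":0,"wx":0,"wy":0,"wz":-33},{"x":-0.176,"y":-0.126,"z":0,"wx":0,"wy":0,"wz":-36},{"x":-0.197,"y":-0.141,"z":0,"wx":0,"wy":0,"wz":-38.5},{"x":-0.212,"y":-0.152,"z":0,"wx":0,"wy":0,"wz":-39.3}]' >/dev/null
python3 -m handwheel '[{"x":-0.007,"y":-0.005,"z":0,"wx":0,"wy":0,"wz":0},{"x":-0.009,"y":-0.006,"z":0,"wx":0,"wy":0,"wz":0},{"x":-0.009,"y":-0.006,"z":0,"wx":0,"wy":0,"wz":0},{"x":-0.009,"y":-0.006,"z":0,"wx":0,"wy":0,"wz":0}]'
python3 - <<'E'
from h import *
to(.5153,-.2242,.0174,82.9)
# is tray still where it was? check in side view: project tray rim corners, compare bright mask
i,K,c=shot("scene"); np.savez("pics/s10.npz",i=i,K=K,c=c)
i,K,c=shot("wrist"); np.savez("pics/w10.npz",i=i,K=K,c=c)
a=np.radians(-7.1);u=np.array([np.cos(a),np.sin(a)]);v=np.array([-u[1],u[0]]);C=np.array([.5155,-.2243])
print("near lug px",proj([[*(C-(.089+s)*u+t*v),.048] for s in(-.005,.005) for t in(-.025,.025)],K,c).round(), "tray end corners",proj([[*(C-.094*u+t*v),.026] for t in(-.058,.058)],K,c).round())
g=i.max(axis=2)
for r in range(60,240,20): print(r,g[r,100:480:20].tolist())
E
```

```text
time: 21.23
position: [0.5214, -0.2171, 0.1002]
tool_rot: [-0.199, -3.134, -0.002]
ft_force: [-0.0, 0.1, -4.7]
grip_width: 0.73
grip_force: 35.0
now [ 0.5214 -0.2171  0.1002] phi 82.73 | shift [ 0.005  -0.0079  0.0828] turn [ 0.07 -0.09 -0.17]
near lug px [[230.  96.]
 [303.  96.]
 [229.  80.]
 [303.  80.]] tray end corners [[188.  84.]
 [345.  83.]]
60 [149, 113, 94, 95, 94, 151, 155, 157, 193, 221, 221, 217, 223, 225, 217, 34, 26, 24, 25]
80 [149, 112, 115, 146, 148, 152, 155, 255, 251, 251, 139, 221, 222, 225, 223, 38, 27, 26, 22]
100 [118, 114, 112, 118, 148, 152, 156, 251, 251, 251, 134, 224, 219, 218, 216, 37, 29, 26, 24]
120 [41, 70, 78, 114, 147, 151, 157, 251, 251, 252, 160, 225, 217, 219, 214, 34, 29, 23, 24]
140 [121, 32, 72, 139, 149, 151, 155, 252, 252, 252, 217, 219, 222, 215, 214, 32, 28, 22, 23]
160 [120, 49, 25, 147, 148, 153, 104, 125, 228, 172, 128, 105, 138, 217, 219, 31, 25, 26, 24]
180 [125, 70, 60, 137, 148, 150, 110, 150, 246, 154, 242, 91, 222, 219, 220, 29, 26, 20, 26]
200 [133, 19, 64, 90, 148, 146, 96, 95, 114, 152, 118, 98, 90, 213, 209, 27, 27, 25, 23]
220 [134, 39, 32, 92, 145, 147, 112, 95, 115, 150, 116, 104, 110, 209, 211, 26, 27, 23, 23]
```

```bash
python3 - <<'E'
from h import *
d=np.load("pics/w10.npz"); i=d["i"]; 
for r in range(0,250,9): print("%3d "%r+"".join("#" if v>238 else "+" if v>190 else "-" if v>120 else "." if v>70 else " " for v in i[r,100:480:4].max(axis=1)))
E
```

```text
0 ------                                                                                         
  9 ---------                                                                                      
 18 ----------                                                                                     
 27 --------..                                                                                     
 36 --------..                                                                                     
 45 ------....                                                                                     
 54 -----...............................+++++++++++++++++++++++++++++++++++++++                    
 63 ---.-........------------------------###-###########+++++++++++++++++++++++                    
 72 ---..........-.----------------------------++#--++-#++++++++++++++++++++++-                    
 81 --...........-.--------------------###############-#++++++++++++++++++++++.                    
 90 -............---------------------################-#++++++++++++++++++++++                     
 9
[... 973 characters left out ...]
+                       
189 -.        . ....----------..........--#+#--------#+-.........+#+++++++++                       
198 -..         ....-.--------...........-#++#-------............+#+++++++++                       
207 -..      .   ...-.--------...........-...#-------......-.......+++++++++                       
216 --.          ...-.---------.........--...#------.......+.......++++++++.                       
225 --..    .    ...-----------..........--..#-------..............++++++++                        
234 --..         ....----------..........--..#------..............-++++++++                        
243 --..          ...-.--------..........-...-------+#............+++++++++
```

The pixel map shows the tray has been knocked roughly 30 mm towards the blower and 15 mm towards the robot (its edge at column 304 rather than 345, end row 63 rather than 84). Set the rack on the bench, recentre the tray, then resume.

```bash

python3 -m handwheel '[{"x":0.003,"y":0.01,"z":0,"wx":0,"wy":0,"wz":0},{"x":0.008,"y":0.03,"z":0,"wx":0,"wy":0,"wz":0},{"x":0.015,"y":0.06,"z":0,"wx":0,"wy":0,"wz":0},{"x":0.022,"y":0.09,"z":0,"wx":0,"wy":0,"wz":0},{"x":0.029,"y":0.12,"z":0,"wx":0,"wy":0,"wz":0},{"x":0.037,"y":0.15,"z":0,"wx":0,"wy":0,"wz":0},{"x":0.044,"y":0.18,"z":0,"wx":0,"wy":0,"wz":0},{"x":0.051,"y":0.21,"z":0,"wx":0,"wy":0,"wz":0},{"x":0.058,"y":0.24,"z":0.01,"wx":0,"wy":0,"wz":0},{"x":0.063,"y":0.26,"z":0.025,"wx":0,"wy":0,"wz":0}]' >/dev/null
python3 -m handwheel '[{"x":0.002,"y":0.008,"z":0.015,"wx":0,"wy":0,"wz":0},{"x":0.003,"y":0.011,"z":0.03,"wx":0,"wy":0,"wz":0},{"x":0.003,"y":0.011,"z":0.045,"wx":0,"wy":0,"wz":0},{"x":0.003,"y":0.011,"z":0.055,"wx":0,"wy":0,"wz":0},{"x":0.003,"y":0.011,"z":0.062,"wx":0,"wy":0,"wz":0},{"x":0.003,"y":0.011,"z":0.067,"wx":0,"wy":0,"wz":0},{"x":0.003,"y":0.011,"z":0.07,"wx":0,"wy":0,"wz":0},{"x":0.003,"y":0.011,"z":0.07,"wx":0,"wy":0,"wz":0}]'
python3 -c "from h import *; to(.49,.06,.0014,82.9)"
```

```text
time: 22.83
position: [0.4908, 0.0579, 0.0059]
tool_rot: [-0.203, -3.135, 0.0]
ft_force: [-0.1, -0.5, -3.8]
grip_width: 0.734
grip_force: 35.0
now [0.4908 0.0579 0.0059] phi 82.6 | shift [0.0011 0.0019 0.0045] turn [-0.   -0.01 -0.3 ]
```

```bash

python3 -m handwheel '[{"x":0,"y":0,"z":0.0015,"wx":0,"wy":0,"wz":0},{"x":0,"y":0,"z":0.003,"wx":0,"wy":0,"wz":0},{"x":0,"y":0,"z":0.004,"wx":0,"wy":0,"wz":0},{"x":0,"y":0,"z":0.0045,"wx":0,"wy":0,"wz":0},{"x":0,"y":0,"z":0.0045,"wx":0,"wy":0,"wz":0}]'
python3 -m handwheel '[{"x":0,"y":0,"z":0,"wx":0,"wy":0,"wz":0},{"x":0,"y":0,"z":0,"wx":0,"wy":0,"wz":0},{"x":0,"y":0,"z":0,"wx":0,"wy":0,"wz":0},{"x":0,"y":0,"z":0,"wx":0,"wy":0,"wz":0},{"x":0,"y":0,"z":-0.005,"wx":0,"wy":0,"wz":0},{"x":0,"y":0,"z":-0.015,"wx":0,"wy":0,"wz":0},{"x":0,"y":0,"z":-0.04,"wx":0,"wy":0,"wz":0},{"x":0,"y":0,"z":-0.08,"wx":0,"wy":0,"wz":0},{"x":0,"y":0,"z":-0.12,"wx":0,"wy":0,"wz":0},{"x":0,"y":0,"z":-0.16,"wx":0,"wy":0,"wz":0}]' 0.087 
python3 -m handwheel '[{"x":0,"y":0,"z":-0.04,"wx":0,"wy":0,"wz":7},{"x":0,"y":-0.03,"z":-0.08,"wx":0,"wy":0,"wz":14},{"x":0,"y":-0.07,"z":-0.1,"wx":0,"wy":0,"wz":21},{"x":0,"y":-0.11,"z":-0.1,"wx":0,"wy":0,"wz":28},{"x":0,"y":-0.15,"z":-0.1,"wx":0,"wy":0,"wz":35},{"x":-0.01,"y":-0.19,"z":-0.1,"wx":0,"wy":0,"wz":42},{"x":-0.02,"y":-0.22,"z":-0.1,"wx":0,"wy":0,"wz":49},{"x":-0.03,"y":-0.25,"z":-0.1,"wx":0,"wy":0,"wz":56},{"x":-0.04,"y":-0.28,"z":-0.1,"wx":0,"wy":0,"wz":63},{"x":-0.04,"y":-0.3,"z":-0.1,"wx":0,"wy":0,"wz":70}]' >/dev/null
python3 -c "from h import *; to(.498,-.278,.267,-7.1)"
```

```text
time: 23.25
position: [0.4909, 0.0581, 0.0016]
tool_rot: [0.202, 3.135, 0.0]
ft_force: [0.2, 0.9, -4.9]
grip_width: 0.733
grip_force: 35.0
time: 24.08
position: [0.4906, 0.0577, 0.1643]
tool_rot: [0.203, 3.134, 0.0]
ft_force: [1.1, 0.8, -0.6]
grip_width: 1.0
grip_force: 0.0
now [ 0.4922 -0.2482  0.2627] phi 12.11 | shift [-0.0304 -0.0006 -0.0043] turn [ 0.09  0.12 19.21]
```

```bash

python3 -m handwheel '[{"x":-0.01,"y":0,"z":-0.004,"wx":0,"wy":0,"wz":7},{"x":-0.02,"y":0,"z":-0.004,"wx":0,"wy":0,"wz":14},{"x":-0.03,"y":0,"z":-0.004,"wx":0,"wy":0,"wz":19},{"x":-0.03,"y":0,"z":-0.004,"wx":0,"wy":0,"wz":19.2},{"x":-0.03,"y":0,"z":-0.004,"wx":0,"wy":0,"wz":19.2},{"x":-0.03,"y":0,"z":-0.004,"wx":0,"wy":0,"wz":19.2}]' 0.04 >/dev/null
python3 - <<'E'
from h import *
to(.498,-.278,.267,-7.1)
i,K,c=shot("wrist","w11.png"); np.savez("pics/w11.npz",i=i,K=K,c=c)
for r in range(36,240,6): print("%3d "%r+"".join("#" if v>238 else "+" if v>190 else "-" if v>120 else "." if v>70 else " " for v in i[r,150:430:3].max(axis=1)))
E
```

```text
now [ 0.4986 -0.2731  0.266 ] phi -6.42 | shift [-0.0049 -0.     -0.001 ] turn [ 0.02 -0.04  0.68]
 36                                                                                               
 42                                                                                               
 48                                                                                               
 54              +++++++++++++++++++++++++++++++++++++++++++++++++++--------------.               
 60              +++++++++++++++++++++++++++++++++++++++++++++++++++++++++++++++++-               
 66              +++++++++++++++++++++++++++++++++++++++++++++++++++++++++++++++++.               
 72              +++++++++++++++++++++++++++++++++++++++++++++++++++++++++++++++++                
 78              -++++++++++++++++++++++++++++++++++++++++++++++++++++++++++++++++                
 84              -++++++++++++++++++++++++++++++++++++++++++++++++++++++++++++++++                
 90              .+++++++++++++++++++++++++++++++++++++++++++++++++++++++++++++++-                
 96        
[... 1659 characters left out ...]
            
198                -++#-###########################################-#+++++++++.                   
204                ---+###########################################++++++++++++.                   
210          ..........---....---........-.---.---.----.........----...-------                    
216        ....................  .  .  .............     .               .. ... ..---.            
222      .....................             .    .    .                    ....... ..----          
228    ..............................                                        .........----        
234   ------------------------------------------------------------#---------+########+++++++.
```

```bash
cat > meas.py <<'E'
from h import *
def traymeas(i,K,c,thr,L,R_,T,B,z=.026):
    g=i.max(axis=2).astype(int)
    def fit(px): W=cast(px,z,K,c)[:,:2]; return cv2.fitLine(W.astype(np.float32),cv2.DIST_HUBER,0,1e-5,1e-5).ravel()
    def he(cols,r0,r1,s): return [(x,(r0+np.argmax(g[r0:r1,x]>thr)) if s>0 else r1-1-np.argmax(g[r0:r1,x][::-1]>thr)) for x in cols]
    def ve(rows,c0,c1,s): return [((c0+np.argmax(g[y,c0:c1]>thr)) if s>0 else c1-1-np.argmax(g[y,c0:c1][::-1]>thr),y) for y in rows]
    def inter(a,b): t=np.linalg.solve(np.c_[a[:2],-b[:2]],b[2:]-a[2:]); return a[2:]+t[0]*a[:2]
    l,r,t,b=fit(ve(*L,1)),fit(ve(*R_,-1)),fit(he(*T,1)),fit(he(*B,-1))
    q=np.array([inter(l,t),inter(r,t),inter(r,b),inter(l,b)])
    e=(q[1]-q[0])+(q[2]-q[3]); print("tray",q.mean(0).round(4),[round(float(np.linalg.norm(q[k]-q[k-1])),4) for k in range(4)],"ang",[np.degrees(np.arctan2(*(x[::-1]))).round(2) for x in(q[1]-q[0],q[2]-q[3])])
    print(proj(np.c_[q,[z]*4],K,c).round(0).tolist()); return q
E
python3 - <<'E'
from meas import *
d=np.load("pics/w11.npz"); i,K,c=d["i"],d["K"],d["c"]
traymeas(i,K,c,236,([*range(122,134,2),*range(184,200,2)],190,240),([*range(130,140,2),*range(184,198,2)],270,320),(range(205,300,5),100,130),(range(215,295,5),180,206))
E
```

```text
tray [ 0.4793 -0.2488] [0.1127, 0.1481, 0.1134, 0.1533] ang [np.float32(-7.11), np.float32(-7.33)]
[[197.0, 114.0], [319.0, 115.0], [319.0, 206.0], [202.0, 204.0]]
```

```bash
python3 - <<'E'
from meas import *
d=np.load("pics/w11.npz"); i,K,c=d["i"],d["K"],d["c"]
q=traymeas(i,K,c,236,([*range(122,134,2),*range(188,200,2)],190,240),([*range(130,140,2),*range(188,198,2)],320,372),(range(205,340,5),100,130),(range(215,335,5),180,206))
C=q.mean(0)
for p in(-7.1,-9,-10): 
    a=np.radians(p); print(p,"far lug",(C+.089*np.array([np.cos(a),np.sin(a)])).round(4))
E
```

```text
tray [ 0.4964 -0.2508] [0.1128, 0.1853, 0.1131, 0.1851] ang [np.float32(-6.96), np.float32(-7.05)]
[[197.0, 114.0], [350.0, 115.0], [343.0, 205.0], [202.0, 204.0]]
-7.1 far lug [ 0.5847 -0.2618]
-9 far lug [ 0.5843 -0.2647]
-10 far lug [ 0.5841 -0.2662]
```

```bash

python3 -m handwheel '[{"x":0.005,"y":0.02,"z":0.01,"wx":0,"wy":0,"wz":0},{"x":0.01,"y":0.05,"z":0.03,"wx":0,"wy":0,"wz":0},{"x":0.02,"y":0.08,"z":0.06,"wx":0,"wy":0,"wz":0.6},{"x":0.021,"y":0.084,"z":0.095,"wx":0,"wy":0,"wz":0.6},{"x":0.021,"y":0.084,"z":0.13,"wx":0,"wy":0,"wz":0.6},{"x":0.021,"y":0.084,"z":0.165,"wx":0,"wy":0,"wz":0.6},{"x":0.021,"y":0.084,"z":0.19,"wx":0,"wy":0,"wz":0.6},{"x":0.021,"y":0.084,"z":0.205,"wx":0,"wy":0,"wz":0.6},{"x":0.021,"y":0.084,"z":0.21,"wx":0,"wy":0,"wz":0.6},{"x":0.021,"y":0.084,"z":0.21,"wx":0,"wy":0,"wz":0.6}]' 0.04 50
python3 - <<'E'
from h import *
to(.5847,-.2618,-.012,-7)
i,K,c=shot("wrist"); 
print(proj([[.5847,-.2618,.048]],K,c))
for r in range(170,290,8): print("%3d "%r+"".join("#" if v>238 else "+" if v>190 else "-" if v>120 else "." if v>70 else " " for v in i[r,200:360:2].max(axis=1)))
E
```

```text
time: 26.3
position: [0.5837, -0.2613, 0.0543]
tool_rot: [-2.352, -2.079, 0.002]
ft_force: [-0.0, -0.3, 0.0]
grip_width: 0.461
grip_force: 0.0
now [ 0.5837 -0.2613  0.0543] phi -7.07 | shift [-0.0005  0.0012  0.0663] turn [-0.15 -0.06 -0.07]
[[278.51863408 240.49953727]]
170 ###########################################++++++++++++++++++++++++++++-        
178 #######################################+###++++++++++++++++++++++++++++-        
186 #######################################+###++++++++++++++++++++++++++++.        
194 ####################################+--+++++++++++++++++++++++++++++++-.        
202 ####################################-++++++--+++++++++++++++++++++++++-         
210 ####################################+######+-+++++++++++++++++++++++++-         
218 ####---------------#----############+######+-++++++++++++++...........          
226 ----------------------------++++----+######+.......-..................          
234 --------------------------------------------...---....................          
242 ------------------------------------+##-----..........................          
250 ---------.    .....-------------------------................  .     ..          
258 --------           -------------------------..............                      
266 ------             ------------------------...............                      
274 --                 .-----------------------...............                      
282                     -----------------------...............
```

```bash

python3 -m handwheel '[{"x":0,"y":0.001,"z":0.02,"wx":0,"wy":0,"wz":0},{"x":0,"y":0.001,"z":0.035,"wx":0,"wy":0,"wz":0},{"x":0,"y":0.001,"z":0.05,"wx":0,"wy":0,"wz":0},{"x":0,"y":0.001,"z":0.059,"wx":0,"wy":0,"wz":0},{"x":0,"y":0.001,"z":0.064,"wx":0,"wy":0,"wz":0},{"x":0,"y":0.001,"z":0.066,"wx":0,"wy":0,"wz":0},{"x":0,"y":0.001,"z":0.066,"wx":0,"wy":0,"wz":0}]' >/dev/null
python3 ok.py && python3 -m handwheel '[{"x":0,"y":0,"z":0,"wx":0,"wy":0,"wz":0},{"x":0,"y":0,"z":0,"wx":0,"wy":0,"wz":0},{"x":0,"y":0,"z":0,"wx":0,"wy":0,"wz":0},{"x":0,"y":0,"z":0,"wx":0,"wy":0,"wz":0},{"x":0,"y":0,"z":0,"wx":0,"wy":0,"wz":0},{"x":0,"y":0,"z":0,"wx":0,"wy":0,"wz":0},{"x":0,"y":0,"z":0,"wx":0,"wy":0,"wz":0},{"x":0,"y":0,"z":0,"wx":0,"wy":0,"wz":0},{"x":0,"y":0,"z":0,"wx":0,"wy":0,"wz":0}]' 0 50
python3 -m handwheel '[{"x":0,"y":0,"z":-0.003,"wx":0,"wy":0,"wz":0},{"x":0,"y":0,"z":-0.008,"wx":0,"wy":0,"wz":0},{"x":0,"y":0,"z":-0.012,"wx":0,"wy":0,"wz":0},{"x":0,"y":0,"z":-0.012,"wx":0,"wy":0,"wz":0}]'
python3 - <<'E'
from h import *
C0=np.array([.4964,-.2508]); D=np.array([.515,-.2235]); T=tool(); to(T[0,3]+D[0]-C0[0],T[1,3]+D[1]-C0[1],-.0125,-7.07)
E
```

```text
[ 0.5856 -0.2629 -0.0103] [ 0.1 -0.4 -0.3]
time: 27.68
position: [0.5855, -0.2628, -0.0103]
tool_rot: [2.356, 2.078, 0.0]
ft_force: [-0.1, -0.5, 2.7]
grip_width: 0.111
grip_force: 50.0
time: 28.02
position: [0.5861, -0.2631, 0.0026]
tool_rot: [2.355, 2.077, 0.001]
ft_force: [0.5, -0.8, -2.2]
grip_width: 0.114
grip_force: 50.0
now [ 0.5861 -0.2631  0.0026] phi -7.18 | shift [0.0294 0.015  0.0151] turn [ 0.1   0.02 -0.11]
```

```bash

python3 -m handwheel '[{"x":0.006,"y":0.003,"z":0,"wx":0,"wy":0,"wz":0},{"x":0.014,"y":0.007,"z":0,"wx":0,"wy":0,"wz":0},{"x":0.022,"y":0.011,"z":0,"wx":0,"wy":0,"wz":0},{"x":0.028,"y":0.014,"z":0,"wx":0,"wy":0,"wz":0},{"x":0.0294,"y":0.015,"z":0.003,"wx":0,"wy":0,"wz":0},{"x":0.0294,"y":0.015,"z":0.007,"wx":0,"wy":0,"wz":0},{"x":0.0294,"y":0.015,"z":0.01,"wx":0,"wy":0,"wz":0},{"x":0.0294,"y":0.015,"z":0.012,"wx":0,"wy":0,"wz":0},{"x":0.0294,"y":0.015,"z":0.013,"wx":0,"wy":0,"wz":0},{"x":0.0294,"y":0.015,"z":0.0135,"wx":0,"wy":0,"wz":0}]'
python3 -m handwheel '[{"x":0,"y":0,"z":0.0003,"wx":0,"wy":0,"wz":0},{"x":0,"y":0,"z":0.0005,"wx":0,"wy":0,"wz":0},{"x":0,"y":0,"z":0.0005,"wx":0,"wy":0,"wz":0}]'; python3 ok.py
```

```text
time: 28.85
position: [0.6034, -0.2356, -0.0103]
tool_rot: [-2.356, -2.076, -0.001]
ft_force: [-5.8, 4.2, 12.5]
grip_width: 0.115
grip_force: 50.0
time: 29.1
position: [0.6034, -0.2356, -0.0103]
tool_rot: [-2.356, -2.076, -0.001]
ft_force: [-5.1, 3.6, 13.2]
grip_width: 0.106
grip_force: 50.0
[ 0.6034 -0.2356 -0.0103] [-5.1  3.6 13.2]
```

```bash

python3 -m handwheel '[{"x":0,"y":0,"z":-0.001,"wx":0,"wy":0,"wz":0},{"x":0,"y":0,"z":-0.001,"wx":0,"wy":0,"wz":0}]' |grep ft
python3 -m handwheel '[{"x":0,"y":0,"z":0,"wx":0,"wy":0,"wz":0},{"x":0,"y":0,"z":0,"wx":0,"wy":0,"wz":0},{"x":0,"y":0,"z":0,"wx":0,"wy":0,"wz":0},{"x":0,"y":0,"z":0,"wx":0,"wy":0,"wz":0},{"x":0,"y":0,"z":-0.01,"wx":0,"wy":0,"wz":0},{"x":0,"y":0,"z":-0.03,"wx":0,"wy":0,"wz":0},{"x":0,"y":0,"z":-0.06,"wx":0,"wy":0,"wz":0},{"x":0,"y":0,"z":-0.1,"wx":0,"wy":0,"wz":0},{"x":0,"y":0,"z":-0.14,"wx":0,"wy":0,"wz":0},{"x":0,"y":0,"z":-0.18,"wx":0,"wy":0,"wz":0}]' 0.05 40 >/dev/null
python3 -m handwheel '[{"x":0,"y":-0.01,"z":-0.04,"wx":0,"wy":0,"wz":0},{"x":0,"y":-0.03,"z":-0.08,"wx":0,"wy":0,"wz":0},{"x":-0.03,"y":-0.07,"z":-0.1,"wx":0,"wy":0,"wz":0},{"x":-0.055,"y":-0.1,"z":-0.1,"wx":0,"wy":0,"wz":0},{"x":-0.055,"y":-0.1,"z":-0.1,"wx":0,"wy":0,"wz":0},{"x":-0.055,"y":-0.1,"z":-0.1,"wx":0,"wy":0,"wz":0}]' 0.087 >/dev/null
cat > see.py <<'E'
from meas import *
to(.49,.06,.08,83)
i,K,c=shot("wrist"); np.savez("pics/last.npz",i=i,K=K,c=c)
D=np.array([.515,-.2235]);a=np.radians(-7.1);u=np.array([np.cos(a),np.sin(a)]);v=np.array([-u[1],u[0]])
def rc(hx,hy,z): return proj([[*(D+s*hx*u+t*hy*v),z] for s,t in((-1,1),(1,1),(1,-1),(-1,-1))],K,c)
print("expected tray",rc(.094,.058,.026).round(0).tolist())
p=rc(.094,.058,.026); l,r,t,b=int(p[[0,3],0].mean()),int(p[[1,2],0].mean()),int(p[:2,1].mean()),int(p[2:,1].mean())
rows=[*range(t+10,t+20,2),*range(b-18,b-8,2)]
traymeas(i,K,c,240,(rows,l-14,l+20),(rows,r-20,r+14),(range(l+14,r-14,5),t-14,t+14),(range(l+14,r-14,5),b-14,b+10))
E
python3 see.py
```

```text
ft_force: [-3.7, 2.4, 7.7]
now [ 0.4942 -0.282   0.271 ] phi -7.63 | shift [ 0.3384 -0.0502  0.1908] turn [  0.14   0.14 -90.63]
expected tray [[208.0, 80.0], [365.0, 79.0], [359.0, 175.0], [214.0, 176.0]]
tray [ 0.5153 -0.2234] [0.1122, 0.1851, 0.1124, 0.1852] ang [np.float32(-7.56), np.float32(-7.62)]
[[210.0, 81.0], [364.0, 81.0], [358.0, 174.0], [215.0, 174.0]]
```

```bash

python3 -m handwheel '[{"x":0.03,"y":0,"z":0,"wx":0,"wy":0,"wz":-7},{"x":0.06,"y":-0.01,"z":0,"wx":0,"wy":0,"wz":-14},{"x":0.09,"y":-0.015,"z":0,"wx":0,"wy":0,"wz":-21},{"x":0.12,"y":-0.02,"z":0,"wx":0,"wy":0,"wz":-28},{"x":0.15,"y":-0.025,"z":0,"wx":0,"wy":0,"wz":-35},{"x":0.18,"y":-0.03,"z":0,"wx":0,"wy":0,"wz":-42},{"x":0.21,"y":-0.035,"z":0,"wx":0,"wy":0,"wz":-49},{"x":0.24,"y":-0.04,"z":0,"wx":0,"wy":0,"wz":-56},{"x":0.27,"y":-0.045,"z":0,"wx":0,"wy":0,"wz":-63},{"x":0.3,"y":-0.05,"z":0,"wx":0,"wy":0,"wz":-70}]' 0.087 35 >/dev/null
python3 -c "from h import *; to(.4909,.0581,.08,82.6)"
```

```text
now [0.4855 0.0292 0.2683] phi 63.27 | shift [0.0081 0.0282 0.1883] turn [  0.    -0.03 -19.33]
```

```bash

python3 -m handwheel '[{"x":0.004,"y":0.014,"z":0.03,"wx":0,"wy":0,"wz":-7},{"x":0.008,"y":0.028,"z":0.06,"wx":0,"wy":0,"wz":-14},{"x":0.008,"y":0.028,"z":0.09,"wx":0,"wy":0,"wz":-19.3},{"x":0.008,"y":0.028,"z":0.12,"wx":0,"wy":0,"wz":-19.3},{"x":0.008,"y":0.028,"z":0.15,"wx":0,"wy":0,"wz":-19.3},{"x":0.008,"y":0.028,"z":0.175,"wx":0,"wy":0,"wz":-19.3},{"x":0.008,"y":0.028,"z":0.188,"wx":0,"wy":0,"wz":-19.3},{"x":0.008,"y":0.028,"z":0.188,"wx":0,"wy":0,"wz":-19.3}]' >/dev/null
python3 - <<'E'
from h import *
to(.4909,.0581,.002,82.6)
i,K,c=shot("wrist")
a=np.radians(172.6);u=np.array([np.cos(a),np.sin(a)]);v=np.array([-u[1],u[0]])
print(proj([[*(np.array([.4909,.0581])+s*.058*u+t*.032*v),.054] for s in(1,-1) for t in(1,-1)],K,c).round().tolist())
for r in range(110,260,10): print("%3d "%r+"".join("#" if v>238 else "+" if v>190 else "-" if v>120 else "." if v>70 else " " for v in i[r,160:400:3].max(axis=1)))
E
```

```text
now [0.4885 0.0555 0.0768] phi 82.2 | shift [-0.0026  0.0031  0.0748] turn [-0.17 -0.39 -0.4 ]
[[231.0, 149.0], [333.0, 148.0], [238.0, 313.0], [327.0, 313.0]]
110 ................................................................................
120   ..............................................................................
130       ..........................................................................
140         .......................------------------...............................
150          ...............#########################+########......................
160            .............########+-###-------###.-++#######......................
170             ............#######--.###-------###.----+++##+......................
180                 ........###++++##.###.......###.-+#######.......................
190                  .......-######+-.###.......###..+#######.......................
200                   .......#+++++++.###.--....###.+++++++##.......................
210                     .....##+++++#.###.......###.+++++++##   ....................
220                      ....######++.###.......###.++#######  .....................
230                       ...##++++++.###.......###.+++++++#+   ....................
240                        ..##+###+#.-##.......###. +####+#-  .....................
250                          ######++..##.......###.++####+#-   ........       .....
```

```bash

python3 -m handwheel '[{"x":-0.002,"y":0.003,"z":0.02,"wx":0,"wy":0,"wz":-0.4},{"x":-0.0026,"y":0.003,"z":0.035,"wx":0,"wy":0,"wz":-0.4},{"x":-0.0026,"y":0.003,"z":0.05,"wx":0,"wy":0,"wz":-0.4},{"x":-0.0026,"y":0.003,"z":0.062,"wx":0,"wy":0,"wz":-0.4},{"x":-0.0026,"y":0.003,"z":0.07,"wx":0,"wy":0,"wz":-0.4},{"x":-0.0026,"y":0.003,"z":0.0745,"wx":0,"wy":0,"wz":-0.4},{"x":-0.0026,"y":0.003,"z":0.0745,"wx":0,"wy":0,"wz":-0.4}]'  >/dev/null; python3 ok.py &&
python3 -m handwheel '[{"x":0,"y":0,"z":0,"wx":0,"wy":0,"wz":0},{"x":0,"y":0,"z":0,"wx":0,"wy":0,"wz":0},{"x":0,"y":0,"z":0,"wx":0,"wy":0,"wz":0},{"x":0,"y":0,"z":0,"wx":0,"wy":0,"wz":0},{"x":0,"y":0,"z":0,"wx":0,"wy":0,"wz":0},{"x":0,"y":0,"z":0,"wx":0,"wy":0,"wz":0},{"x":0,"y":0,"z":0,"wx":0,"wy":0,"wz":0}]' 0 35 
python3 -m handwheel '[{"x":0,"y":0,"z":0,"wx":0,"wy":0,"wz":0},{"x":0,"y":0,"z":-0.003,"wx":0,"wy":0,"wz":0},{"x":0,"y":0,"z":-0.01,"wx":0,"wy":0,"wz":0},{"x":0,"y":0,"z":-0.02,"wx":0,"wy":0,"wz":0},{"x":0,"y":0,"z":-0.035,"wx":0,"wy":0,"wz":0},{"x":0,"y":0,"z":-0.055,"wx":0,"wy":0,"wz":0},{"x":0,"y":0,"z":-0.075,"wx":0,"wy":0,"wz":0},{"x":0,"y":0,"z":-0.09,"wx":0,"wy":0,"wz":0},{"x":0,"y":0,"z":-0.1,"wx":0,"wy":0,"wz":0},{"x":0,"y":0,"z":-0.1,"wx":0,"wy":0,"wz":0}]'
python3 -c "from h import *; to(.5151,-.2235,.10,82.7)"
```

```text
[0.4946 0.0579 0.0061] [-0.7 -0.2  0.8]
time: 33.37
position: [0.4948, 0.0577, 0.0066]
tool_rot: [0.205, 3.134, 0.001]
ft_force: [0.4, -0.5, 3.9]
grip_width: 0.731
grip_force: 35.0
time: 34.2
position: [0.496, 0.0578, 0.1086]
tool_rot: [0.205, 3.131, 0.003]
ft_force: [0.9, -0.5, -4.5]
grip_width: 0.728
grip_force: 35.0
now [0.496  0.0578 0.1086] phi 82.51 | shift [-0.0555 -0.2765  0.0082] turn [ 0.12  0.23 -0.19]
```

```bash
python3 - <<'E'
from h import *
T=tool(); i,K,c=shot("wrist"); he=np.linalg.inv(T)@c; g=i.min(axis=2)
for r in range(110,180,4): print("%3d "%r+"".join("#" if v>150 else "-" if v>100 else " " for v in g[r,190:370:3]))
for x in(.058,.060,.062,.064): print(x,proj([[x,-.032,-.0474],[x,.032,-.0474],[x,.0,-.0474+.046]],K,he).round(1).tolist())
E
```

```text
110                                                             
114                                                             
118                                                             
122                                                             
126                                                             
130                                                             
134                                                             
138                                                             
142           --#############################-####---           
146        -----------#################-##-#------------        
150      ##########---######################----######-###      
154      ##########---- ####          -#--  ----##########      
158      ##########---- ####           #--  ----##########      
162      ##########---- ####          ----  ----##########      
166      ##########---  ####          #---  ----##########      
170      ##########--   ####          ####   ---##########      
174      ##########-    -###          ####    --##########      
178      ###-######----  ###          ####  ----------###-      
0.058 [[204.2, 156.5], [353.4, 156.7], [278.3, 148.0]]
0.06 [[203.9, 151.8], [353.6, 151.9], [278.3, 144.4]]
0.062 [[203.7, 147.0], [353.9, 147.2], [278.3, 140.7]]
0.064 [[203.4, 142.3], [354.2, 142.4], [278.3, 137.0]]
```

```bash

python3 -m handwheel '[{"x":-0.002,"y":-0.01,"z":0,"wx":0,"wy":0,"wz":0},{"x":-0.007,"y":-0.03,"z":0,"wx":0,"wy":0,"wz":0},{"x":-0.013,"y":-0.06,"z":0,"wx":0,"wy":0,"wz":0},{"x":-0.019,"y":-0.09,"z":0,"wx":0,"wy":0,"wz":0},{"x":-0.026,"y":-0.12,"z":0,"wx":0,"wy":0,"wz":0},{"x":-0.032,"y":-0.15,"z":0,"wx":0,"wy":0,"wz":0},{"x":-0.039,"y":-0.18,"z":0,"wx":0,"wy":0,"wz":0},{"x":-0.045,"y":-0.21,"z":0,"wx":0,"wy":0,"wz":0},{"x":-0.052,"y":-0.24,"z":0,"wx":0,"wy":0,"wz":-0.2},{"x":-0.057,"y":-0.265,"z":0,"wx":0,"wy":0,"wz":-0.2}]' >/dev/null
python3 -m handwheel '[{"x":-0.001,"y":-0.007,"z":0,"wx":0,"wy":0,"wz":0},{"x":-0.0021,"y":-0.011,"z":0,"wx":0,"wy":0,"wz":0},{"x":-0.0021,"y":-0.0113,"z":0,"wx":0,"wy":0,"wz":0},{"x":-0.0021,"y":-0.0113,"z":0,"wx":0,"wy":0,"wz":0}]' >/dev/null
python3 - <<'E'
from h import *
to(.5187,-.224,.0226,82.5)
i,K,c=shot("wrist"); 
a=np.radians(-7.4);u=np.array([np.cos(a),np.sin(a)]);v=np.array([-u[1],u[0]]);C=np.array([.5152,-.2234])
print("near lug px",proj([[*(C-(.089+s)*u+t*v),.048] for s in(-.005,.005) for t in(-.025,.025)],K,c).round().tolist(), "tray end corners",proj([[*(C-.094*u+t*v),.026] for t in(-.058,.058)],K,c).round().tolist())
for r in range(40,170,7): print("%3d "%r+"".join("#" if v>238 else "+" if v>190 else "-" if v>130 else "." if v>70 else " " for v in i[r,100:480:4].max(axis=1)))
E
```

```text
now [ 0.5166 -0.2228  0.1051] phi 82.78 | shift [-0.0024 -0.001   0.0825] turn [ 0.06 -0.1   0.28]
near lug px [[242.0, 102.0], [313.0, 102.0], [241.0, 87.0], [313.0, 87.0]] tray end corners [[200.0, 89.0], [354.0, 90.0]]
 40 -------......                                                                                  
 47 -.---........                                                                                  
 54 -----........                                                                                  
 61 ---..................................+++++++++++++++++++++++++++++++++++++++                   
 68 +---.................................+++++++++++++++++++++++++++++++++++++++                   
 75 +...................................++++++++++++++++++++++++++++++++++++++++                   
 82 ....................................++++++++++++++++++++++++++++++++++++++++                   
 89 -...................................+################+++++++++++++++++++++++                   
 96 -.........................----------###########################+++++++++++
[... 300 characters left out ...]
+                    
124 --..    .  . .............-.-----+###########################.#++++++++++++                    
131 --.. .       .............-.-----############################.#++++++++++++                    
138 --.. . .  .   ............-.--------+------------###########+.#+++++++++++-                    
145 --..   .      ............-.........#############+..-.........#+++++++++++.                    
152 ---..         ......................-#####---------##..-----.+#+++++++++++                     
159 ---..    .    .......................####+--+----..##..-++++++#+++++++++++                     
166 ---..         ......................-#####-------..##..-#######+++++++++++
```

```bash

python3 -m handwheel '[{"x":-0.001,"y":-0.001,"z":0.01,"wx":0,"wy":0,"wz":0.3},{"x":-0.0024,"y":-0.001,"z":0.025,"wx":0,"wy":0,"wz":0.3},{"x":-0.0024,"y":-0.001,"z":0.04,"wx":0,"wy":0,"wz":0.3},{"x":-0.0024,"y":-0.001,"z":0.054,"wx":0,"wy":0,"wz":0.3},{"x":-0.0024,"y":-0.001,"z":0.065,"wx":0,"wy":0,"wz":0.3},{"x":-0.0024,"y":-0.001,"z":0.073,"wx":0,"wy":0,"wz":0.3},{"x":-0.0024,"y":-0.001,"z":0.076,"wx":0,"wy":0,"wz":0.3},{"x":-0.0024,"y":-0.001,"z":0.078,"wx":0,"wy":0,"wz":0.3},{"x":-0.0024,"y":-0.001,"z":0.078,"wx":0,"wy":0,"wz":0.3},{"x":-0.0024,"y":-0.001,"z":0.078,"wx":0,"wy":0,"wz":0.3}]' >/dev/null
python3 -c "from h import *; to(.5187,-.224,.0226,82.5); print(ctrl.get_state()['ft_force'])"
```

```text
now [ 0.5199 -0.2256  0.0287] phi 82.42 | shift [0.0014 0.0014 0.0061] turn [-0.    0.07 -0.08]
[-0.10861932  0.49173085 -4.66600823]
```

```bash

python3 -m handwheel '[{"x":0.0005,"y":0.0005,"z":0.001,"wx":0,"wy":0,"wz":0},{"x":0.0014,"y":0.0014,"z":0.003,"wx":0,"wy":0,"wz":0},{"x":0.0014,"y":0.0014,"z":0.0045,"wx":0,"wy":0,"wz":0},{"x":0.0014,"y":0.0014,"z":0.0055,"wx":0,"wy":0,"wz":0},{"x":0.0014,"y":0.0014,"z":0.0055,"wx":0,"wy":0,"wz":0}]' >/dev/null
python3 -c "from h import *; to(.5187,-.224,.0226,82.5); print(ctrl.get_state()['ft_force'])"
python3 -m handwheel '[{"x":0,"y":0,"z":0.0005,"wx":0,"wy":0,"wz":0},{"x":0,"y":0,"z":0.001,"wx":0,"wy":0,"wz":0},{"x":0,"y":0,"z":0.001,"wx":0,"wy":0,"wz":0}]' >/dev/null
python3 -c "from h import *; to(.5187,-.224,.0226,82.5); print(ctrl.get_state()['ft_force'])"
```

```text
now [ 0.5182 -0.2237  0.0226] phi 82.42 | shift [-0.0006 -0.0002  0.    ] turn [ 0.01  0.01 -0.08]
[-0.38006465 -0.57222781 -2.83308176]
now [ 0.5182 -0.2237  0.0226] phi 82.42 | shift [-0.0005 -0.0002  0.    ] turn [ 0.05 -0.   -0.08]
[-4.57211878  1.3780936   6.17720541]
```

```bash

python3 -m handwheel '[{"x":0,"y":0,"z":-0.0007,"wx":0,"wy":0,"wz":0},{"x":0,"y":0,"z":-0.0007,"wx":0,"wy":0,"wz":0}]' |grep ft
python3 -m handwheel '[{"x":0,"y":0,"z":0,"wx":0,"wy":0,"wz":0},{"x":0,"y":0,"z":0,"wx":0,"wy":0,"wz":0},{"x":0,"y":0,"z":0,"wx":0,"wy":0,"wz":0},{"x":0,"y":0,"z":0,"wx":0,"wy":0,"wz":0},{"x":0,"y":0,"z":-0.005,"wx":0,"wy":0,"wz":0},{"x":0,"y":0,"z":-0.015,"wx":0,"wy":0,"wz":0},{"x":0,"y":0,"z":-0.04,"wx":0,"wy":0,"wz":0},{"x":0,"y":0,"z":-0.08,"wx":0,"wy":0,"wz":0},{"x":0,"y":0,"z":-0.12,"wx":0,"wy":0,"wz":0},{"x":0,"y":0,"z":-0.16,"wx":0,"wy":0,"wz":0}]' 0.087  >/dev/null
python3 -m handwheel '[{"x":-0.01,"y":0,"z":-0.04,"wx":0,"wy":0,"wz":0},{"x":-0.03,"y":0,"z":-0.08,"wx":0,"wy":0,"wz":0},{"x":-0.06,"y":0,"z":-0.1,"wx":0,"wy":0,"wz":0},{"x":-0.08,"y":0,"z":-0.1,"wx":0,"wy":0,"wz":0},{"x":-0.08,"y":0,"z":-0.1,"wx":0,"wy":0,"wz":0},{"x":-0.08,"y":0,"z":-0.1,"wx":0,"wy":0,"wz":0}]' >/dev/null
cat > view2.py <<'E'
from h import *
import sys
i,K,c=shot("wrist"); np.savez("pics/last.npz",i=i,K=K,c=c)
D=np.array([.515,-.2235]);a=np.radians(-7.1);u=np.array([np.cos(a),np.sin(a)]);v=np.array([-u[1],u[0]])
def rc(hx,hy,z): return proj([[*(D+s*hx*u+t*hy*v),z] for s,t in((-1,1),(1,1),(1,-1),(-1,-1))],K,c).round().tolist()
print("deck",rc(.12,.1,.012),"\ntray",rc(.094,.058,.026),"\nrack",rc(.058,.032,.070),"\nlugs",proj([[*(D+s*.089*u),.048] for s in(-1,1)],K,c).round().tolist())
x0,x1,y0,y1=map(int,sys.argv[1:5])
for r in range(y0,y1,6): print("%3d "%r+"".join("#" if v>238 else "+" if v>200 else "-" if v>150 else "." if v>70 else " " for v in i[r,x0:x1:3].max(axis=1)))
E
python3 -c "from h import *; to(.6,-.24,.28,82.5)"; python3 view2.py 160 400 0 250
```

```text
ft_force: [-0.7, 0.9, 0.7]
now [ 0.5977 -0.2344  0.2823] phi 82.44 | shift [-0.003  -0.0052  0.0023] turn [-0.07 -0.04 -0.06]
deck [[360.0, 7.0], [350.0, 201.0], [206.0, 202.0], [194.0, 9.0]] 
tray [[326.0, 28.0], [322.0, 185.0], [235.0, 185.0], [228.0, 29.0]] 
rack [[307.0, 55.0], [305.0, 161.0], [251.0, 162.0], [248.0, 55.0]] 
lugs [[277.0, 29.0], [278.0, 184.0]]
  0 #####-......                                                                    
  6 ######-.....                                                                    
 12 ######-............................++++++++++++++++++++++++++++++++             
 18 ######-...........................++++++++++++++++++++++++++++++++-             
 24 ######............................++++++++++++++++++++++++++++++++.             
 30 #####+...........................+####################++++++++++++.             
 36 #####.........................................--..--..++++++++++++.             
 42 ####-....................------###+###+################+++++++++++              
 48 ###--..... ..............------#################
[... 2056 characters left out ...]
                
198       .....     ..........................+++++++++++++++++++++.                
204 ............                                                                    
210 ............                                                                    
216        .....  ...                                                               
222 ............ ...                                                                
228 ..............                                                                  
234 ####+-.......                                                                   
240 --+++++-...                                                                     
246
```

Tray and rack are both centred (rack seen at columns 250–304, rows 57–160, against 250–306, 55–161 expected). Now the plates.

```bash

python3 -m handwheel '[{"x":0.005,"y":0.036,"z":0,"wx":0,"wy":0,"wz":7},{"x":0.01,"y":0.072,"z":0,"wx":0,"wy":0,"wz":14},{"x":0.015,"y":0.108,"z":0,"wx":0,"wy":0,"wz":21},{"x":0.02,"y":0.144,"z":0,"wx":0,"wy":0,"wz":28},{"x":0.025,"y":0.18,"z":0,"wx":0,"wy":0,"wz":35},{"x":0.03,"y":0.216,"z":0,"wx":0,"wy":0,"wz":42},{"x":0.035,"y":0.252,"z":0,"wx":0,"wy":0,"wz":49},{"x":0.04,"y":0.288,"z":0,"wx":0,"wy":0,"wz":56},{"x":0.045,"y":0.324,"z":0,"wx":0,"wy":0,"wz":63},{"x":0.05,"y":0.36,"z":0,"wx":0,"wy":0,"wz":70}]' >/dev/null
python3 -c "from h import *; to(.598,.205,.27,0)"
```

```text
now [0.5938 0.13   0.2826] phi 13.19 | shift [0.072  0.0212 0.0126] turn [-0.03 -0.06 13.19]
```

```bash

python3 -m handwheel '[{"x":0.03,"y":0.01,"z":0.005,"wx":0,"wy":0,"wz":6.5},{"x":0.06,"y":0.02,"z":0.01,"wx":0,"wy":0,"wz":13},{"x":0.072,"y":0.021,"z":0.012,"wx":0,"wy":0,"wz":13.2},{"x":0.072,"y":0.021,"z":0.012,"wx":0,"wy":0,"wz":13.2},{"x":0.072,"y":0.021,"z":0.012,"wx":0,"wy":0,"wz":13.2}]' 0.08 12 >/dev/null
python3 - <<'E'
from h import *
to(.598,.205,.27,0)
i,K,c=shot("wrist","w20.png"); np.savez("pics/w20.npz",i=i,K=K,c=c)
p=proj([.598,.3286,.05],K,c)[0].astype(int); print(p,c[:3,3])
x0=p[0]-100; y0=max(0,p[1]-110); print(x0,y0); cv2.imwrite("pics/w20c.png",cv2.resize(i[y0:y0+190,x0:x0+200,::-1],None,fx=3,fy=3,interpolation=cv2.INTER_CUBIC))
E
```

```text
now [0.5981 0.2029 0.2702] phi 0.47 | shift [ 0.0021 -0.      0.0002] turn [-0.04  0.07  0.47]
[277  70] [0.59735188 0.27542344 0.46621448]
177 0
```

View pics/w20c.png

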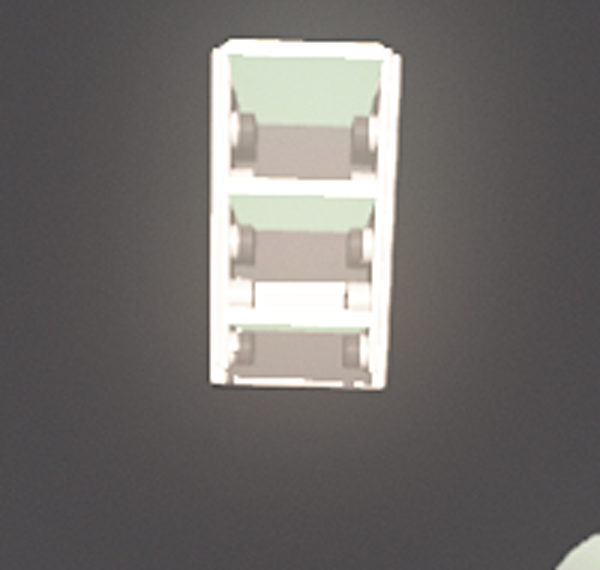

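The picture shows three plate tops at crop rows 318, 187 and 47 (columns about 224–380), with the holder base spanning crop columns 210–395.

```bash
python3 - <<'E'
from h import *
d=np.load("pics/w20.npz"); K,c=d["K"],d["c"]
f=lambda P:[(177+x/3,y/3) for x,y in P]
for n,P,z in (("near",[(225,318),(378,320)],.108),("mid",[(222,186),(383,187)],.108),("far",[(220,47),(394,49)],.108),("base",[(210,385),(386,387)],0.0),("baseL",[(210,380),(210,60)],.0)):
    W=cast(f(P),z,K,c)[:,:2]; e=W[1]-W[0]; print(n,W.round(4).tolist(),"mid",W.mean(0).round(4),"len",np.linalg.norm(e).round(4),"ang",np.degrees(np.arctan2(e[1],e[0])).round(2))
E
```

```text
near [[0.5725, 0.2878], [0.6232, 0.2876]] mid [0.5978 0.2877] len 0.0507 ang -0.19
mid [[0.5719, 0.3282], [0.6236, 0.3284]] mid [0.5978 0.3283] len 0.0517 ang 0.19
far [[0.5717, 0.3681], [0.6258, 0.368]] mid [0.5988 0.368 ] len 0.054 ang -0.07
base [[0.5581, 0.2635], [0.6353, 0.2633]] mid [0.5967 0.2634] len 0.0772 ang -0.11
baseL [[0.5581, 0.2656], [0.5599, 0.3913]] mid [0.559  0.3284] len 0.1257 ang 89.19
```

```bash

python3 -m handwheel '[{"x":0.03,"y":0,"z":0.02,"wx":0,"wy":0,"wz":0.4},{"x":0.06,"y":-0.0005,"z":0.04,"wx":0,"wy":0,"wz":0.4},{"x":0.08,"y":-0.001,"z":0.07,"wx":0,"wy":0,"wz":0.5},{"x":0.085,"y":-0.001,"z":0.1,"wx":0,"wy":0,"wz":0.5},{"x":0.085,"y":-0.001,"z":0.13,"wx":0,"wy":0,"wz":0.5},{"x":0.085,"y":-0.001,"z":0.15,"wx":0,"wy":0,"wz":0.5},{"x":0.085,"y":-0.001,"z":0.16,"wx":0,"wy":0,"wz":0.5},{"x":0.085,"y":-0.001,"z":0.16,"wx":0,"wy":0,"wz":0.5},{"x":0.085,"y":-0.001,"z":0.16,"wx":0,"wy":0,"wz":0.5}]' 0.08 12 >/dev/null
python3 - <<'E'
from h import *
to(.598,.2877,.046,0)
i,K,c=shot("wrist")
print(proj([[.573,.2877,.108],[.623,.2877,.108]],K,c).round())
for r in range(170,262,4): print("%3d "%r+"".join("#" if v>225 else "+" if v>180 else "-" if v>130 else "." if v>70 else " " for v in i[r,180:380:3].max(axis=1)))
E
```

```text
now [0.5983 0.2873 0.1115] phi -0.24 | shift [ 0.0004 -0.0004  0.0655] turn [ 0.07 -0.01 -0.24]
[[236. 241.]
 [317. 241.]]
170 ..................############################-.................   
174 ..................############################+................ .  
178 . ................##+#-----------++++++#######-............... .  .
182 . ................##--##################+##-##.................  . 
186 ..................##-----##############++---##.................    
190  .................##+###-##############-##++##..................   
194  .................######-##############-######................. .  
198  .................######-##############-######................   . 
202  ..  .............##+###+##############+######.............. .     
206 ..................##+-####################--##............... ..   
210 .. ...............##+-####################++##................. .  
214 .    .          ..##+#########################..           .   .   
218      .          ..############################..                   
222                   -##########################-                     
226                   .-########################-.                     
230                    #########################-.                     
234                    ##########################                      
238                   #####################++++++.                     
242                                ..........-.--.                   . 
246                                            ...                     
250                                            ...                     
254                                             ..                     
258                                              ...
```

```bash

python3 -m handwheel '[{"x":0,"y":0,"z":0.015,"wx":0,"wy":0,"wz":-0.2},{"x":0,"y":0,"z":0.03,"wx":0,"wy":0,"wz":-0.2},{"x":0,"y":0,"z":0.045,"wx":0,"wy":0,"wz":-0.2},{"x":0,"y":0,"z":0.058,"wx":0,"wy":0,"wz":-0.2},{"x":0,"y":0,"z":0.0655,"wx":0,"wy":0,"wz":-0.2},{"x":0,"y":0,"z":0.0655,"wx":0,"wy":0,"wz":-0.2},{"x":0,"y":0,"z":0.0655,"wx":0,"wy":0,"wz":-0.2}]' >/dev/null; python3 ok.py &&
python3 -m handwheel '[{"x":0,"y":0,"z":0,"wx":0,"wy":0,"wz":0},{"x":0,"y":0,"z":0,"wx":0,"wy":0,"wz":0},{"x":0,"y":0,"z":0,"wx":0,"wy":0,"wz":0},{"x":0,"y":0,"z":0,"wx":0,"wy":0,"wz":0},{"x":0,"y":0,"z":0,"wx":0,"wy":0,"wz":0},{"x":0,"y":0,"z":0,"wx":0,"wy":0,"wz":0},{"x":0,"y":0,"z":0,"wx":0,"wy":0,"wz":0},{"x":0,"y":0,"z":0,"wx":0,"wy":0,"wz":0}]' 0 12
cat > inhand.py <<'E'
from h import *
import sys
# plate in hand: side view; plate face seen from camera: rows/cols of its upper edge and lower extent
T=tool(); i,K,c=shot("wrist"); np.savez("pics/hand.npz",i=i,K=K,c=c); he=np.linalg.inv(T)@c
y0,y1=int(sys.argv[1]),int(sys.argv[2])
for r in range(y0,y1,3): print("%3d "%r+"".join("#" if v>225 else "+" if v>180 else "-" if v>130 else "." if v>70 else " " for v in i[r,200:356:3].max(axis=1)))
for zz,n in((-.062,"top"),(.038,"bottom")): print(n,proj([[x,y,zz] for x in(-.002,.002) for y in(-.025,.025)],K,he).round(1).tolist())
E
python3 inhand.py 215 300
```

```text
[0.5978 0.289  0.0454] [ 0.1 -0.1  1.1]
time: 41.87
position: [0.5974, 0.2891, 0.045]
tool_rot: [2.22, 2.223, 0.0]
ft_force: [-0.2, -0.7, 0.1]
grip_width: 0.571
grip_force: 12.0
215  .......##-####+-#################+-+++++##.........
218         +#+####+.#################+-#######..       
221         -#+####+.#################+-#######.        
224         -#+####++#################+.######-.        
227         --+####+###################-#####--.        
230         .-+++++-+++++++++++++++++++-#####--         
233         .--..+++++++++++++++++++++++++-..--         
236         .--..++++++++++++++++++++++++++..--         
239         .--.-++++++++++++++++++++++++++..--         
242         .--.+++++++++++++++++++++++++++-.--         
245         .---++++++++++++++++++++++++++++.--         
248         .---############################.--         
251          .-#############################--.         
254           -#############################+-.         
257           -##############################-.         
260           +##############################-          
263       
[... 171 characters left out ...]
   ++++++++++++++++++++++++++++++++++         
275          ++++++++++++++++++++++++++++++++++         
278         -++++++++++++++++++++++++++++++++++.        
281         ++++++++++++++++++++++++++++++++++++        
284 ........------------------------------------....... 
287 --..---.--------------------------------------....--
290 ----------------------------------------------------
293 ----------------------------------------------------
296 ++++++++++++++++++++++++++++++++++++++++++++++++++++
299 ++++++++++++++++++++++++++++++++++++++++++++++++++++
top [[219.5, 297.3], [334.7, 297.4], [219.1, 288.9], [335.1, 289.0]]
bottom [[241.9, 227.5], [311.9, 227.6], [241.8, 222.2], [312.1, 222.2]]
```

```bash

python3 -m handwheel '[{"x":0,"y":0,"z":-0.004,"wx":0,"wy":0,"wz":0},{"x":0,"y":0,"z":-0.01,"wx":0,"wy":0,"wz":0},{"x":0,"y":0,"z":-0.02,"wx":0,"wy":0,"wz":0},{"x":0,"y":0,"z":-0.035,"wx":0,"wy":0,"wz":0},{"x":0,"y":0,"z":-0.05,"wx":0,"wy":0,"wz":0},{"x":0,"y":0,"z":-0.07,"wx":0,"wy":0,"wz":0},{"x":0,"y":0,"z":-0.09,"wx":0,"wy":0,"wz":0},{"x":0,"y":0,"z":-0.105,"wx":0,"wy":0,"wz":0},{"x":0,"y":0,"z":-0.11,"wx":0,"wy":0,"wz":0},{"x":0,"y":0,"z":-0.11,"wx":0,"wy":0,"wz":0}]'
python3 inhand.py 206 250
python3 - <<'E'
from h import *
# slots in TCP coordinates
C=np.array([.5146,-.2232]); a=np.radians(-7.58); u=np.array([np.cos(a),np.sin(a)])
for s in(-.04,-.02,0,.02,.04): print(s,(C+s*u).round(4))
to(*(C+.04*u),.165,82.4)
E
```

```text
time: 42.75
position: [0.5985, 0.2894, 0.1572]
tool_rot: [2.219, 2.222, 0.006]
ft_force: [-0.0, 0.2, -1.7]
grip_width: 0.572
grip_force: 12.0
206 .............#####+############-#####............   
209 .............##################.#####............ . 
212  ......      -####+############.####+       ......  
215  ......      .--+--------+--###-++##-       ... ..  
218               ..................   -.               
221                         .......                     
224      ..       #######################.      .       
227               #######################+              
230              -+++++++#+++++#+##+#++++#              
233              ++###############+#+#+++#.             
236              ++++#++##+++###+++#++++++-    ..       
239             -+++++#++#+##++####+++++#+#    ..       
242             ++++++++++###+#+###+##+++++.   ..       
245             ##++++++##++++++++++++++++++   ..       
248            -+++++++##+++++#+#++++++++++#   ..       
top [[219.5, 297.3], [334.7, 297.4], [219.1, 288.9], [335.1, 289.0]]
bottom [[241.9, 227.5], [311.9, 227.6], [241.8, 222.2], [312.1, 222.2]]
-0.04 [ 0.4749 -0.2179]
-0.02 [ 0.4948 -0.2206]
0 [ 0.5146 -0.2232]
0.02 [ 0.5344 -0.2258]
0.04 [ 0.5543 -0.2285]
now [0.5976 0.2891 0.1555] phi 0.08 | shift [-0.5175 -0.0441 -0.01  ] turn [ 9.000e-02  1.000e-02 -8.232e+01]
```

```bash
python3 - <<'E'
from h import *
d=np.load("pics/hand.npz"); g=d["i"].max(axis=2).astype(float)
r=[]
for col in range(250,306,3):
    v=g[214:232,col]; k=np.argmax(np.diff(v)); r.append(214+k+.5)
print(np.median(r),np.mean(r))
E
python3 -m handwheel '[{"x":-0.01,"y":-0.001,"z":-0.002,"wx":0,"wy":0,"wz":-2},{"x":-0.03,"y":-0.003,"z":-0.006,"wx":0,"wy":0,"wz":-5},{"x":-0.058,"y":-0.005,"z":-0.01,"wx":0,"wy":0,"wz":-10},{"x":-0.086,"y":-0.008,"z":-0.01,"wx":0,"wy":0,"wz":-15},{"x":-0.114,"y":-0.01,"z":-0.01,"wx":0,"wy":0,"wz":-20},{"x":-0.142,"y":-0.012,"z":-0.01,"wx":0,"wy":0,"wz":-25},{"x":-0.17,"y":-0.015,"z":-0.01,"wx":0,"wy":0,"wz":-30},{"x":-0.198,"y":-0.017,"z":-0.01,"wx":0,"wy":0,"wz":-35},{"x":-0.226,"y":-0.02,"z":-0.01,"wx":0,"wy":0,"wz":-40},{"x":-0.254,"y":-0.022,"z":-0.01,"wx":0,"wy":0,"wz":-45}]' >/dev/null
python3 -c "from h import *; to(.5543,-.2285,.165,82.4)"
```

```text
222.5 222.3421052631579
now [0.5743 0.0336 0.1633] phi 45.34 | shift [-0.17   -0.2005 -0.0015] turn [ -0.07  -0.12 -37.06]
```

```bash

python3 -m handwheel '[{"x":-0.018,"y":-0.021,"z":0,"wx":0,"wy":0,"wz":-4},{"x":-0.037,"y":-0.043,"z":0,"wx":0,"wy":0,"wz":-9},{"x":-0.056,"y":-0.065,"z":0,"wx":0,"wy":0,"wz":-14},{"x":-0.075,"y":-0.087,"z":0,"wx":0,"wy":0,"wz":-19},{"x":-0.094,"y":-0.11,"z":0,"wx":0,"wy":0,"wz":-24},{"x":-0.113,"y":-0.133,"z":0,"wx":0,"wy":0,"wz":-29},{"x":-0.132,"y":-0.155,"z":0,"wx":0,"wy":0,"wz":-33},{"x":-0.15,"y":-0.176,"z":0,"wx":0,"wy":0,"wz":-36},{"x":-0.163,"y":-0.192,"z":0,"wx":0,"wy":0,"wz":-37},{"x":-0.17,"y":-0.2,"z":0,"wx":0,"wy":0,"wz":-37}]' >/dev/null
python3 -m handwheel '[{"x":0,"y":0,"z":0,"wx":0,"wy":0,"wz":0},{"x":0,"y":0,"z":0,"wx":0,"wy":0,"wz":0},{"x":0,"y":0,"z":0,"wx":0,"wy":0,"wz":0}]' >/dev/null
python3 -c "from h import *; to(.5543,-.2285,.165,82.4)"
```

```text
now [ 0.5553 -0.2243  0.1641] phi 82.2 | shift [ 0.0004 -0.0043 -0.0009] turn [ 0.09 -0.05 -0.2 ]
```

```bash

python3 -m handwheel '[{"x":0.0004,"y":-0.002,"z":0.008,"wx":0,"wy":0,"wz":-0.2},{"x":0.0004,"y":-0.0043,"z":0.02,"wx":0,"wy":0,"wz":-0.2},{"x":0.0004,"y":-0.0043,"z":0.032,"wx":0,"wy":0,"wz":-0.2},{"x":0.0004,"y":-0.0043,"z":0.042,"wx":0,"wy":0,"wz":-0.2},{"x":0.0004,"y":-0.0043,"z":0.048,"wx":0,"wy":0,"wz":-0.2},{"x":0.0004,"y":-0.0043,"z":0.05,"wx":0,"wy":0,"wz":-0.2},{"x":0.0004,"y":-0.0043,"z":0.05,"wx":0,"wy":0,"wz":-0.2},{"x":0.0004,"y":-0.0043,"z":0.05,"wx":0,"wy":0,"wz":-0.2}]' >/dev/null
cat > slot.py <<'E'
from h import *
import sys
s=float(sys.argv[1]); C=np.array([.5146,-.2232]); a=np.radians(-7.58); u=np.array([np.cos(a),np.sin(a)]); v=np.array([-u[1],u[0]])
P=C+s*u; to(*P,.061,82.4)
i,K,c=shot("wrist"); np.savez("pics/slot.npz",i=i,K=K,c=c)
print("rack top corners",proj([[*(C+x*u+y*v),.070] for x in(-.058,.058) for y in(-.032,.032)],K,c).round().tolist())
sl=[(k,proj([[*(C+k*u+.028*v),.070]],K,c)[0].round(1).tolist()) for k in(-.04,-.02,0,.02,.04)]; print("slots",sl)
for r in range(60,250,4): print("%3d "%r+"".join("#" if v>238 else "+" if v>190 else "-" if v>130 else "." if v>70 else " " for v in i[r,200:356:3].max(axis=1)))
E
python3 slot.py .04
```

```text
now [ 0.554  -0.231   0.1149] phi 82.28 | shift [0.0002 0.0025 0.0539] turn [-0.01  0.02 -0.12]
rack top corners [[233.0, 80.0], [330.0, 80.0], [238.0, 246.0], [324.0, 246.0]]
slots [(-0.04, [323.3, 108.9]), (-0.02, [322.3, 139.4]), (0, [321.4, 168.5]), (0.02, [320.4, 196.4]), (0.04, [319.5, 223.1])]
 60 ..-.---------------##############################-+#
 64 ..-.--------------##############################+-##
 68 ..---------------+###############################-##
 72 ..----------------###############################-##
 76 ..---------------################################-##
 80 ..--.-----------#################################-##
 84 ..--.------...-..+##################++++-+######--##
 88 ..--.------.......-################.-+++++######+.#+
 92 ...-.------........############----.-####+######+.#+
 96 ...-.------........++##++###++.----.-+++++######+.#+
100 ...-.------......-.#-#########-----.-+++++#######.#+
104 ...-.------........#-#########-----......+######-.#+
108 ...-.------....+####+#########-###----...+######-.#+
112 ...-.------....+####+#########-##+----...++#####--#+

[... 1237 characters left out ...]
......--###-##++
204 .....-.-----........-...------...-........-####-##++
208 .....-.-----.......--...------...--.......-####.#+++
212 .....-.-----........-...------...-........-####.#+++
216 .....-.------.......-...------...-........-###+.#+++
220 .....-.------.............................-###+.#+++
224 .....-.------.............................-####.#+++
228 .....-.------.............................-####.#+++
232 .....--------.............................+###-.#-++
236 .....--------............................-+###+.#+++
240 .....-------.............................--###+-#+++
244 ......------.............................--###+-#+++
248 ....  -.--#+............................--#### .#+++
```

```bash

python3 -m handwheel '[{"x":0.0002,"y":0.0025,"z":0,"wx":0,"wy":0,"wz":-0.1},{"x":0.0002,"y":0.0025,"z":0,"wx":0,"wy":0,"wz":-0.1},{"x":0.0002,"y":0.0025,"z":0.003,"wx":0,"wy":0,"wz":-0.1},{"x":0.0002,"y":0.0025,"z":0.006,"wx":0,"wy":0,"wz":-0.1},{"x":0.0002,"y":0.0025,"z":0.01,"wx":0,"wy":0,"wz":-0.1},{"x":0.0002,"y":0.0025,"z":0.014,"wx":0,"wy":0,"wz":-0.1},{"x":0.0002,"y":0.0025,"z":0.018,"wx":0,"wy":0,"wz":-0.1},{"x":0.0002,"y":0.0025,"z":0.022,"wx":0,"wy":0,"wz":-0.1},{"x":0.0002,"y":0.0025,"z":0.024,"wx":0,"wy":0,"wz":-0.1},{"x":0.0002,"y":0.0025,"z":0.024,"wx":0,"wy":0,"wz":-0.1}]' |grep -E 'ft|pos|wid'
python3 -c "from h import *; to(.5543,-.2285,.061,82.4)"
```

```text
position: [0.5537, -0.2283, 0.09]
ft_force: [-0.1, 0.5, -0.7]
grip_width: 0.57
now [ 0.5537 -0.2283  0.09  ] phi 82.39 | shift [-0.0006 -0.0001  0.029 ] turn [ 0.   -0.05 -0.01]
```

```bash

python3 -m handwheel '[{"x":-0.0004,"y":0,"z":0.003,"wx":0,"wy":0,"wz":0},{"x":-0.0004,"y":0,"z":0.007,"wx":0,"wy":0,"wz":0},{"x":-0.0004,"y":0,"z":0.011,"wx":0,"wy":0,"wz":0},{"x":-0.0004,"y":0,"z":0.015,"wx":0,"wy":0,"wz":0},{"x":-0.0004,"y":0,"z":0.019,"wx":0,"wy":0,"wz":0},{"x":-0.0004,"y":0,"z":0.022,"wx":0,"wy":0,"wz":0},{"x":-0.0004,"y":0,"z":0.025,"wx":0,"wy":0,"wz":0},{"x":-0.0004,"y":0,"z":0.027,"wx":0,"wy":0,"wz":0},{"x":-0.0004,"y":0,"z":0.027,"wx":0,"wy":0,"wz":0}]' |grep -E 'ft|pos|wid'
python3 -m handwheel '[{"x":0,"y":0,"z":0.001,"wx":0,"wy":0,"wz":0},{"x":0,"y":0,"z":0.0015,"wx":0,"wy":0,"wz":0},{"x":0,"y":0,"z":0.0015,"wx":0,"wy":0,"wz":0}]' |grep -E 'ft|pos|wid'
```

```text
position: [0.5541, -0.2283, 0.0632]
ft_force: [-0.0, -0.9, -0.7]
grip_width: 0.576
position: [0.5545, -0.2285, 0.0623]
ft_force: [-0.7, -0.7, -0.7]
grip_width: 0.57
```

```bash

python3 -m handwheel '[{"x":0,"y":0,"z":0.0005,"wx":0,"wy":0,"wz":0},{"x":0,"y":0,"z":0.001,"wx":0,"wy":0,"wz":0},{"x":0,"y":0,"z":0.001,"wx":0,"wy":0,"wz":0}]' |grep -E 'ft|pos|wid'; python3 ok.py &&
python3 -m handwheel '[{"x":0,"y":0,"z":0.0005,"wx":0,"wy":0,"wz":0},{"x":0,"y":0,"z":0.001,"wx":0,"wy":0,"wz":0},{"x":0,"y":0,"z":0.001,"wx":0,"wy":0,"wz":0}]' |grep -E 'ft|pos|wid'; python3 ok.py &&
python3 -m handwheel '[{"x":0,"y":0,"z":0.0005,"wx":0,"wy":0,"wz":0},{"x":0,"y":0,"z":0.001,"wx":0,"wy":0,"wz":0},{"x":0,"y":0,"z":0.001,"wx":0,"wy":0,"wz":0}]' |grep -E 'ft|pos|wid'; python3 ok.py
```

```text
position: [0.5544, -0.2284, 0.0612]
ft_force: [-0.2, 0.1, -0.7]
grip_width: 0.575
[ 0.5544 -0.2284  0.0612] [-0.2  0.1 -0.7]
position: [0.5548, -0.2286, 0.0608]
ft_force: [-1.3, 0.2, 2.1]
grip_width: 0.57
[ 0.5548 -0.2286  0.0608] [-1.3  0.2  2.1]
position: [0.5555, -0.2288, 0.0607]
ft_force: [-1.0, 0.4, 6.5]
grip_width: 0.572
[ 0.5555 -0.2288  0.0607] [-1.   0.4  6.5]
```

```bash

python3 -m handwheel '[{"x":0,"y":0,"z":-0.0012,"wx":0,"wy":0,"wz":0},{"x":0,"y":0,"z":-0.0012,"wx":0,"wy":0,"wz":0},{"x":0,"y":0,"z":-0.0012,"wx":0,"wy":0,"wz":0}]'|grep ft
python3 -m handwheel '[{"x":0,"y":0,"z":0,"wx":0,"wy":0,"wz":0},{"x":0,"y":0,"z":0,"wx":0,"wy":0,"wz":0},{"x":0,"y":0,"z":0,"wx":0,"wy":0,"wz":0},{"x":0,"y":0,"z":0,"wx":0,"wy":0,"wz":0},{"x":0,"y":0,"z":-0.005,"wx":0,"wy":0,"wz":0},{"x":0,"y":0,"z":-0.02,"wx":0,"wy":0,"wz":0},{"x":0,"y":0,"z":-0.045,"wx":0,"wy":0,"wz":0},{"x":0,"y":0,"z":-0.075,"wx":0,"wy":0,"wz":0},{"x":0,"y":0,"z":-0.105,"wx":0,"wy":0,"wz":0},{"x":0,"y":0,"z":-0.12,"wx":0,"wy":0,"wz":0}]' 0.08 |grep -E 'wid|pos'
python3 -m handwheel '[{"x":0.002,"y":0.03,"z":0,"wx":0,"wy":0,"wz":6},{"x":0.004,"y":0.067,"z":0,"wx":0,"wy":0,"wz":12},{"x":0.006,"y":0.104,"z":0,"wx":0,"wy":0,"wz":18},{"x":0.008,"y":0.141,"z":0,"wx":0,"wy":0,"wz":24},{"x":0.01,"y":0.178,"z":0,"wx":0,"wy":0,"wz":30},{"x":0.012,"y":0.215,"z":0,"wx":0,"wy":0,"wz":36},{"x":0.014,"y":0.252,"z":0,"wx":0,"wy":0,"wz":42},{"x":0.016,"y":0.289,"z":0,"wx":0,"wy":0,"wz":48},{"x":0.018,"y":0.326,"z":0,"wx":0,"wy":0,"wz":54},{"x":0.02,"y":0.363,"z":0,"wx":0,"wy":0,"wz":60}]' >/dev/null
python3 -c "from h import *; to(.598,.3283,.12,0)"
```

```text
ft_force: [-0.2, -0.0, 5.3]
position: [0.5558, -0.2294, 0.1846]
grip_width: 0.917
now [0.5825 0.1358 0.1809] phi 22.09 | shift [0.1725 0.0867 0.0611] turn [ 0.03 -0.03 22.09]
```

```bash

python3 -m handwheel '[{"x":0.03,"y":0.015,"z":0,"wx":0,"wy":0,"wz":5},{"x":0.06,"y":0.03,"z":0,"wx":0,"wy":0,"wz":10},{"x":0.09,"y":0.045,"z":0,"wx":0,"wy":0,"wz":15},{"x":0.12,"y":0.06,"z":0,"wx":0,"wy":0,"wz":20},{"x":0.15,"y":0.075,"z":0,"wx":0,"wy":0,"wz":22},{"x":0.168,"y":0.084,"z":0.01,"wx":0,"wy":0,"wz":22},{"x":0.1725,"y":0.0867,"z":0.03,"wx":0,"wy":0,"wz":22},{"x":0.1725,"y":0.0867,"z":0.05,"wx":0,"wy":0,"wz":22},{"x":0.1725,"y":0.0867,"z":0.06,"wx":0,"wy":0,"wz":22},{"x":0.1725,"y":0.0867,"z":0.06,"wx":0,"wy":0,"wz":22}]' >/dev/null
cat > pre.py <<'E'
from h import *
import sys
y=float(sys.argv[1]); to(.598,y,.046,0)
i,K,c=shot("wrist"); print(proj([[.573,y,.108],[.623,y,.108]],K,c).round().tolist())
for r in range(190,262,4): print("%3d "%r+"".join("#" if v>225 else "+" if v>180 else "-" if v>130 else "." if v>70 else " " for v in i[r,200:356:3].max(axis=1)))
E
python3 pre.py .3283
```

```text
now [0.5954 0.3254 0.1176] phi 0.37 | shift [0.0031 0.0029 0.0716] turn [-0.24  0.18  0.37]
[[242.0, 234.0], [321.0, 234.0]]
190 .............######+##############-###+##...........
194 .............######+##############-######...........
198 .............######+##############+######...........
202 .............###-####################-###...........
206 .............###-####################-##+...........
210   ...........###########################-...........
214           ...###########################-.          
218              -##########################.           
222              --########################-.           
226             .#+#########################            
230              -##########################            
234              -##########################.           
238              --------------------------+            
242              --------------------------#            
246              -----------------------+-##            
250              ------------------------+#+            
254              -------------------------#+.           
258              -------------------------#-.
```

```bash

python3 -m handwheel '[{"x":0.003,"y":0.0029,"z":0.01,"wx":0,"wy":0,"wz":0.4},{"x":0.003,"y":0.0029,"z":0.023,"wx":0,"wy":0,"wz":0.4},{"x":0.003,"y":0.0029,"z":0.038,"wx":0,"wy":0,"wz":0.4},{"x":0.003,"y":0.0029,"z":0.053,"wx":0,"wy":0,"wz":0.4},{"x":0.003,"y":0.0029,"z":0.065,"wx":0,"wy":0,"wz":0.4},{"x":0.003,"y":0.0029,"z":0.0715,"wx":0,"wy":0,"wz":0.4},{"x":0.003,"y":0.0029,"z":0.0715,"wx":0,"wy":0,"wz":0.4},{"x":0.003,"y":0.0029,"z":0.0715,"wx":0,"wy":0,"wz":0.4}]' >/dev/null; python3 ok.py &&
python3 -m handwheel '[{"x":0,"y":0,"z":0,"wx":0,"wy":0,"wz":0},{"x":0,"y":0,"z":0,"wx":0,"wy":0,"wz":0},{"x":0,"y":0,"z":0,"wx":0,"wy":0,"wz":0},{"x":0,"y":0,"z":0,"wx":0,"wy":0,"wz":0},{"x":0,"y":0,"z":0,"wx":0,"wy":0,"wz":0},{"x":0,"y":0,"z":0,"wx":0,"wy":0,"wz":0},{"x":0,"y":0,"z":0,"wx":0,"wy":0,"wz":0},{"x":0,"y":0,"z":0,"wx":0,"wy":0,"wz":0}]' 0 12
python3 -m handwheel '[{"x":0,"y":0,"z":-0.004,"wx":0,"wy":0,"wz":0},{"x":0,"y":0,"z":-0.01,"wx":0,"wy":0,"wz":0},{"x":0,"y":0,"z":-0.02,"wx":0,"wy":0,"wz":0},{"x":0,"y":0,"z":-0.035,"wx":0,"wy":0,"wz":0},{"x":0,"y":0,"z":-0.05,"wx":0,"wy":0,"wz":0},{"x":0,"y":0,"z":-0.07,"wx":0,"wy":0,"wz":0},{"x":0,"y":0,"z":-0.09,"wx":0,"wy":0,"wz":0},{"x":0,"y":0,"z":-0.107,"wx":0,"wy":0,"wz":0},{"x":0,"y":0,"z":-0.115,"wx":0,"wy":0,"wz":0},{"x":0,"y":0,"z":-0.115,"wx":0,"wy":0,"wz":0}]' >/dev/null
cat > bot.py <<'E'
from h import *
i,K,c=shot("wrist"); T=tool(); he=np.linalg.inv(T)@c; g=i.max(axis=2).astype(float)
r=[212+np.argmax(np.diff(g[212:234,k]))+.5 for k in range(250,306,3)]; print("bottom edge row",np.median(r),"std",np.std(r).round(2))
e=[proj([[x,0,.037]],K,he)[0,1] for x in(0,.002,.004)]; print("plate x offset mm",np.round((np.interp(-np.median(r),[-e[0],-e[1],-e[2]],[-2,0,2])),2))
E
python3 bot.py; python3 -c "from h import *; to(.5146,-.2232,.165,82.4)"
```

```text
[0.6002 0.3295 0.049 ] [0.5 0.4 0.6]
time: 52.15
position: [0.6001, 0.3296, 0.0492]
tool_rot: [2.222, 2.221, 0.001]
ft_force: [0.1, 0.7, 0.6]
grip_width: 0.571
grip_force: 12.0
bottom edge row 221.5 std 0.0
plate x offset mm 0.6
now [0.6007 0.3297 0.1653] phi -0.02 | shift [-0.553  -0.0859 -0.0006] turn [ 1.500e-01  2.000e-02 -8.242e+01]
```

```bash

python3 -m handwheel '[{"x":-0.01,"y":-0.002,"z":0,"wx":0,"wy":0,"wz":-2},{"x":-0.03,"y":-0.005,"z":-0.003,"wx":0,"wy":0,"wz":-5},{"x":-0.06,"y":-0.009,"z":-0.003,"wx":0,"wy":0,"wz":-10},{"x":-0.09,"y":-0.014,"z":-0.003,"wx":0,"wy":0,"wz":-15},{"x":-0.12,"y":-0.019,"z":-0.003,"wx":0,"wy":0,"wz":-20},{"x":-0.15,"y":-0.023,"z":-0.003,"wx":0,"wy":0,"wz":-25},{"x":-0.18,"y":-0.028,"z":-0.003,"wx":0,"wy":0,"wz":-30},{"x":-0.21,"y":-0.033,"z":-0.003,"wx":0,"wy":0,"wz":-35},{"x":-0.24,"y":-0.037,"z":-0.003,"wx":0,"wy":0,"wz":-40},{"x":-0.27,"y":-0.042,"z":-0.003,"wx":0,"wy":0,"wz":-45}]' >/dev/null
python3 -c "from h import *; to(.5146,-.2232,.165,82.4)"
```

```text
now [0.5566 0.0581 0.1655] phi 45.25 | shift [-0.1682 -0.2293  0.0007] turn [ -0.08  -0.1  -37.15]
```

```bash

python3 -m handwheel '[{"x":-0.018,"y":-0.024,"z":0,"wx":0,"wy":0,"wz":-4},{"x":-0.037,"y":-0.05,"z":0,"wx":0,"wy":0,"wz":-9},{"x":-0.056,"y":-0.076,"z":0,"wx":0,"wy":0,"wz":-14},{"x":-0.075,"y":-0.102,"z":0,"wx":0,"wy":0,"wz":-19},{"x":-0.094,"y":-0.128,"z":0,"wx":0,"wy":0,"wz":-24},{"x":-0.113,"y":-0.154,"z":0,"wx":0,"wy":0,"wz":-29},{"x":-0.132,"y":-0.18,"z":0,"wx":0,"wy":0,"wz":-33},{"x":-0.15,"y":-0.204,"z":0,"wx":0,"wy":0,"wz":-36},{"x":-0.163,"y":-0.222,"z":0,"wx":0,"wy":0,"wz":-37},{"x":-0.168,"y":-0.229,"z":0,"wx":0,"wy":0,"wz":-37}]' >/dev/null
python3 -m handwheel '[{"x":0,"y":0,"z":0,"wx":0,"wy":0,"wz":0},{"x":0,"y":0,"z":0.015,"wx":0,"wy":0,"wz":0},{"x":0,"y":0,"z":0.028,"wx":0,"wy":0,"wz":0},{"x":0,"y":0,"z":0.04,"wx":0,"wy":0,"wz":0},{"x":0,"y":0,"z":0.045,"wx":0,"wy":0,"wz":0},{"x":0,"y":0,"z":0.045,"wx":0,"wy":0,"wz":0},{"x":0,"y":0,"z":0.045,"wx":0,"wy":0,"wz":0}]' >/dev/null
python3 slot.py 0
```

```text
now [ 0.5147 -0.2205  0.1216] phi 82.03 | shift [-0.0003 -0.0027  0.0606] turn [ 0.   -0.05 -0.37]
rack top corners [[228.0, 143.0], [319.0, 142.0], [235.0, 291.0], [315.0, 291.0]]
slots [(-0.04, [312.7, 167.7]), (-0.02, [312.1, 194.9]), (0, [311.5, 220.9]), (0.02, [310.9, 245.9]), (0.04, [310.4, 269.9])]
 60                                              .......
 64 ................++++++++++++++++++++++++++++++++++++
 68 ...............+++++++++++++++++++++++++++++++++++++
 72 ...............+++++++++++++++++++++++++++++++++++++
 76 ..............-+++++++++++++++++++++++++++++++++++++
 80 ..............++++++++++++++++++++++++++++++++++++++
 84 ..............++++++++++++++++++++++++++++++++++++++
 88 ..............++++++++++++++++++++++++++++++++++++++
 92 .............+++++++++++++++++++++++++++++++++++++++
 96 .-.------------####################+############++++
100 .-------------##################################++++
104 .-.-----------###############################+.#++++
108 .-.---------#-+++---++----++#--++############+.#++++
112 .----------+##################################.#
[... 1242 characters left out ...]
...---###.#+++++
204 ...-.-----........-...------...-.......---###-#+++++
208 ...--------.......-...------...-.......---+#--#+++++
212 ...-------........#+..------...-.......---##++#+++++
216 ...--------.......#+..------...-.......---##++#+++++
220 ....-.-----.......#...------...-.......---##+##+++++
224 ....-.-----............................---##-##+++++
228 ....-.-----............................---##-##+++++
232 ....-.-----............................---##-##+++++
236 ....-.-----............................---##+##+++++
240 ....-.-----............................---##-#++++++
244 ....-.-----............................---##-#++++++
248 ....  -----............................+--##.#  -+++
```

```bash

python3 -m handwheel '[{"x":-0.0003,"y":-0.0027,"z":0,"wx":0,"wy":0,"wz":-0.4},{"x":-0.0003,"y":-0.0027,"z":0,"wx":0,"wy":0,"wz":-0.4},{"x":-0.0003,"y":-0.0027,"z":0.004,"wx":0,"wy":0,"wz":-0.4},{"x":-0.0003,"y":-0.0027,"z":0.008,"wx":0,"wy":0,"wz":-0.4},{"x":-0.0003,"y":-0.0027,"z":0.012,"wx":0,"wy":0,"wz":-0.4},{"x":-0.0003,"y":-0.0027,"z":0.016,"wx":0,"wy":0,"wz":-0.4},{"x":-0.0003,"y":-0.0027,"z":0.02,"wx":0,"wy":0,"wz":-0.4},{"x":-0.0003,"y":-0.0027,"z":0.024,"wx":0,"wy":0,"wz":-0.4},{"x":-0.0003,"y":-0.0027,"z":0.026,"wx":0,"wy":0,"wz":-0.4},{"x":-0.0003,"y":-0.0027,"z":0.026,"wx":0,"wy":0,"wz":-0.4}]' |grep -E 'ft|pos|wid'
python3 ok.py && python3 -m handwheel '[{"x":0,"y":0,"z":0.004,"wx":0,"wy":0,"wz":0},{"x":0,"y":0,"z":0.008,"wx":0,"wy":0,"wz":0},{"x":0,"y":0,"z":0.012,"wx":0,"wy":0,"wz":0},{"x":0,"y":0,"z":0.016,"wx":0,"wy":0,"wz":0},{"x":0,"y":0,"z":0.02,"wx":0,"wy":0,"wz":0},{"x":0,"y":0,"z":0.023,"wx":0,"wy":0,"wz":0},{"x":0,"y":0,"z":0.025,"wx":0,"wy":0,"wz":0},{"x":0,"y":0,"z":0.025,"wx":0,"wy":0,"wz":0}]' |grep -E 'ft|pos|wid'; python3 -c "from h import *; to(.5146,-.2232,.0652,82.4)"
```

```text
position: [0.5142, -0.2237, 0.0952]
ft_force: [-0.7, 0.3, -1.0]
grip_width: 0.575
[ 0.5142 -0.2237  0.0952] [-0.7  0.3 -1. ]
position: [0.5144, -0.2238, 0.0704]
ft_force: [-0.3, -0.3, -1.1]
grip_width: 0.572
now [ 0.5144 -0.2238  0.0704] phi 82.39 | shift [-0.0002  0.0006  0.0052] turn [ 0.   -0.04 -0.01]
```

```bash

python3 -m handwheel '[{"x":0,"y":0,"z":0.0015,"wx":0,"wy":0,"wz":0},{"x":0,"y":0,"z":0.003,"wx":0,"wy":0,"wz":0},{"x":0,"y":0,"z":0.004,"wx":0,"wy":0,"wz":0},{"x":0,"y":0,"z":0.004,"wx":0,"wy":0,"wz":0}]' >/dev/null; python3 ok.py &&
python3 -m handwheel '[{"x":0,"y":0,"z":0.0005,"wx":0,"wy":0,"wz":0},{"x":0,"y":0,"z":0.001,"wx":0,"wy":0,"wz":0},{"x":0,"y":0,"z":0.001,"wx":0,"wy":0,"wz":0}]' >/dev/null; python3 ok.py &&
python3 -m handwheel '[{"x":0,"y":0,"z":0.0005,"wx":0,"wy":0,"wz":0},{"x":0,"y":0,"z":0.001,"wx":0,"wy":0,"wz":0},{"x":0,"y":0,"z":0.001,"wx":0,"wy":0,"wz":0}]' >/dev/null; python3 ok.py &&
python3 -m handwheel '[{"x":0,"y":0,"z":0.0005,"wx":0,"wy":0,"wz":0},{"x":0,"y":0,"z":0.001,"wx":0,"wy":0,"wz":0},{"x":0,"y":0,"z":0.001,"wx":0,"wy":0,"wz":0}]' >/dev/null; python3 ok.py
```

```text
[ 0.5146 -0.2238  0.0668] [ 0.4 -0.6  0. ]
[ 0.5147 -0.2239  0.0659] [ 0.6 -0.3 -0.2]
[ 0.5147 -0.2239  0.065 ] [ 0.1  0.4 -0.8]
[ 0.5155 -0.2241  0.0648] [-0.1  0.2  5.3]
```

```bash

python3 -m handwheel '[{"x":0,"y":0,"z":-0.001,"wx":0,"wy":0,"wz":0},{"x":0,"y":0,"z":-0.001,"wx":0,"wy":0,"wz":0},{"x":0,"y":0,"z":-0.001,"wx":0,"wy":0,"wz":0}]'|grep ft
python3 -m handwheel '[{"x":0,"y":0,"z":0,"wx":0,"wy":0,"wz":0},{"x":0,"y":0,"z":0,"wx":0,"wy":0,"wz":0},{"x":0,"y":0,"z":0,"wx":0,"wy":0,"wz":0},{"x":0,"y":0,"z":0,"wx":0,"wy":0,"wz":0},{"x":0,"y":0,"z":-0.005,"wx":0,"wy":0,"wz":0},{"x":0,"y":0,"z":-0.02,"wx":0,"wy":0,"wz":0},{"x":0,"y":0,"z":-0.045,"wx":0,"wy":0,"wz":0},{"x":0,"y":0,"z":-0.075,"wx":0,"wy":0,"wz":0},{"x":0,"y":0,"z":-0.105,"wx":0,"wy":0,"wz":0},{"x":0,"y":0,"z":-0.12,"wx":0,"wy":0,"wz":0}]' 0.08 |grep -E 'wid|pos'
python3 -m handwheel '[{"x":0,"y":0.03,"z":0,"wx":0,"wy":0,"wz":5},{"x":0,"y":0.067,"z":0,"wx":0,"wy":0,"wz":10},{"x":0,"y":0.104,"z":0,"wx":0,"wy":0,"wz":15},{"x":0,"y":0.141,"z":0,"wx":0,"wy":0,"wz":20},{"x":0,"y":0.178,"z":0,"wx":0,"wy":0,"wz":26},{"x":0,"y":0.215,"z":0,"wx":0,"wy":0,"wz":32},{"x":0,"y":0.252,"z":0,"wx":0,"wy":0,"wz":38},{"x":0,"y":0.289,"z":0,"wx":0,"wy":0,"wz":44},{"x":0,"y":0.326,"z":0,"wx":0,"wy":0,"wz":50},{"x":0,"y":0.363,"z":0,"wx":0,"wy":0,"wz":56}]' >/dev/null
python3 -c "from h import *; to(.5985,.368,.12,0)"
```

```text
ft_force: [-0.2, -0.4, 1.2]
position: [0.5161, -0.2248, 0.189]
grip_width: 0.911
now [0.5628 0.1377 0.1855] phi 26.08 | shift [0.1912 0.1333 0.0656] turn [ 4.000e-02 -2.000e-02  2.608e+01]
```

```bash

python3 -m handwheel '[{"x":0.03,"y":0.02,"z":0,"wx":0,"wy":0,"wz":5},{"x":0.06,"y":0.042,"z":0,"wx":0,"wy":0,"wz":10},{"x":0.09,"y":0.063,"z":0,"wx":0,"wy":0,"wz":15},{"x":0.12,"y":0.084,"z":0,"wx":0,"wy":0,"wz":20},{"x":0.15,"y":0.105,"z":0,"wx":0,"wy":0,"wz":25},{"x":0.178,"y":0.124,"z":0.005,"wx":0,"wy":0,"wz":26},{"x":0.191,"y":0.133,"z":0.03,"wx":0,"wy":0,"wz":26},{"x":0.191,"y":0.133,"z":0.055,"wx":0,"wy":0,"wz":26},{"x":0.191,"y":0.133,"z":0.065,"wx":0,"wy":0,"wz":26},{"x":0.191,"y":0.133,"z":0.065,"wx":0,"wy":0,"wz":26}]' >/dev/null
python3 -m handwheel '[{"x":0,"y":0,"z":0,"wx":0,"wy":0,"wz":0},{"x":0,"y":0,"z":0,"wx":0,"wy":0,"wz":0}]' >/dev/null
python3 pre.py .368
```

```text
now [0.5985 0.3653 0.1222] phi 0.28 | shift [ 0.0026 -0.0006  0.0762] turn [ 0.14 -0.07  0.28]
[[237.0, 232.0], [315.0, 232.0]]
190 ............######+##############+#####-............
194 ............######+##############+#####-............
198 ............###+++###############+#####-............
202 ............###-###################+-##.............
206 ............###+####################-##.............
210 ............###########################.............
214           ..###########################..          .
218            .###########################..           
222            .--########################-.            
226            .+##########################             
230            .+##########################             
234             -#####---------------###+#+             
238             ---------------------+++--+             
242             --------------------------+             
246             ------------------------##-             
250             ------------------------##-             
254             -------------------------#...           
258             -----+---------------++--+..
```

```bash

python3 -m handwheel '[{"x":0.003,"y":-0.0005,"z":0.01,"wx":0,"wy":0,"wz":0.3},{"x":0.003,"y":-0.0005,"z":0.023,"wx":0,"wy":0,"wz":0.3},{"x":0.003,"y":-0.0005,"z":0.038,"wx":0,"wy":0,"wz":0.3},{"x":0.003,"y":-0.0005,"z":0.053,"wx":0,"wy":0,"wz":0.3},{"x":0.003,"y":-0.0005,"z":0.067,"wx":0,"wy":0,"wz":0.3},{"x":0.003,"y":-0.0005,"z":0.075,"wx":0,"wy":0,"wz":0.3},{"x":0.003,"y":-0.0005,"z":0.0762,"wx":0,"wy":0,"wz":0.3},{"x":0.003,"y":-0.0005,"z":0.0762,"wx":0,"wy":0,"wz":0.3},{"x":0.003,"y":-0.0005,"z":0.0762,"wx":0,"wy":0,"wz":0.3}]' >/dev/null; python3 ok.py &&
python3 -m handwheel '[{"x":0,"y":0,"z":0,"wx":0,"wy":0,"wz":0},{"x":0,"y":0,"z":0,"wx":0,"wy":0,"wz":0},{"x":0,"y":0,"z":0,"wx":0,"wy":0,"wz":0},{"x":0,"y":0,"z":0,"wx":0,"wy":0,"wz":0},{"x":0,"y":0,"z":0,"wx":0,"wy":0,"wz":0},{"x":0,"y":0,"z":0,"wx":0,"wy":0,"wz":0},{"x":0,"y":0,"z":0,"wx":0,"wy":0,"wz":0},{"x":0,"y":0,"z":0,"wx":0,"wy":0,"wz":0}]' 0 12
python3 -m handwheel '[{"x":0,"y":0,"z":-0.004,"wx":0,"wy":0,"wz":0},{"x":0,"y":0,"z":-0.01,"wx":0,"wy":0,"wz":0},{"x":0,"y":0,"z":-0.02,"wx":0,"wy":0,"wz":0},{"x":0,"y":0,"z":-0.035,"wx":0,"wy":0,"wz":0},{"x":0,"y":0,"z":-0.05,"wx":0,"wy":0,"wz":0},{"x":0,"y":0,"z":-0.07,"wx":0,"wy":0,"wz":0},{"x":0,"y":0,"z":-0.09,"wx":0,"wy":0,"wz":0},{"x":0,"y":0,"z":-0.107,"wx":0,"wy":0,"wz":0},{"x":0,"y":0,"z":-0.115,"wx":0,"wy":0,"wz":0},{"x":0,"y":0,"z":-0.115,"wx":0,"wy":0,"wz":0}]' >/dev/null
python3 bot.py; python3 -c "from h import *; to(.4749,-.2179,.165,82.4)"
```

```text
[0.5971 0.3694 0.0445] [0.5 0.4 0.1]
time: 62.3
position: [0.5966, 0.3692, 0.0439]
tool_rot: [2.22, 2.223, 0.0]
ft_force: [-0.3, 0.2, 1.0]
grip_width: 0.571
grip_force: 12.0
bottom edge row 222.5 std 0.49
plate x offset mm -0.09
now [0.5972 0.3694 0.1602] phi 0.08 | shift [-0.5871 -0.1231 -0.0059] turn [ 1.500e-01  1.000e-02 -8.232e+01]
```

```bash

python3 -m handwheel '[{"x":-0.01,"y":-0.002,"z":-0.005,"wx":0,"wy":0,"wz":-2},{"x":-0.03,"y":-0.006,"z":-0.01,"wx":0,"wy":0,"wz":-5},{"x":-0.062,"y":-0.013,"z":-0.015,"wx":0,"wy":0,"wz":-10},{"x":-0.094,"y":-0.02,"z":-0.015,"wx":0,"wy":0,"wz":-15},{"x":-0.126,"y":-0.026,"z":-0.015,"wx":0,"wy":0,"wz":-20},{"x":-0.158,"y":-0.033,"z":-0.015,"wx":0,"wy":0,"wz":-25},{"x":-0.19,"y":-0.04,"z":-0.015,"wx":0,"wy":0,"wz":-30},{"x":-0.222,"y":-0.047,"z":-0.015,"wx":0,"wy":0,"wz":-35},{"x":-0.254,"y":-0.053,"z":-0.015,"wx":0,"wy":0,"wz":-40},{"x":-0.286,"y":-0.06,"z":-0.015,"wx":0,"wy":0,"wz":-45}]' >/dev/null
python3 -c "from h import *; to(.4749,-.2179,.175,82.4)"
```

```text
now [0.5355 0.0814 0.1723] phi 45.35 | shift [-0.1673 -0.2555 -0.0024] turn [ -0.08  -0.1  -37.05]
```

```bash

python3 -m handwheel '[{"x":-0.018,"y":-0.027,"z":0,"wx":0,"wy":0,"wz":-4},{"x":-0.037,"y":-0.056,"z":0,"wx":0,"wy":0,"wz":-9},{"x":-0.056,"y":-0.085,"z":0,"wx":0,"wy":0,"wz":-14},{"x":-0.075,"y":-0.114,"z":0,"wx":0,"wy":0,"wz":-19},{"x":-0.094,"y":-0.143,"z":0,"wx":0,"wy":0,"wz":-24},{"x":-0.113,"y":-0.172,"z":0,"wx":0,"wy":0,"wz":-29},{"x":-0.132,"y":-0.201,"z":0,"wx":0,"wy":0,"wz":-33},{"x":-0.15,"y":-0.229,"z":0,"wx":0,"wy":0,"wz":-36},{"x":-0.163,"y":-0.249,"z":0,"wx":0,"wy":0,"wz":-37},{"x":-0.167,"y":-0.2555,"z":0,"wx":0,"wy":0,"wz":-37}]' >/dev/null
python3 -m handwheel '[{"x":0,"y":0,"z":0,"wx":0,"wy":0,"wz":0},{"x":0,"y":0,"z":0.015,"wx":0,"wy":0,"wz":0},{"x":0,"y":0,"z":0.03,"wx":0,"wy":0,"wz":0},{"x":0,"y":0,"z":0.045,"wx":0,"wy":0,"wz":0},{"x":0,"y":0,"z":0.055,"wx":0,"wy":0,"wz":0},{"x":0,"y":0,"z":0.056,"wx":0,"wy":0,"wz":0},{"x":0,"y":0,"z":0.056,"wx":0,"wy":0,"wz":0}]' >/dev/null
python3 slot.py -.04 | grep -E 'now|rack|slots|^1[6-9]|^2[0-2]'
```

```text
now [ 0.4746 -0.2144  0.117 ] phi 82.17 | shift [-0.0009 -0.0034  0.056 ] turn [ 0.01 -0.1  -0.23]
rack top corners [[229.0, 200.0], [317.0, 200.0], [235.0, 339.0], [313.0, 339.0]]
slots [(-0.04, [311.1, 223.5]), (-0.02, [310.5, 248.8]), (0, [309.9, 273.2]), (0.02, [309.3, 296.6]), (0.04, [308.8, 319.0])]
160 .--.------#########++++++++++++++++##########-##++++
164 ..-.-----+###################################.#+++++
168 ..-.------###################-##############+.#+++++
172 ..-.-----##########------------##----------##.#+++++
176 ..-.---------------------------------------##.#+++++
180 ..-.---------------------------------------##.#+++++
184 ..-.---------------------------------------#+.#+++++
188 ..-.--------.........................------#+.#+++++
192 ..---------...........................-----#+.#+++++
196 ..---------......+-+.-------..--......-----##.#+++++
200 ..--------.......++-.-------..--.......----#--#+++++
204 ..--------.......--#.-------..--.......----#--#+++++
208 ...-.-----.......--..-------..--.......----#++#+++++
212 ...-.-----........-..-------..--.......----#++#+++++
216 ...-.-----.......-++.-------..--.......----#-##+++++
220 ...-.-----........##.-------..--.......---##-##+++++
224 ...-.-----.............................---+#-##+++++
228 ...-.-----.............................----#-##+++++
```

```bash

python3 -m handwheel '[{"x":-0.0008,"y":-0.003,"z":0,"wx":0,"wy":0,"wz":-0.2},{"x":-0.0008,"y":-0.0034,"z":0,"wx":0,"wy":0,"wz":-0.2},{"x":-0.0008,"y":-0.0034,"z":0.003,"wx":0,"wy":0,"wz":-0.2},{"x":-0.0008,"y":-0.0034,"z":0.007,"wx":0,"wy":0,"wz":-0.2},{"x":-0.0008,"y":-0.0034,"z":0.011,"wx":0,"wy":0,"wz":-0.2},{"x":-0.0008,"y":-0.0034,"z":0.015,"wx":0,"wy":0,"wz":-0.2},{"x":-0.0008,"y":-0.0034,"z":0.019,"wx":0,"wy":0,"wz":-0.2},{"x":-0.0008,"y":-0.0034,"z":0.023,"wx":0,"wy":0,"wz":-0.2},{"x":-0.0008,"y":-0.0034,"z":0.026,"wx":0,"wy":0,"wz":-0.2},{"x":-0.0008,"y":-0.0034,"z":0.026,"wx":0,"wy":0,"wz":-0.2}]' |grep -E 'ft|pos|wid'
python3 ok.py && python3 -m handwheel '[{"x":0,"y":0,"z":0.004,"wx":0,"wy":0,"wz":0},{"x":0,"y":0,"z":0.008,"wx":0,"wy":0,"wz":0},{"x":0,"y":0,"z":0.012,"wx":0,"wy":0,"wz":0},{"x":0,"y":0,"z":0.016,"wx":0,"wy":0,"wz":0},{"x":0,"y":0,"z":0.02,"wx":0,"wy":0,"wz":0},{"x":0,"y":0,"z":0.023,"wx":0,"wy":0,"wz":0},{"x":0,"y":0,"z":0.025,"wx":0,"wy":0,"wz":0},{"x":0,"y":0,"z":0.025,"wx":0,"wy":0,"wz":0}]' |grep -E 'ft|pos|wid'; python3 -c "from h import *; to(.4749,-.2179,.0597,82.4)"
```

```text
position: [0.4746, -0.2191, 0.0909]
ft_force: [-0.2, -0.0, -0.8]
grip_width: 0.573
[ 0.4746 -0.2191  0.0909] [-0.2 -0.  -0.8]
position: [0.4748, -0.2192, 0.0662]
ft_force: [-0.4, 0.9, -0.6]
grip_width: 0.571
now [ 0.4748 -0.2192  0.0662] phi 82.28 | shift [0.0001 0.0013 0.0065] turn [ 0.   -0.05 -0.12]
```

```bash

python3 -m handwheel '[{"x":0,"y":0.001,"z":0.0015,"wx":0,"wy":0,"wz":0},{"x":0,"y":0.001,"z":0.003,"wx":0,"wy":0,"wz":0},{"x":0,"y":0.001,"z":0.0045,"wx":0,"wy":0,"wz":0},{"x":0,"y":0.001,"z":0.005,"wx":0,"wy":0,"wz":0},{"x":0,"y":0.001,"z":0.005,"wx":0,"wy":0,"wz":0}]' >/dev/null; python3 ok.py &&
python3 -m handwheel '[{"x":0,"y":0,"z":0.0005,"wx":0,"wy":0,"wz":0},{"x":0,"y":0,"z":0.001,"wx":0,"wy":0,"wz":0},{"x":0,"y":0,"z":0.001,"wx":0,"wy":0,"wz":0}]' >/dev/null; python3 ok.py &&
python3 -m handwheel '[{"x":0,"y":0,"z":0.0005,"wx":0,"wy":0,"wz":0},{"x":0,"y":0,"z":0.001,"wx":0,"wy":0,"wz":0},{"x":0,"y":0,"z":0.001,"wx":0,"wy":0,"wz":0}]' >/dev/null; python3 ok.py &&
python3 -m handwheel '[{"x":0,"y":0,"z":0.0005,"wx":0,"wy":0,"wz":0},{"x":0,"y":0,"z":0.001,"wx":0,"wy":0,"wz":0},{"x":0,"y":0,"z":0.001,"wx":0,"wy":0,"wz":0}]' >/dev/null; python3 ok.py
```

```text
[ 0.4752 -0.2183  0.0616] [ 0.3  0.4 -1.2]
[ 0.4752 -0.2183  0.0607] [ 0.5 -0.6 -0.4]
[ 0.4753 -0.2183  0.0598] [ 0.5 -0.1 -0.5]
[ 0.4761 -0.2184  0.0595] [-0.7  0.1  5.6]
```

```bash

python3 -m handwheel '[{"x":0,"y":0,"z":-0.001,"wx":0,"wy":0,"wz":0},{"x":0,"y":0,"z":-0.001,"wx":0,"wy":0,"wz":0},{"x":0,"y":0,"z":-0.001,"wx":0,"wy":0,"wz":0}]'|grep ft
python3 -m handwheel '[{"x":0,"y":0,"z":0,"wx":0,"wy":0,"wz":0},{"x":0,"y":0,"z":0,"wx":0,"wy":0,"wz":0},{"x":0,"y":0,"z":0,"wx":0,"wy":0,"wz":0},{"x":0,"y":0,"z":0,"wx":0,"wy":0,"wz":0},{"x":0,"y":0,"z":-0.005,"wx":0,"wy":0,"wz":0},{"x":0,"y":0,"z":-0.02,"wx":0,"wy":0,"wz":0},{"x":0,"y":0,"z":-0.05,"wx":0,"wy":0,"wz":0},{"x":0,"y":0,"z":-0.085,"wx":0,"wy":0,"wz":0},{"x":0,"y":0,"z":-0.12,"wx":0,"wy":0,"wz":0},{"x":0,"y":0,"z":-0.155,"wx":0,"wy":0,"wz":0}]' 0.08 |grep -E 'wid|pos'
python3 -m handwheel '[{"x":-0.02,"y":0,"z":-0.03,"wx":0,"wy":0,"wz":0},{"x":-0.06,"y":0,"z":-0.05,"wx":0,"wy":0,"wz":0},{"x":-0.1,"y":0,"z":-0.06,"wx":0,"wy":0,"wz":0},{"x":-0.12,"y":0,"z":-0.06,"wx":0,"wy":0,"wz":0},{"x":-0.12,"y":0,"z":-0.06,"wx":0,"wy":0,"wz":0},{"x":-0.12,"y":0,"z":-0.06,"wx":0,"wy":0,"wz":0}]' >/dev/null
python3 -c "from h import *; to(.43,-.35,.25,82.4)"; python3 view2.py 160 400 0 230
```

```text
ft_force: [-0.1, -1.3, 1.2]
position: [0.4748, -0.2185, 0.2167]
grip_width: 0.921
now [ 0.5944 -0.2344  0.2738] phi 82.31 | shift [ 0.1474 -0.1365  0.0244] turn [-0.11 -0.15 -0.09]
deck [[361.0, 8.0], [352.0, 205.0], [206.0, 206.0], [193.0, 10.0]] 
tray [[327.0, 30.0], [323.0, 188.0], [234.0, 189.0], [228.0, 31.0]] 
rack [[307.0, 57.0], [306.0, 165.0], [251.0, 166.0], [248.0, 58.0]] 
lugs [[277.0, 30.0], [279.0, 188.0]]
  0 #####--.....                                                                    
  6 #####-.....-                                                                    
 12 #####+.-....-.........................+++++++++++++++++++++++++++++             
 18 #####+.-.............................++++++++++++++++++++++++++++++             
 24 #####+--............................-++++++++++++++++++++++++++++++             
 30 ######---........................---###########++++++++++++++++++++             
 36 ######-.............................+----------#######+#+++++++++++             
 42 ######...................--------....+...+-..+########.#+++++++++++          
[... 1873 characters left out ...]

180 ...........    ..........######.--.........##########-++++++++++.               
186 ...........    ..........######--..---------.########+++++++++++.               
192       .....    ..........++++++...........--++++++++++++++++++++                
198 ...........    ............-..............-+++++++++++++++++++++                
204       .....    ............................------.-....--------.                
210 ...........                                                                     
216 ...........    .                                                                
222       ......  ..                                                                
228 ...............
```

Rack and tray remain centred and three plates stand in their slots. On to the button.

```bash

python3 -m handwheel '[{"x":0.03,"y":-0.02,"z":0,"wx":0,"wy":0,"wz":0},{"x":0.06,"y":-0.045,"z":0,"wx":0,"wy":0,"wz":0},{"x":0.09,"y":-0.075,"z":0,"wx":0,"wy":0,"wz":0},{"x":0.12,"y":-0.105,"z":0,"wx":0,"wy":0,"wz":0},{"x":0.14,"y":-0.13,"z":0.01,"wx":0,"wy":0,"wz":0},{"x":0.147,"y":-0.1365,"z":0.024,"wx":0,"wy":0,"wz":0},{"x":0.147,"y":-0.1365,"z":0.024,"wx":0,"wy":0,"wz":0},{"x":0.147,"y":-0.1365,"z":0.024,"wx":0,"wy":0,"wz":0},{"x":0.147,"y":-0.1365,"z":0.024,"wx":0,"wy":0,"wz":0}]' 0 20 >/dev/null
python3 - <<'E'
from h import *
to(.39,-.355,.2,82.4)
i,K,c=shot("wrist"); np.savez("pics/btn.npz",i=i,K=K,c=c); cv2.imwrite("pics/btn.png",i[:,:,::-1])
print(proj([[.39,-.355,.105]],K,c))
p=proj([[.39,-.355,.105]],K,c)[0].astype(int)
for r in range(max(0,p[1]-75),min(255,p[1]+75),5): print("%3d "%r+"".join("#" if v>200 else "+" if v>150 else "-" if v>100 else "." if v>50 else " " for v in i[r,p[0]-120:p[0]+120:3].max(axis=1)))
print(p-[120,75])
E
```

```text
now [ 0.4313 -0.3484  0.2513] phi 82.42 | shift [ 0.0401 -0.0121  0.0512] turn [0.09 0.08 0.02]
[[265.20822833 154.34740354]]
 79                                                                                 
 84                                            .. ...... ..                         
 89                                           ..................                    
 94                                          .....................                  
 99                                        ...........................              
104                                      ...............................            
109                                -----------++++++++++++.................         
114                              -++++++++++++##############..................      
119                              -++++++++++################...................... .
124                              -+++++++++#################........................
129                              -++++++++##################........................
134                              .+++++
[... 885 characters left out ...]
##########
189                               +++++++++++####++++++++++-#######++####++----#####
194                               -+++++++++++###++++++++++-#######+-###+++----#-+##
199                               -+++++++++++###+++++++++++########+###+++----####+
204                               -++++++++++####+++++++++++#######++###+++---+###+-
209                            .. .+++++++++++###+++++++++++#######+####+++---------
214                           . . .+++++++++++###+++++++++#+#######-####+++---####--
219                            .. .+++++++++++++++++++++++#+#######+####+++---######
224                            ..  +++++++++++++++++++++++++#######-####++----#-####
[145  79]
```

```bash
python3 - <<'E'
from h import *
d=np.load("pics/btn.npz"); i,K,c=d["i"],d["K"],d["c"]
m=(i.max(axis=2)<95).astype(np.uint8)[138:180,255:305]; n,l,s,ce=cv2.connectedComponentsWithStats(m); k=1+np.argmax(s[1:,4]); p=ce[k]+[255,138]; print(s[k],p)
for z in(.1,.108): print(cast([p],z,K,c))
W=cast([p],.105,K,c)[0]; to(W[0],W[1],.12,82.4)
E
```

```text
[  3   5  28  29 479] [269.43006263 157.91858038]
[[ 0.3945297  -0.35152082  0.1       ]]
[[ 0.39369219 -0.35125124  0.108     ]]
now [ 0.4317 -0.3484  0.2513] phi 82.46 | shift [ 0.0371 -0.008   0.1313] turn [0.04 0.07 0.06]
```

```bash

python3 -m handwheel '[{"x":0.02,"y":-0.003,"z":0.02,"wx":0,"wy":0,"wz":0},{"x":0.037,"y":-0.0055,"z":0.05,"wx":0,"wy":0,"wz":0},{"x":0.037,"y":-0.0055,"z":0.085,"wx":0,"wy":0,"wz":0},{"x":0.037,"y":-0.0055,"z":0.115,"wx":0,"wy":0,"wz":0},{"x":0.037,"y":-0.0055,"z":0.14,"wx":0,"wy":0,"wz":0},{"x":0.037,"y":-0.0055,"z":0.155,"wx":0,"wy":0,"wz":0},{"x":0.037,"y":-0.0055,"z":0.161,"wx":0,"wy":0,"wz":0},{"x":0.037,"y":-0.0055,"z":0.161,"wx":0,"wy":0,"wz":0},{"x":0.037,"y":-0.0055,"z":0.161,"wx":0,"wy":0,"wz":0}]' >/dev/null; python3 ok.py
python3 - <<'E'
from h import *
to(.3943,-.349,.08,82.4)
i,K,c=shot("wrist"); print(proj([[.3943,-.349,.107]],K,c))
for r in range(200,262,4): print("%3d "%r+"".join("#" if v>200 else "+" if v>150 else "-" if v>100 else "." if v>50 else " " for v in i[r,200:356:3].max(axis=1)))
E
```

```text
[ 0.3939 -0.3504  0.0905] [-0.1 -0.2  0.5]
now [ 0.3939 -0.3504  0.0905] phi 82.37 | shift [-0.0002  0.0015  0.0105] turn [-0.05  0.03 -0.03]
[[280.81334671 255.51640844]]
200     .++++++++++++++++++++++++++++++++++#+++++++++###
204      ++++++++++++++++++++++++++++++++++++++++++++###
208      ++++++++++++++++++++++++++++++++++++++++++++###
212      ++++++++++++++++++--------++++++++++++++++++###
216      +++++++++++++++--------------+++++++++++++++###
220      +++++++++++++------------------+++++++++++++###
224      ++++++++++++--------------------##########++###
228      +++++++++++------------------###-#########++###
232      +++++++++++-------   .....---#############++###
236      ++++++++++------      ......--###########+++###
240      -+++++++++-----        ......-###########+++###
244      -+++++++++----.         ..... ###########+++###
248      .++++++++-----             .. ###########+++###
252      .++++++++-----                ###########+++###
256                                   .                 
260                                       .. .. .
```

```bash

python3 -m handwheel '[{"x":0,"y":-0.002,"z":0,"wx":0,"wy":0,"wz":0},{"x":0,"y":-0.0045,"z":0.002,"wx":0,"wy":0,"wz":0},{"x":0,"y":-0.0045,"z":0.004,"wx":0,"wy":0,"wz":0},{"x":0,"y":-0.0045,"z":0.006,"wx":0,"wy":0,"wz":0},{"x":0,"y":-0.0045,"z":0.006,"wx":0,"wy":0,"wz":0}]' >/dev/null; sed 's/3\.5/2/' ok.py > ok2.py; python3 ok2.py &&
python3 -m handwheel '[{"x":0,"y":0,"z":0.001,"wx":0,"wy":0,"wz":0},{"x":0,"y":0,"z":0.002,"wx":0,"wy":0,"wz":0},{"x":0,"y":0,"z":0.002,"wx":0,"wy":0,"wz":0}]' >/dev/null; python3 ok2.py &&
python3 -m handwheel '[{"x":0,"y":0,"z":0.001,"wx":0,"wy":0,"wz":0},{"x":0,"y":0,"z":0.002,"wx":0,"wy":0,"wz":0},{"x":0,"y":0,"z":0.002,"wx":0,"wy":0,"wz":0}]' >/dev/null; python3 ok2.py &&
python3 -m handwheel '[{"x":0,"y":0,"z":0.001,"wx":0,"wy":0,"wz":0},{"x":0,"y":0,"z":0.002,"wx":0,"wy":0,"wz":0},{"x":0,"y":0,"z":0.002,"wx":0,"wy":0,"wz":0}]' >/dev/null; python3 ok2.py &&
python3 -m handwheel '[{"x":0,"y":0,"z":0.001,"wx":0,"wy":0,"wz":0},{"x":0,"y":0,"z":0.002,"wx":0,"wy":0,"wz":0},{"x":0,"y":0,"z":0.002,"wx":0,"wy":0,"wz":0}]' >/dev/null; python3 ok2.py &&
python3 -m handwheel '[{"x":0,"y":0,"z":0.001,"wx":0,"wy":0,"wz":0},{"x":0,"y":0,"z":0.002,"wx":0,"wy":0,"wz":0},{"x":0,"y":0,"z":0.002,"wx":0,"wy":0,"wz":0}]' >/dev/null; python3 ok2.py
```

```text
[ 0.392  -0.3547  0.0834] [ 0.5 -0.   0.6]
[ 0.3922 -0.3549  0.0817] [0.3 0.4 2.4]
[ 0.3922 -0.3549  0.0817] [0.3 0.4 2.4]
[ 0.3922 -0.3549  0.0817] [0.3 0.4 2.4]
[ 0.3922 -0.3549  0.0817] [0.3 0.4 2.4]
[ 0.3922 -0.3549  0.0817] [0.3 0.4 2.4]
```

```bash

python3 -m handwheel '[{"x":0,"y":0,"z":0.001,"wx":0,"wy":0,"wz":0},{"x":0,"y":0,"z":0.002,"wx":0,"wy":0,"wz":0},{"x":0,"y":0,"z":0.002,"wx":0,"wy":0,"wz":0}]' >/dev/null; python3 ok2.py 
python3 -m handwheel '[{"x":0,"y":0,"z":0.001,"wx":0,"wy":0,"wz":0},{"x":0,"y":0,"z":0.002,"wx":0,"wy":0,"wz":0},{"x":0,"y":0,"z":0.002,"wx":0,"wy":0,"wz":0}]' >/dev/null; python3 ok2.py
python3 -m handwheel '[{"x":0,"y":0,"z":0.001,"wx":0,"wy":0,"wz":0},{"x":0,"y":0,"z":0.002,"wx":0,"wy":0,"wz":0},{"x":0,"y":0,"z":0.002,"wx":0,"wy":0,"wz":0}]' >/dev/null; python3 ok2.py
```

```text
[ 0.3922 -0.355   0.0798] [-0.1  0.1  2.6]
[ 0.3923 -0.3549  0.0778] [-1.2  0.2  3.6]
[ 0.3923 -0.3549  0.0761] [-1.2  0.7  4.9]
```

```bash

python3 -m handwheel '[{"x":0,"y":0,"z":0.0005,"wx":0,"wy":0,"wz":0},{"x":0,"y":0,"z":0.001,"wx":0,"wy":0,"wz":0},{"x":0,"y":0,"z":0.001,"wx":0,"wy":0,"wz":0}]' >/dev/null; python3 ok2.py 
python3 -m handwheel '[{"x":0,"y":0,"z":0.0005,"wx":0,"wy":0,"wz":0},{"x":0,"y":0,"z":0.001,"wx":0,"wy":0,"wz":0},{"x":0,"y":0,"z":0.001,"wx":0,"wy":0,"wz":0}]' >/dev/null; python3 ok2.py
```

```text
[ 0.3923 -0.3549  0.076 ] [-3.5  4.  14. ]
[ 0.3924 -0.355   0.0758] [-6.   5.8 20. ]
```

The button hit its stop after about 6 mm (14–20 N). Let it up, withdraw and check.

```bash

python3 -m handwheel '[{"x":0,"y":0,"z":-0.002,"wx":0,"wy":0,"wz":0},{"x":0,"y":0,"z":-0.006,"wx":0,"wy":0,"wz":0},{"x":0,"y":0,"z":-0.012,"wx":0,"wy":0,"wz":0},{"x":0,"y":0,"z":-0.025,"wx":0,"wy":0,"wz":0},{"x":0,"y":0,"z":-0.05,"wx":0,"wy":0,"wz":0},{"x":0,"y":0,"z":-0.08,"wx":0,"wy":0,"wz":0},{"x":0,"y":0,"z":-0.115,"wx":0,"wy":0,"wz":0},{"x":0,"y":0,"z":-0.15,"wx":0,"wy":0,"wz":0},{"x":0,"y":0,"z":-0.185,"wx":0,"wy":0,"wz":0},{"x":0,"y":0,"z":-0.2,"wx":0,"wy":0,"wz":0}]' >/dev/null
python3 -c "from h import *; to(.5944,-.2344,.2738,82.4)"
python3 -m handwheel '[{"x":-0.02,"y":0.01,"z":0,"wx":0,"wy":0,"wz":0},{"x":-0.05,"y":0.03,"z":0,"wx":0,"wy":0,"wz":0},{"x":-0.08,"y":0.05,"z":0,"wx":0,"wy":0,"wz":0},{"x":-0.11,"y":0.065,"z":0,"wx":0,"wy":0,"wz":0},{"x":-0.14,"y":0.08,"z":0,"wx":0,"wy":0,"wz":0},{"x":-0.165,"y":0.09,"z":0,"wx":0,"wy":0,"wz":0},{"x":-0.185,"y":0.093,"z":0,"wx":0,"wy":0,"wz":0},{"x":-0.185,"y":0.093,"z":0,"wx":0,"wy":0,"wz":0},{"x":-0.185,"y":0.093,"z":0,"wx":0,"wy":0,"wz":0}]' >/dev/null
python3 ok.py; python3 view2.py 160 400 0 230
```

```text
now [ 0.3933 -0.3564  0.2789] phi 82.25 | shift [-0.1828  0.148   0.006 ] turn [-0.11  0.36 -0.14]
[ 0.5884 -0.2871  0.2732] [-0.2 -0.8  0.6]
deck [[406.0, 7.0], [390.0, 204.0], [244.0, 205.0], [237.0, 9.0]] 
tray [[373.0, 29.0], [363.0, 188.0], [275.0, 189.0], [273.0, 30.0]] 
rack [[357.0, 56.0], [352.0, 165.0], [297.0, 165.0], [297.0, 56.0]] 
lugs [[325.0, 29.0], [321.0, 188.0]]
  0 #---         +++.#-.......                                                      
  6 ##--+       +++-.-........                                                      
 12 ###-++++-+++++-.#..-.-........................++++++++++++++++++++++++++++++++++
 18 ####-.-+++++..+#.--..........................+++++++++++++++++++++++++++++++++++
 24 ########++#####.--...-......................++++++++++++++++++++++++++++++++++++
 30 ##############.---..--.....................++++-###############++++++##+++++++++
 36 #############.-.--.--.................-...----........................#+++++++++
 42 ############+--..-.-.... ..............--#####+##++##++##++##########.#+++++++++
 48 ############---......... .......
[... 1846 characters left out ...]
.................. . ++++++.....--.###.+++.++.---.-#######.#+++++++++.  
186   ................   ..... ..+++++......---###-#####################+++++++++.  
192    ...               ..... . +++++-.......-++++-------+-----+++++++++++++++++   
198    .......................   .............-++++++++++++++++++++++++++++++++++   
204    ....               ....  ...............--...............                    
210    ....................... ..                                                   
216    ....               .......                                                   
222    ....   ... ....... ..... .                                                   
228     .............+++###+##-.
```

```bash
python3 -c "from bench import ctrl; print(ctrl.get_state()['time']); print(ctrl.close_job())"
```

```text
74.9333
the job is handed in; nothing more can be done
None
```

The job is handed in at 74.9 s: the tray and rack are centred on the deck, all three plates stand in their own slots lowered to the bottom, and the start button was pushed fully down and released (I did not check separately that it came back up).

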